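# Dry the heatsinks after a cold run

### The job

Dry the loose heatsinks that lie on the bench after the cold run: lift the lid off the drying box and lay it on the black mat, stand every heatsink base down on the rack inside, none on top of another, and put the lid back so that it lies fully down. With the timer dial set one click up from its off stop for each heatsink in the box, and only then, slide the power switch all the way across to on. Leave the other things on the bench where they are.

Things in the scene. Friction and masses are not known exactly. Their poses are not given: they have to be found in the camera images.
- dryer: White drying box, fixed, 286 mm along its x, 206 mm along its y, 90 mm tall; origin at the centre of its underside, x away from the robot at yaw 0. The far part is an open chamber (see rack) under the lid; the near 100 mm is a flat control deck, level with the chamber's rim, with the timer dial at x = -95, y = +48 mm and the power slide at x = -95 mm, y = -22 (off) to -62 mm (on).
- rack (a point): Middle of the wire rack in the drying box, at x = +50, y = 0 mm in the box's frame and 42 mm above the bench, same axes as the box. The chamber above it is 170 mm (x) by 190 mm (y) inside, 48 mm deep, walls 8 mm thick, rim 90 mm above the bench.
- lid: Loose clear lid, 188 mm (x) by 208 mm (y), plate 5 mm thick, about 220 g; origin at the centre of the plate's underside. Four round-ended locating feet, 12 mm across, 9 mm long, at x = +-76, y = +-86 mm drop inside the chamber with 3 mm of play. Seated (as at the start) its origin is 90 mm above the bench over rack, at the box's yaw or half a turn from it; on the mat, 11 mm above the bench.
- lid_handle (a point): Middle of the lid's bar handle, 37 mm above the plate's underside on the lid's z axis. The bar runs along the lid's y: 84 mm long, 16 mm wide (x), 20 mm high (from 27 to 47 mm above the underside).
- mat: Black rubber mat fixed to the bench, 220 mm (x) by 240 mm (y), 2 mm thick; origin at the centre of its underside.
- timer (a joint): Angle of the timer dial in rad: 0 at its off stop, growing clockwise seen from above, 8 clicks of 0.524 rad (30 degrees) up to 4.19. A sprung ball snaps it into each click; about 0.12 N m carries it over one, and let go between two clicks it falls into the nearer. It starts at off or one click up.
- timer_grip (a point): On the dial's upright axis at gripping height, 115 mm above the bench. The grip is a black bar 44 mm long, 14 mm wide, 101 to 127 mm above the bench, on a round skirt 48 mm across; a white line marks its pointer end. The point's x axis runs along the bar to the pointer: at off, 120 degrees anticlockwise (from above) of the box's x axis; it turns with the dial.
- power (a joint): Position of the power slide in m: 0 off, 0.040 on (end stop); grows towards the drying box's -y. Friction about 2 N; it stays where it is left.
- power_grip (a point): Middle of the black grip of the power slide, 112 mm above the bench; the grip is 26 mm (x) by 14 mm (y) and stands from 91 to 122 mm above the bench. It moves with the slide.
- sink_a: square finned black heatsink, 40 x 40 mm in plan, 30 mm tall, about 70 g; origin at the centre of its underside. Loose; three, four or five heatsinks are there in a run.
- sink_b: square finned black heatsink, 40 x 40 mm in plan, 30 mm tall, about 70 g; origin at the centre of its underside. Loose; three, four or five heatsinks are there in a run.
- sink_c: square finned black heatsink, 40 x 40 mm in plan, 30 mm tall, about 70 g; origin at the centre of its underside. Loose; three, four or five heatsinks are there in a run.
- sink_d: narrow finned black heatsink, 50 mm long (its x), 24 mm wide (its y), 34 mm tall, about 70 g; origin at the centre of its underside. Loose; three, four or five heatsinks are there in a run.
- sink_e: narrow finned black heatsink, 50 mm long (its x), 24 mm wide (its y), 34 mm tall, about 70 g; origin at the centre of its underside. Loose; three, four or five heatsinks are there in a run.
- flask_short: Steel flask, 80 mm diameter, 200 mm tall, beyond the mat; a bystander, origin under its centre.
- paste_jar: Small jar, 36 mm diameter, 36 mm tall, standing among the heatsinks; a bystander, origin under its centre.
- driver: Screwdriver, 170 mm long, lying beyond the mat; a bystander, origin under its middle.
- fan: Case fan, 120 x 120 x 25 mm, lying beyond the heatsinks; a bystander, origin under its centre.
- cup: White mug, 76 mm diameter, 85 mm tall, beyond the mat; a bystander, origin under its centre.

How it is judged:
On the way, in this order (a step that is already met when the one before it is completed fails the run):
1. the lid is off the box and lies on the mat, let go (x of lid in the frame of mat between -0.08 and 0.08 m and y of lid in the frame of mat between -0.1 and 0.1 m and height (world z) of lid below 0.02 m and angle between lid's own z axis and vertical below 0.1 rad and contact force between the fingers and lid below 0.1 N), for 0.2 s.
2. every heatsink stands base down on the rack in the box (x of sink_a in the frame of dryer between -0.035 and 0.135 m and y of sink_a in the frame of dryer between -0.095 and 0.095 m and z of sink_a in the frame of dryer between 0.036 and 0.047 m and angle between each of sink_a, sink_b, sink_c, sink_d, sink_e's own z axis and vertical below 0.12 rad and x of sink_b in the frame of dryer between -0.035 and 0.135 m and y of sink_b in the frame of dryer between -0.095 and 0.095 m and z of sink_b in the frame of dryer between 0.036 and 0.047 m and x of sink_c in the frame of dryer between -0.035 and 0.135 m and y of sink_c in the frame of dryer between -0.095 and 0.095 m and z of sink_c in the frame of dryer between 0.036 and 0.047 m and x of sink_d in the frame of dryer between -0.035 and 0.135 m and y of sink_d in the frame of dryer between -0.095 and 0.095 m and z of sink_d in the frame of dryer between 0.036 and 0.047 m and x of sink_e in the frame of dryer between -0.035 and 0.135 m and y of sink_e in the frame of dryer between -0.095 and 0.095 m and z of sink_e in the frame of dryer between 0.036 and 0.047 m), for 0.2 s.
3. the lid is back on the box, fully down, with the heatsinks inside (all of step 2 and x of lid in the frame of dryer between 0.042 and 0.058 m and y of lid in the frame of dryer between -0.008 and 0.008 m and z of lid in the frame of dryer between 0.085 and 0.093 m and angle between lid's own z axis and vertical below 0.03 rad), for 0.2 s.
4. with the lid on and the dial one click up for each heatsink, the power slide is at its on stop (all of step 3 and value of joint timer between 1.4008 and 2.78799 rad and (value of joint timer above 1.9244 rad or (height (world z) of each of sink_a, sink_b below -0.5 m and value of joint timer above 1.4008 rad) or (height (world z) of each of sink_a, sink_c below -0.5 m and value of joint timer above 1.4008 rad) or (height (world z) of each of sink_a, sink_d below -0.5 m and value of joint timer above 1.4008 rad) or (height (world z) of each of sink_a, sink_e below -0.5 m and value of joint timer above 1.4008 rad) or (height (world z) of each of sink_b, sink_c below -0.5 m and value of joint timer above 1.4008 rad) or (height (world z) of each of sink_b, sink_d below -0.5 m and value of joint timer above 1.4008 rad) or (height (world z) of each of sink_b, sink_e below -0.5 m and value of joint timer above 1.4008 rad) or (height (world z) of each of sink_c, sink_d below -0.5 m and value of joint timer above 1.4008 rad) or (height (world z) of each of sink_c, sink_e below -0.5 m and value of joint timer above 1.4008 rad) or (height (world z) of each of sink_d, sink_e below -0.5 m and value of joint timer above 1.4008 rad)) and (value of joint timer above 2.44799 rad or (height (world z) of sink_a below -0.5 m and value of joint timer above 1.4008 rad) or (height (world z) of sink_b below -0.5 m and value of joint timer above 1.4008 rad) or (height (world z) of sink_c below -0.5 m and value of joint timer above 1.4008 rad) or (height (world z) of sink_d below -0.5 m and value of joint timer above 1.4008 rad) or (height (world z) of sink_e below -0.5 m and value of joint timer above 1.4008 rad)) and (value of joint timer below 2.2644 rad or height (world z) of sink_a above -0.5 m) and (value of joint timer below 2.2644 rad or height (world z) of sink_b above -0.5 m) and (value of joint timer below 2.2644 rad or height (world z) of sink_c above -0.5 m) and (value of joint timer below 2.2644 rad or height (world z) of sink_d above -0.5 m) and (value of joint timer below 2.2644 rad or height (world z) of sink_e above -0.5 m) and (value of joint timer below 1.7408 rad or height (world z) of any of sink_a, sink_b above -0.5 m) and (value of joint timer below 1.7408 rad or height (world z) of any of sink_a, sink_c above -0.5 m) and (value of joint timer below 1.7408 rad or height (world z) of any of sink_a, sink_d above -0.5 m) and (value of joint timer below 1.7408 rad or height (world z) of any of sink_a, sink_e above -0.5 m) and (value of joint timer below 1.7408 rad or height (world z) of any of sink_b, sink_c above -0.5 m) and (value of joint timer below 1.7408 rad or height (world z) of any of sink_b, sink_d above -0.5 m) and (value of joint timer below 1.7408 rad or height (world z) of any of sink_b, sink_e above -0.5 m) and (value of joint timer below 1.7408 rad or height (world z) of any of sink_c, sink_d above -0.5 m) and (value of joint timer below 1.7408 rad or height (world z) of any of sink_c, sink_e above -0.5 m) and (value of joint timer below 1.7408 rad or height (world z) of any of sink_d, sink_e above -0.5 m) and (value of joint timer below 1.7408 rad or value of joint timer above 1.9244 rad) and (value of joint timer below 2.2644 rad or value of joint timer above 2.44799 rad) and value of joint power above 0.036 m), for 0.2 s.
At the end, for the whole second after the job is handed in: Every heatsink stands base down on the rack (tilt under 0.12 rad, within 5 mm of the rack's height), the lid is seated (within 8 mm and 3 mm in height, level within 0.03 rad), the dial is within 0.17 rad of one click per heatsink, and the power slide is within 4 mm of its on stop (all of step 4 and linear speed of lid below 0.02 m/s); the robot touches nothing.
It fails at once if the power was slid past half way while the lid was not seated (value of joint power above 0.02 m and not (x of lid in the frame of dryer between 0.042 and 0.058 m and y of lid in the frame of dryer between -0.008 and 0.008 m and z of lid in the frame of dryer between 0.085 and 0.093 m and angle between lid's own z axis and vertical below 0.03 rad)).
It fails at once if the power was slid past half way with the dial not at one click per heatsink (value of joint power above 0.02 m and not (value of joint timer between 1.4008 and 2.78799 rad and (value of joint timer above 1.9244 rad or (height (world z) of each of sink_a, sink_b below -0.5 m and value of joint timer above 1.4008 rad) or (height (world z) of each of sink_a, sink_c below -0.5 m and value of joint timer above 1.4008 rad) or (height (world z) of each of sink_a, sink_d below -0.5 m and value of joint timer above 1.4008 rad) or (height (world z) of each of sink_a, sink_e below -0.5 m and value of joint timer above 1.4008 rad) or (height (world z) of each of sink_b, sink_c below -0.5 m and value of joint timer above 1.4008 rad) or (height (world z) of each of sink_b, sink_d below -0.5 m and value of joint timer above 1.4008 rad) or (height (world z) of each of sink_b, sink_e below -0.5 m and value of joint timer above 1.4008 rad) or (height (world z) of each of sink_c, sink_d below -0.5 m and value of joint timer above 1.4008 rad) or (height (world z) of each of sink_c, sink_e below -0.5 m and value of joint timer above 1.4008 rad) or (height (world z) of each of sink_d, sink_e below -0.5 m and value of joint timer above 1.4008 rad)) and (value of joint timer above 2.44799 rad or (height (world z) of sink_a below -0.5 m and value of joint timer above 1.4008 rad) or (height (world z) of sink_b below -0.5 m and value of joint timer above 1.4008 rad) or (height (world z) of sink_c below -0.5 m and value of joint timer above 1.4008 rad) or (height (world z) of sink_d below -0.5 m and value of joint timer above 1.4008 rad) or (height (world z) of sink_e below -0.5 m and value of joint timer above 1.4008 rad)) and (value of joint timer below 2.2644 rad or height (world z) of sink_a above -0.5 m) and (value of joint timer below 2.2644 rad or height (world z) of sink_b above -0.5 m) and (value of joint timer below 2.2644 rad or height (world z) of sink_c above -0.5 m) and (value of joint timer below 2.2644 rad or height (world z) of sink_d above -0.5 m) and (value of joint timer below 2.2644 rad or height (world z) of sink_e above -0.5 m) and (value of joint timer below 1.7408 rad or height (world z) of any of sink_a, sink_b above -0.5 m) and (value of joint timer below 1.7408 rad or height (world z) of any of sink_a, sink_c above -0.5 m) and (value of joint timer below 1.7408 rad or height (world z) of any of sink_a, sink_d above -0.5 m) and (value of joint timer below 1.7408 rad or height (world z) of any of sink_a, sink_e above -0.5 m) and (value of joint timer below 1.7408 rad or height (world z) of any of sink_b, sink_c above -0.5 m) and (value of joint timer below 1.7408 rad or height (world z) of any of sink_b, sink_d above -0.5 m) and (value of joint timer below 1.7408 rad or height (world z) of any of sink_b, sink_e above -0.5 m) and (value of joint timer below 1.7408 rad or height (world z) of any of sink_c, sink_d above -0.5 m) and (value of joint timer below 1.7408 rad or height (world z) of any of sink_c, sink_e above -0.5 m) and (value of joint timer below 1.7408 rad or height (world z) of any of sink_d, sink_e above -0.5 m))).
It fails at once if a bystander was pushed more than 40 mm aside or knocked over (distance of any of flask_short, paste_jar, driver, fan, cup from where it was at the start of the episode above 0.04 m or angle between any of flask_short, paste_jar, cup's own z axis and vertical above 0.5 rad).
Of sink_a, sink_b, sink_c, sink_d, sink_e only 3 to 5 are there at a start; the rules pass over those that are not, and their reading is None.
At some moment in a run one of sink_a, sink_b, sink_c, sink_d, sink_e may be knocked a few centimetres aside while the robot is not near it.
Once in a run the grip may slacken for a moment while it holds something.
It also fails if it takes over 210 s, if anything falls off the work surface, if the arm or the gripper's body presses on something with over 40 N, if the wrist force passes 120 N, or if a joint passes its speed limit or range.

### The arm

A 6-joint arm with a two-finger parallel gripper is mounted at the origin on the work surface. World frame = base frame: x ahead of the robot, y to its left, z up, the work surface at z = 0. Lengths are in m, angles in rad, forces in N, time in s.
With the tool pointing down it reaches from about 0.375 to 0.975 m from the base axis. Payload 3.8 kg.
Tool frame: the origin (TCP) lies on the mounting face of the last link; the fingertips stand 173 mm ahead of it and the grasp point (between the pads) lies 155 mm ahead of it; z points along the fingers, y is the direction in which the jaws open and shut (so a half turn about z gives the same grasp; the last joint's range is limited). The gripper opens to 85 mm and grips with 20 to 120 N. Pads are 22 mm wide; open, the fingers measure 114 mm over their backs; the gripper's body (76 mm by 85 mm) begins 54 mm behind the grasp point. The pads swing forward as they close: fully open they stand 13 mm farther back than shut.
Start: joints at [-1.349, 0.264, 1.604, -0, 1.274, -0.037], TCP at [0.173, -0.653, 0.405] pointing down, gripper open.
Joint ranges: [-2.63, 2.63], [-0.94, 2.18], [0.31, 2.57], [-1.31, 4.45], [0, 2.66], [-2.55, 2.55]. Speed limits (rad/s): [2.57, 2.57, 3.14, 3.14, 3.14, 3.14].

### API

Orientations are given as a rotation vector (axis times angle).
In Python, from workcell import bot gives the robot as it stands.
- The arm moves only by the shell command python3 -m jog 'ROWS' [FORCE]. ROWS is JSON, a list that holds one entry, the list of rows, each a list of 7 numbers: the closure, from 0 (fully open) to 1 (shut), then the shift along the tool's x, y, z in cm, then the turn, a rotation vector about the tool's x, y, z in rad. A call has 1 to 12 rows; each row is the pose to reach, as a shift and turn from the pose commanded when the call began, along the tool's axes at that moment; what a row does not reach only later rows make up. A row lasts 1/8 s, in which the tool goes at most 62.5 mm and 10.7 degrees, less where a joint would pass 70% of its speed; a pose out of reach is approached as far as the arm can. A call with a gripper value outside its range is refused whole. The fingers move at their own pace and stop on an object; FORCE is the grip in N (left out, the last holds). Time passes only in rows, so rows that repeat a pose let the fingers close. It gives the time, the measured TCP pose, the force and the opening at its end, in the units of the state.
- bot.read_state(): the state, without advancing time (a new reading comes with each control period).
- bot.read_camera(name): name is "side" or "top"; returns the picture (400x640x3 uint8, red, green, blue); there is no depth.
- bot.camera_model(name): a dict with "intrinsics" (3x3 intrinsics, pixels), "k1" (the pictures are not rectified: a ray, as slopes to the right and down, at radius r is drawn at 1 + k1 r^2 times it, then the intrinsics apply), "rvec" (rotation vector, rad) and "tvec" (3), from world to camera coordinates, as OpenCV has them. Camera axes: x right, y down, z forward; pixel columns grow to the right and rows downward; lengths in m; the calibration is good to about 2 mm. A picture is of the moment at which its call begins. camera_model takes no time and is no camera call.
- bot.finish_job(): hands the job in, once; it reports no verdict.
The state is a dict: "time": time; "q": joint angles; "joint_vel": joint speeds; "joint_torque": joint torques, N m; "tool_pos": TCP position; "tcp_rot": TCP orientation; "wrist_force": force on the tool from outside, world axes, zero at the start; "torque": the same for the moment, N m; "width": opening from 0.0 (shut) to 1.0 (fully open).
Only numpy, scipy, OpenCV 4.12 (cv2) and the standard library are available. Lean on these libraries where they do the work, as an engineer would, in place of code of your own. Each camera call takes 0.05 s, during which the arm holds its last target.

## Working session

There is one attempt and no reset: what is moved stays moved. The work goes in short steps, Python scripts to look and compute and a shell command to move; the robot and the scene stay as the last step left them, time stands still between calls to the robot, and variables do not carry over. Pictures are saved under pics/ and viewed, and the job is handed in when it is done.

```bash
ls; mkdir -p pics; python3 - <<'E'
from workcell import bot
import cv2,numpy as np
s=bot.read_state();print({k:np.round(v,4) for k,v in s.items()})
for n in("side","top"):
    im=bot.read_camera(n);cv2.imwrite(f"pics/{n}0.png",im[:,:,::-1])
    m=bot.camera_model(n);print(n,{k:np.round(v,4).tolist() for k,v in m.items()})
E
```

```text
pics
{'time': np.float64(0.0), 'q': array([-1.3489,  0.2647,  1.6054,  0.    ,  1.2737, -0.0369]), 'joint_vel': array([ 0.0016,  0.0002,  0.0001,  0.0014,  0.0013, -0.0016]), 'joint_torque': array([ 1.00000e-04, -5.15106e+01, -3.67311e+01, -1.00000e-04,
        1.29000e-02,  0.00000e+00]), 'tool_pos': array([ 0.1727, -0.6522,  0.4034]), 'tcp_rot': array([-3.1131e+00, -4.0510e-01,  3.0000e-04]), 'wrist_force': array([0.2498, 0.0609, 0.2387]), 'torque': array([ 0.0559,  0.0015, -0.015 ]), 'width': np.float64(1.0028)}
side {'intrinsics': [[453.4923, 0.0, 309.6838], [0.0, 453.4923, 198.3609], [0.0, 0.0, 1.0]], 'k1': -0.0253, 'rvec': [2.1149, -0.0378, 0.0317], 'tvec': [-0.5688, 0.0932, 1.261]}
top {'intrinsics': [[390.2118, 0.0, 314.4018], [0.0, 390.2118, 201.8138], [0.0, 0.0, 1.0]], 'k1': 0.0263, 'rvec': [2.1063, -2.1194, 0.2277], 'tvec': [-0.0028, 0.5872, 1.079]}
```

View pics/side0.png

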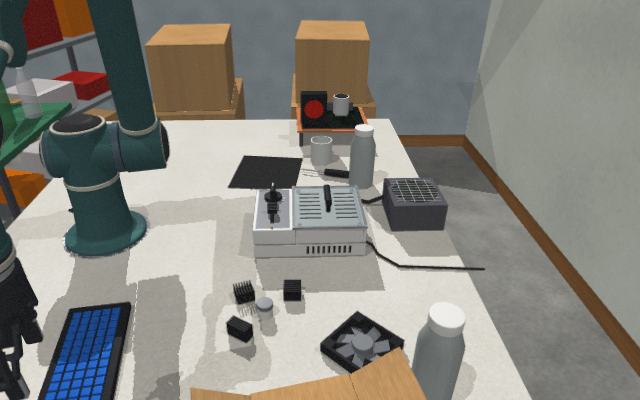

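View pics/top0.png

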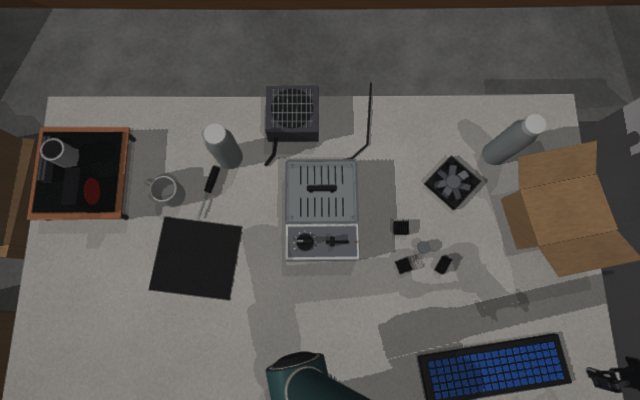

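```bash
cat > h.py <<'E'
import numpy as np,cv2
from workcell import bot
from scipy.spatial.transform import Rotation as R
CM={}
def cam(n):
    if n not in CM:
        m=bot.camera_model(n);CM[n]=(np.array(m['intrinsics']),np.array([m['k1'],0,0,0]),np.array(m['rvec'],float),np.array(m['tvec'],float))
    return CM[n]
def proj(n,P):
    K,d,r,t=cam(n);return cv2.projectPoints(np.array(P,float).reshape(-1,3),r,t,K,d)[0].reshape(-1,2)
def ray(n,uv):
    K,d,r,t=cam(n);uv=np.array(uv,float).reshape(-1,1,2)
    x=cv2.undistortPoints(uv,K,d).reshape(-1,2);M=R.from_rotvec(r).as_matrix()
    D=np.c_[x,np.ones(len(x))]@M;return -M.T@t,D
def plane(n,uv,z):
    c,D=ray(n,uv);return c+D*((z-c[2])/D[:,2])[:,None]
def snap(n,name,box=None,s=1):
    im=bot.read_camera(n)[:,:,::-1].copy()
    cv2.imwrite(f"pics/{name}_full.png",im)
    if box: 
        x0,y0,x1,y1=box;cv2.imwrite(f"pics/{name}.png",cv2.resize(im[y0:y1,x0:x1],None,fx=s,fy=s,interpolation=cv2.INTER_CUBIC))
    return im
E
python3 - <<'E'
import cv2
t=cv2.imread('pics/top0.png');s=cv2.imread('pics/side0.png')
cv2.imwrite('pics/t1.png',cv2.resize(t[150:290,270:470],None,fx=4,fy=4,interpolation=2))
cv2.imwrite('pics/s1.png',cv2.resize(s[170:350,210:410],None,fx=3.3,fy=3.3,interpolation=2))
E
```

```text
(no output)
```

View pics/t1.png

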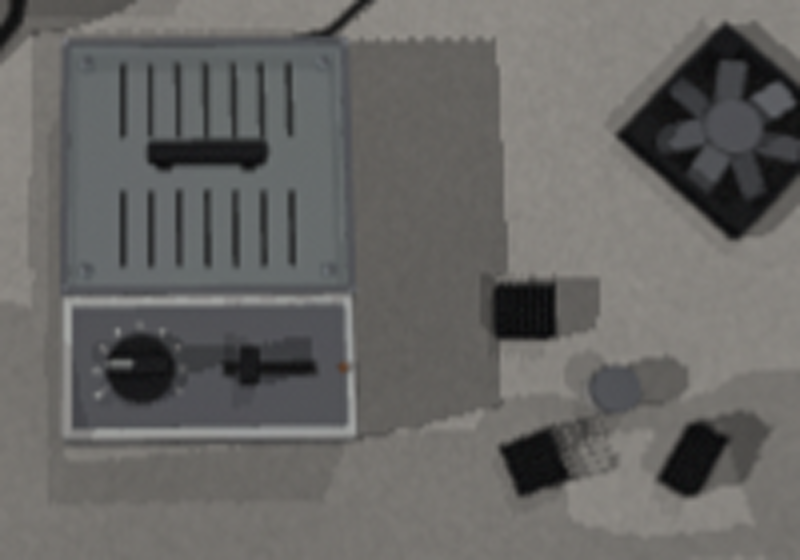

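View pics/s1.png

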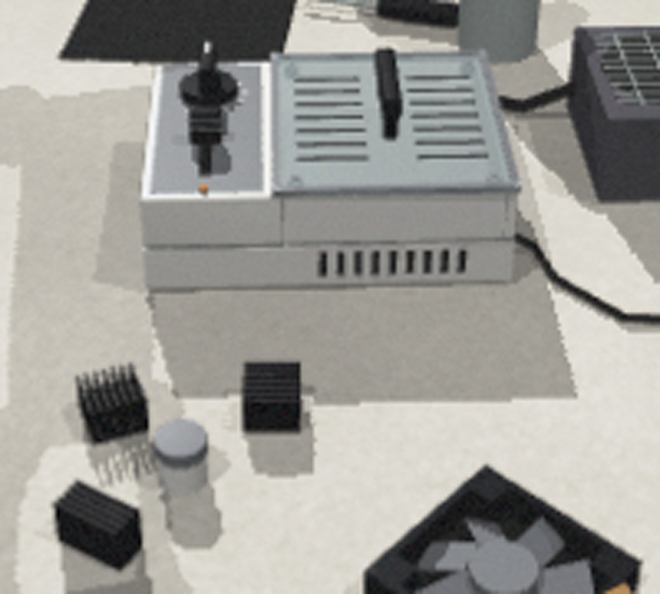

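```bash
python3 - <<'E'
from h import *
t=cv2.imread('pics/top0.png')
for n in('top','side'): print(n,ray(n,[[0,0]])[0])
def z(p):return [[270+a/4,150+b/4] for a,b in p]
P=plane('top',z([(63,440),(356,438),(63,296),(355,293)]),.09);print('deck',P[:,:2].round(4).tolist())
P=plane('top',z([(64,40),(347,40),(66,290),(351,290)]),.095);print('lid',P[:,:2].round(4).tolist())
P=plane('top',z([(140,368)]),.102);print('dialskirt',P[:,:2].round(4).tolist())
P=plane('top',z([(109,365),(170,370)]),.127);print('dialbar',P[:,:2].round(4).tolist())
P=plane('top',z([(250,365)]),.122);print('slide',P[:,:2].round(4).tolist())
P=plane('top',z([(148,153),(267,153)]),.137);print('handle',P[:,:2].round(4).tolist())
P=plane('top',[(165,218),(242,227),(230,299),(149,290)],.002);print('mat',P[:,:2].round(4).tolist())
P=plane('top',z([(615,387)]),.036);print('jar',P[:,:2].round(4).tolist())
g=t.max(2)
m=((g<38)*255).astype(np.uint8);m[:, :380]=0;m[:,470:]=0;m[:210]=0;m[290:]=0
k,l,st,c=cv2.connectedComponentsWithStats(m)
for i in range(1,k):
    if st[i,4]>40:
        ys,xs=np.where(l==i);pts=np.c_[xs,ys]
        print(st[i],c[i])
        for h in(.03,.034):
            w=plane('top',pts,h)[:,:2].astype(np.float32)
            (r)=cv2.minAreaRect(w*1000);print(h,np.round(r[0],1),np.round(r[1],1),round(r[2],1))
E
```

```text
top [ 3.49458038e-01 -2.74748885e-04  1.17766301e+00]
side [ 0.5217323  -1.05223692  0.73690381]
deck [[0.4175, 0.0738], [0.4176, -0.1284], [0.5178, 0.0747], [0.5187, -0.1308]]
lid [[0.7046, 0.0753], [0.7035, -0.13], [0.5213, 0.0723], [0.5201, -0.1275]]
dialskirt [[0.4655, 0.0204]]
dialbar [[0.465, 0.0408], [0.4613, -0.0002]]
slide [[0.4649, -0.0544]]
handle [[0.6094, 0.014], [0.6089, -0.0677]]
mat [[0.5523, 0.4473], [0.5231, 0.2133], [0.3117, 0.2412], [0.3397, 0.4775]]
jar [[0.4569, -0.3246]]
[394 221  15  14 185] [400.92432432 227.30810811]
0.03 [ 515.4 -262.9] [41.5 39.2] 87.1
0.034 [ 514.8 -262. ] [41.4 39. ] 87.1
[435 256  17  18 168] [442.95238095 264.28571429]
0.03 [ 406.6 -378.6] [27.6 51.5] 57.3
0.034 [ 406.4 -377.2] [27.5 51.3] 57.3
[396 258  16  15 164] [403.51219512 265.09756098]
0.03 [ 404.6 -264. ] [36.7 37.2] 19.4
0.034 [ 404.4 -263. ] [36.6 37.1] 19.4
```

```bash
cat > go.py <<'E'
# usage: go.py x y zTCP psi_deg  -> shift(cm) and turn
from h import *
import sys
x,y,z,psi=map(float,sys.argv[1:5]);psi=np.radians(psi)
s=bot.read_state()
Rc=R.from_rotvec(s['tcp_rot']);p=s['tool_pos']
c,sn=np.cos(psi),np.sin(psi)
Rt=R.from_matrix(np.array([[c,sn,0],[sn,-c,0],[0,0,-1.]]))
d=Rc.inv().apply(np.array([x,y,z])-p)*100
r=(Rc.inv()*Rt).as_rotvec()
print('t',round(s['time'],2),'pos',np.round(p,4),'F',np.round(s['wrist_force'],1),'w',round(s['width'],3),'psi',round(np.degrees(np.arctan2(Rc.as_matrix()[1,0],Rc.as_matrix()[0,0])),2))
print('shift',np.round(d,2),'turn',np.round(r,3),'rows>=',max(np.linalg.norm(d)/6.25,np.linalg.norm(r)/.187).round(1))
E
python3 go.py .6105 -.027 .38 90
python3 -c "
from h import *
print('flask',plane('top',[(214,131)],.2),'driver',plane('top',[(211,180)],.01),'cup',plane('top',[(163,188)],.085))"
```

```text
t 0.1 pos [ 0.1727 -0.6522  0.4035] F [0.3 0.2 0.1] w 0.996 psi 14.83
shift [ 58.33 -49.23   2.45] turn [-2.000e-03 -1.000e-03 -1.312e+00] rows>= 12.2
flask [[0.75149944 0.25954432 0.2       ]] driver [[0.6689336  0.31198159 0.01      ]] cup [[0.62528733 0.42770628 0.085     ]]
```

```bash
python3 -m jog '[[[0,30,-25,0,0,0,-0.66],[0,30,-25,0,0,0,-0.66],[0,30,-25,0,0,0,-0.66],[0,30,-25,0,0,0,-0.66],[0,30,-25,0,0,0,-0.66],[0,30,-25,0,0,0,-0.66],[0,58.3,-49.2,2.4,0,0,-1.312],[0,58.3,-49.2,2.4,0,0,-1.312],[0,58.3,-49.2,2.4,0,0,-1.312],[0,58.3,-49.2,2.4,0,0,-1.312],[0,58.3,-49.2,2.4,0,0,-1.312],[0,58.3,-49.2,2.4,0,0,-1.312]]]'; python3 go.py .6105 -.027 .28 90
```

```text
time: 1.6
tool_pos: [0.6034, -0.037, 0.381]
tcp_rot: [-2.221, -2.222, 0.001]
wrist_force: [-0.0, -0.8, 0.4]
width: 1.002
t 1.6 pos [ 0.6034 -0.037   0.381 ] F [-0.  -0.8  0.4] w 1.002 psi 90.02
shift [ 1.    0.72 10.1 ] turn [-0.  0.  0.] rows>= 1.6
```

```bash
python3 -m jog '[[[0,0,0,0,0,0,0],[0,0,0,0,0,0,0]]]'; python3 go.py .6105 -.027 .28 90
```

```text
time: 1.85
tool_pos: [0.6024, -0.0388, 0.3808]
tcp_rot: [-2.22, -2.222, 0.003]
wrist_force: [-0.1, 0.5, 0.6]
width: 1.001
t 1.85 pos [ 0.6024 -0.0388  0.3808] F [-0.1  0.5  0.6] w 1.001 psi 90.06
shift [ 1.18  0.83 10.08] turn [-0.002  0.     0.001] rows>= 1.6
```

```bash
python3 -m jog '[[[0,1.1,0.8,3,0,0,0],[0,1.1,0.8,6,0,0,0],[0,1.1,0.8,8.5,0,0,0],[0,1.1,0.8,10.1,0,0,0],[0,1.1,0.8,10.1,0,0,0]]]' ; python3 go.py .6105 -.027 .28 90; python3 - <<'E'
from h import *
snap('side','s2',(210,100,430,270),3.4);snap('top','t2',(270,130,400,270),4)
E
```

```text
time: 2.48
tool_pos: [0.6096, -0.029, 0.2792]
tcp_rot: [-2.222, -2.218, 0.003]
wrist_force: [0.2, -1.2, 0.7]
width: 1.001
t 2.48 pos [ 0.6096 -0.029   0.2792] F [ 0.2 -1.2  0.7] w 1.001 psi 89.91
shift [ 0.2   0.09 -0.08] turn [-0.003 -0.    -0.002] rows>= 0.0
```

View pics/s2.png

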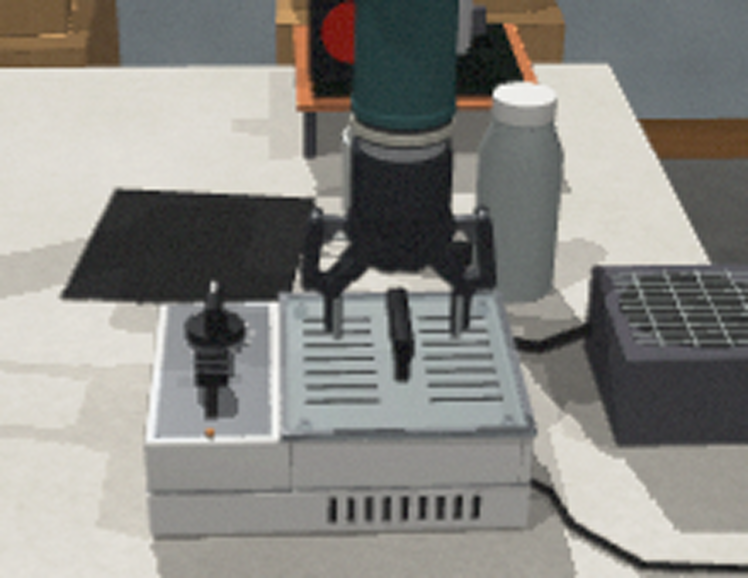

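Fingers straddle the handle (bar at about (400,335) in the crop). Close and lift.

```bash
python3 -m jog '[[[1,0.2,0,0,0,0,0],[1,0.2,0,0,0,0,0],[1,0.2,0,0,0,0,0],[1,0.2,0,0,0,0,0],[1,0.2,0,0,0,0,0],[1,0.2,0,0,0,0,0],[1,0.2,0,-2,0,0,0],[1,0.2,0,-4,0,0,0],[1,0.2,0,-7,0,0,0],[1,0.2,0,-10,0,0,0],[1,0.2,0,-12,0,0,0],[1,0.2,0,-12,0,0,0]]]' 80; python3 go.py .4317 .3448 .40 90;python3 go.py .4317 .3448 .40 82.9; python3 - <<'E'
from h import *
snap('side','s3',(210,50,430,270),2.7)
E
```

```text
time: 4.08
tool_pos: [0.6113, -0.026, 0.4035]
tcp_rot: [2.219, 2.219, 0.005]
wrist_force: [0.3, -0.8, -2.7]
width: 0.171
t 4.08 pos [ 0.6113 -0.026   0.4035] F [ 0.3 -0.8 -2.7] w 0.171 psi 90.0
shift [ 37.07 -17.96   0.24] turn [ 0.005  0.    -0.   ] rows>= 6.6
t 4.08 pos [ 0.6113 -0.026   0.4035] F [ 0.3 -0.8 -2.7] w 0.171 psi 90.0
shift [ 37.07 -17.96   0.24] turn [0.005 0.    0.124] rows>= 6.6
```

View pics/s3.png

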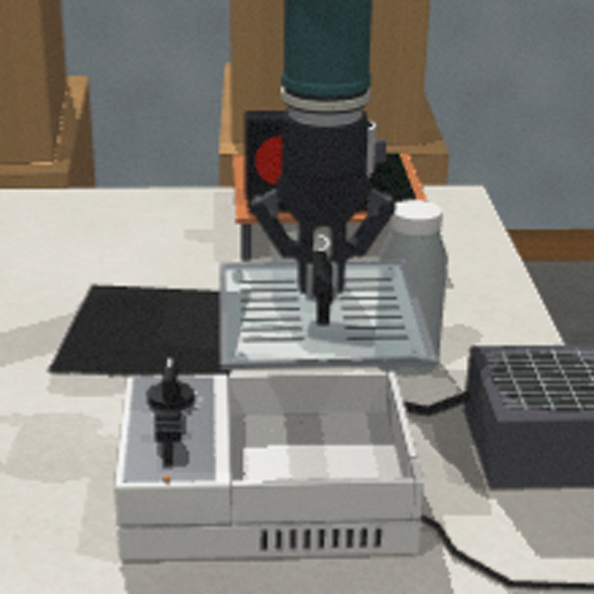

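Lid is held level above the open chamber. Carry it to the mat.

```bash
python3 -m jog '[[[1,4,-2,0,0,0,0.01],[1,8,-4,0,0,0,0.03],[1,12,-6,0,0,0,0.04],[1,16,-8,0,0,0,0.06],[1,20,-10,0,0,0,0.07],[1,24,-12,0,0,0,0.08],[1,28,-14,0,0,0,0.09],[1,32,-15.5,0,0,0,0.11],[1,35,-17,0,0,0,0.124],[1,37.1,-18,0,0,0,0.124],[1,37.1,-18,0,0,0,0.124]]]'; python3 go.py .4317 .3448 .21 82.9
```

```text
time: 5.5
tool_pos: [0.4295, 0.346, 0.3985]
tcp_rot: [-2.352, -2.082, 0.005]
wrist_force: [-0.2, -0.6, -2.7]
width: 0.171
t 5.5 pos [0.4295 0.346  0.3985] F [-0.2 -0.6 -2.7] w 0.171 psi 83.05
shift [-0.05  0.29 18.85] turn [-0.003  0.002  0.003] rows>= 3.0
```

```bash
python3 -m jog '[[[1,0,0.2,4,0,0,0],[1,0,0.2,8,0,0,0],[1,0,0.2,12,0,0,0],[1,0,0.2,15,0,0,0],[1,0,0.2,17.5,0,0,0],[1,0,0.2,18.7,0,0,0],[1,0,0.2,19.2,0,0,0],[1,0,0.2,19.5,0,0,0],[1,0,0.2,19.5,0,0,0]]]'; python3 go.py .4317 .3448 .21 82.9
```

```text
time: 6.62
tool_pos: [0.4331, 0.3451, 0.2063]
tcp_rot: [2.355, 2.079, 0.002]
wrist_force: [0.0, -0.2, -2.7]
width: 0.176
t 6.62 pos [0.4331 0.3451 0.2063] F [ 0.  -0.2 -2.7] w 0.176 psi 82.9
shift [-0.05 -0.13 -0.37] turn [ 0.001 -0.001 -0.   ] rows>= 0.1
```

```bash
python3 -m jog '[[[1,0,0,0.3,0,0,0],[1,0,0,0.3,0,0,0]]]'; python3 -m jog '[[[1,0,0,0.2,0,0,0],[1,0,0,0.2,0,0,0]]]';python3 -m jog '[[[1,0,0,0.1,0,0,0],[1,0,0,0.1,0,0,0]]]'
```

```text
time: 6.88
tool_pos: [0.4327, 0.345, 0.2028]
tcp_rot: [2.355, 2.08, 0.001]
wrist_force: [-0.1, 0.1, -3.1]
width: 0.173
time: 7.12
tool_pos: [0.4329, 0.3451, 0.2018]
tcp_rot: [2.355, 2.08, 0.001]
wrist_force: [-2.5, -2.1, 6.3]
width: 0.172
time: 7.38
tool_pos: [0.433, 0.3452, 0.2017]
tcp_rot: [2.355, 2.08, 0.001]
wrist_force: [-4.7, -3.8, 12.4]
width: 0.174
```

Contact. Open and rise.

```bash
python3 -m jog '[[[0,0,0,-0.2,0,0,0],[0,0,0,-0.2,0,0,0],[0,0,0,-0.2,0,0,0],[0,0,0,-0.2,0,0,0],[0,0,0,-0.2,0,0,0],[0,0,0,-5,0,0,0],[0,0,0,-10,0,0,0],[0,0,0,-16,0,0,0],[0,0,0,-16,0,0,0]]]'; python3 - <<'E'
from h import *
snap('top','t4',(140,120,370,310),3.4)
snap('side','s4',(180,100,420,350),2.4)
E
python3 go.py .5154 -.262 .36 90
```

```text
time: 8.5
tool_pos: [0.4346, 0.3463, 0.3663]
tcp_rot: [2.354, 2.079, 0.02]
wrist_force: [0.3, 0.5, 0.6]
width: 0.998
t 8.6 pos [0.4328 0.3449 0.3604] F [-0.1 -1.1 -0.7] w 0.994 psi 82.89
shift [-5.921e+01  1.571e+01 -2.000e-02] turn [ 0.002 -0.001 -0.124] rows>= 9.8
```

View pics/t4.png

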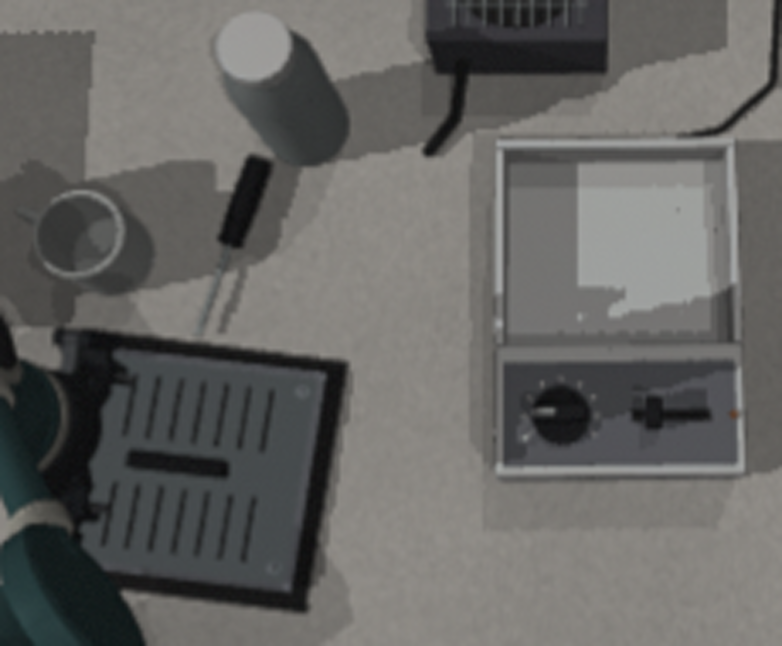

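View pics/s4.png

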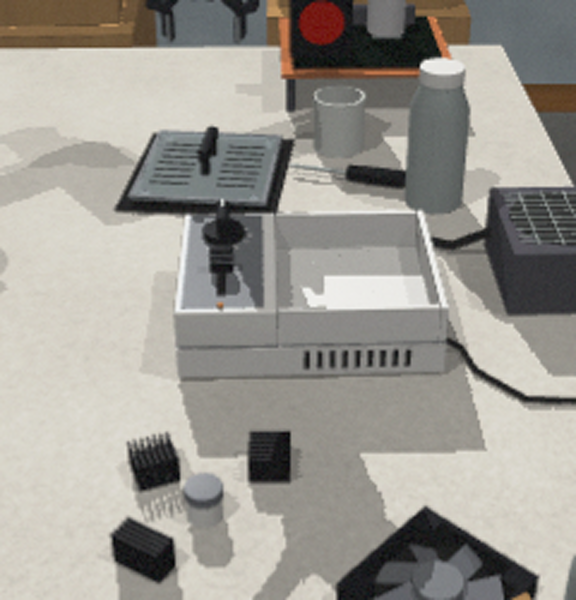

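```bash
python3 -m jog '[[[0,-59.2,15.7,0,0,0,-0.07],[0,-59.2,15.7,0,0,0,-0.07],[0,-59.2,15.7,0,0,0,-0.07],[0,-59.2,15.7,0,0,0,-0.07],[0,-59.2,15.7,0,0,0,-0.07],[0,-59.2,15.7,0,0,0,-0.07],[0,-59.2,15.7,0,0,0,-0.07],[0,-59.2,15.7,0,0,0,-0.07],[0,-59.2,15.7,0,0,0,-0.07],[0,-59.2,15.7,0,0,0,-0.07],[0,-59.2,15.7,0,0,0,-0.07],[0,-59.2,15.7,0,0,0,-0.07]]]'; python3 go.py .5154 -.262 .176 87
python3 - <<'E'
from h import *
t=snap('top','t5',(370,190,480,300),5)
snap('side','s5',(190,220,370,380),3.5)
g=t.max(2);m=((g<38)*255).astype(np.uint8);m[:, :380]=0;m[:,470:]=0;m[:210]=0;m[290:]=0
k,l,st,c=cv2.connectedComponentsWithStats(m)
for i in range(1,k):
    if st[i,4]>40:
        ys,xs=np.where(l==i);r=cv2.minAreaRect(plane('top',np.c_[xs,ys],.03)[:,:2].astype(np.float32)*1000);print(st[i],np.round(r[0],1),np.round(r[1],1),round(r[2],1))
E
```

```text
time: 10.1
tool_pos: [0.5145, -0.2615, 0.3572]
tcp_rot: [-2.278, -2.157, 0.001]
wrist_force: [-0.2, -0.1, 0.4]
width: 1.002
t 10.1 pos [ 0.5145 -0.2615  0.3572] F [-0.2 -0.1  0.4] w 1.002 psi 86.86
shift [-0.09  0.16 18.12] turn [-0.004 -0.003 -0.002] rows>= 2.9
[394 221  15  14 177] [ 515.4 -262.8] [41.4 39.2] 87.1
[426 220  11   9  41] [ 529.  -349.6] [22.2 27.5] 34.3
```

View pics/s5.png

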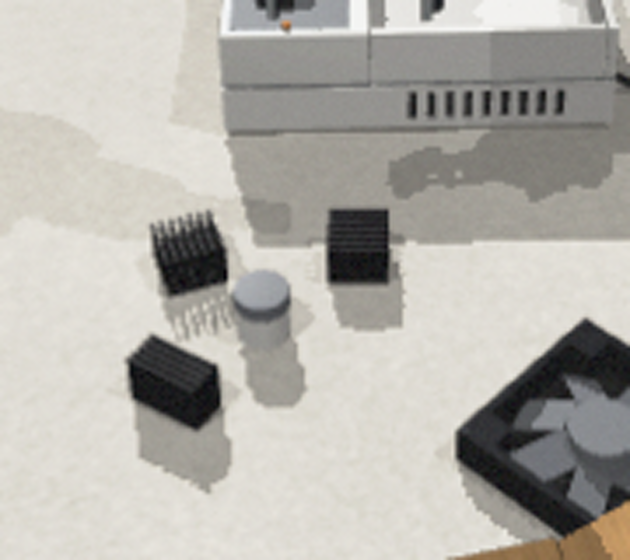

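View pics/t5.png

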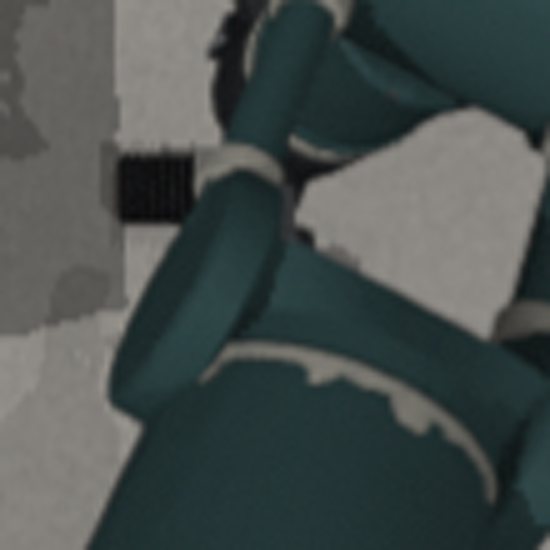

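```bash
python3 -m jog '[[[0,-0.1,0.1,6,0,0,0],[0,-0.1,0.1,12,0,0,0],[0,-0.1,0.1,16,0,0,0],[0,-0.1,0.1,18.4,0,0,0],[0,-0.1,0.1,18.4,0,0,0],[1,-0.1,0.1,18.4,0,0,0],[1,-0.1,0.1,18.4,0,0,0],[1,-0.1,0.1,18.4,0,0,0],[1,-0.1,0.1,18.4,0,0,0],[1,-0.1,0.1,18.4,0,0,0]]]' 50; python3 go.py .5154 -.262 .30 90
python3 - <<'E'
from h import *
snap('side','s6',(190,150,370,350),3)
E
```

```text
time: 11.45
tool_pos: [0.5172, -0.2636, 0.1775]
tcp_rot: [2.278, 2.158, 0.002]
wrist_force: [0.5, 1.7, 6.2]
width: 0.46
t 11.45 pos [ 0.5172 -0.2636  0.1775] F [0.5 1.7 6.2] w 0.46 psi 86.9
shift [  0.13  -0.15 -12.25] turn [ 0.003  0.001 -0.054] rows>= 2.0
```

View pics/s6.png

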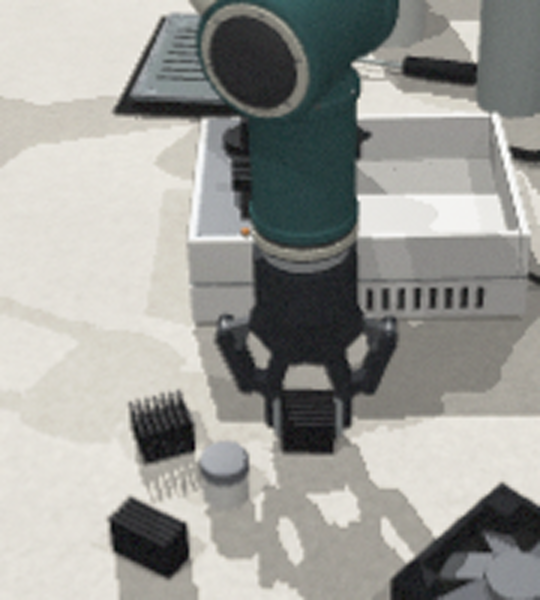

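```bash
python3 -m jog '[[[1,0,0,-3,0,0,0],[1,0,0,-7,0,0,0],[1,0,0,-12,0,0,-0.05],[1,0,0,-14,0,0,-0.05],[1,0,0,-14,0,0,-0.05]]]'; python3 go.py .6105 .0325 .31 90
```

```text
time: 12.12
tool_pos: [0.5167, -0.2634, 0.3172]
tcp_rot: [2.224, 2.214, 0.002]
wrist_force: [-0.1, 0.9, -1.2]
width: 0.459
t 12.12 pos [ 0.5167 -0.2634  0.3172] F [-0.1  0.9 -1.2] w 0.459 psi 89.73
shift [29.63  9.24  0.7 ] turn [ 0.003  0.002 -0.005] rows>= 5.0
```

```bash
python3 -m jog '[[[1,4,1.2,0.5,0,0,0],[1,8,2.5,0.5,0,0,0],[1,13,4,0.5,0,0,0],[1,18,5.5,0.5,0,0,0],[1,23,7,0.5,0,0,0],[1,27,8.5,0.5,0,0,0],[1,29.6,9.2,0.7,0,0,0],[1,29.6,9.2,0.7,0,0,0],[1,29.6,9.2,0.7,0,0,0]]]'; python3 go.py .6105 .0325 .224 90
python3 - <<'E'
from h import *
snap('side','s7',(190,50,430,270),2.5)
E
```

```text
time: 13.25
tool_pos: [0.6085, 0.0322, 0.3063]
tcp_rot: [-2.224, -2.216, 0.005]
wrist_force: [1.0, 0.2, -0.8]
width: 0.456
t 13.25 pos [0.6085 0.0322 0.3063] F [ 1.   0.2 -0.8] w 0.456 psi 89.78
shift [0.04 0.23 8.23] turn [-0.004  0.001 -0.004] rows>= 1.3
```

View pics/s7.png

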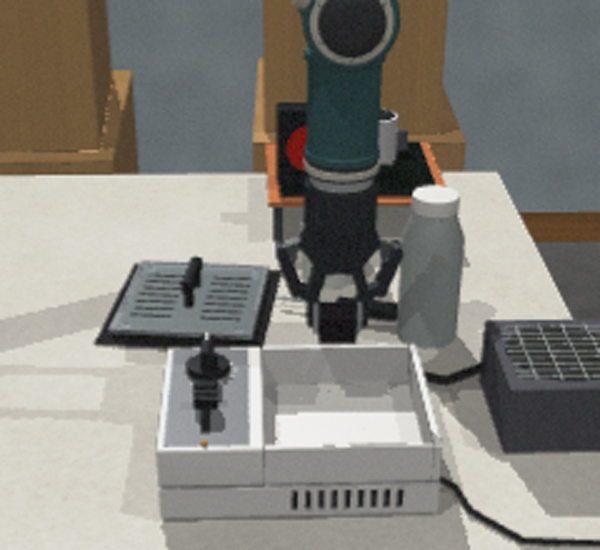

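```bash
python3 -m jog '[[[1,0,0.1,3,0,0,0],[1,0,0.1,6,0,0,0],[1,0,0.1,7.7,0,0,0],[1,0,0.1,8.2,0,0,0],[1,0,0.1,8.2,0,0,0]]]'; python3 -m jog '[[[1,0,0,0.2,0,0,0],[1,0,0,0.2,0,0,0]]]'; python3 -m jog '[[[1,0,0,0.2,0,0,0],[1,0,0,0.2,0,0,0]]]'
```

```text
time: 13.92
tool_pos: [0.6106, 0.0322, 0.2268]
tcp_rot: [2.226, 2.216, 0.0]
wrist_force: [0.5, 0.3, -0.5]
width: 0.453
time: 14.18
tool_pos: [0.6108, 0.0326, 0.2255]
tcp_rot: [2.225, 2.216, 0.002]
wrist_force: [-0.7, 0.8, -0.0]
width: 0.459
time: 14.42
tool_pos: [0.6103, 0.0326, 0.2225]
tcp_rot: [-2.226, -2.217, 0.0]
wrist_force: [0.9, -0.1, -0.8]
width: 0.457
```

```bash
python3 -m jog '[[[1,0,0,0.2,0,0,0],[1,0,0,0.2,0,0,0]]]'; python3 -m jog '[[[1,0,0,0.2,0,0,0],[1,0,0,0.2,0,0,0]]]'; python3 -m jog '[[[1,0,0,0.1,0,0,0],[1,0,0,0.1,0,0,0]]]'
```

```text
time: 14.68
tool_pos: [0.6102, 0.0326, 0.2202]
tcp_rot: [-2.226, -2.217, 0.001]
wrist_force: [-0.3, -0.2, -1.1]
width: 0.46
time: 14.92
tool_pos: [0.6105, 0.0326, 0.2195]
tcp_rot: [2.226, 2.217, 0.0]
wrist_force: [-3.2, -0.3, 5.9]
width: 0.455
time: 15.18
tool_pos: [0.6105, 0.0326, 0.2195]
tcp_rot: [2.226, 2.217, 0.0]
wrist_force: [-5.9, 0.2, 10.8]
width: 0.456
```

```bash
python3 -m jog '[[[0.25,0,0,-0.2,0,0,0],[0.25,0,0,-0.2,0,0,0],[0.25,0,0,-0.2,0,0,0],[0.25,0,0,-0.2,0,0,0],[0.25,0,0,-4,0,0,0],[0.25,0,0,-9,0,0,0],[0,0,0,-12,0,0,0],[0,0,0,-12,0,0,0]]]'; python3 go.py .402 -.262 .33 109.4
python3 - <<'E'
from h import *
t=snap('top','t8',(270,140,470,290),4)
snap('side','s8',(190,150,400,350),2.8)
g=t.max(2);m=((g<38)*255).astype(np.uint8);m[:, :380]=0;m[:,470:]=0;m[:210]=0;m[290:]=0
k,l,st,c=cv2.connectedComponentsWithStats(m)
for i in range(1,k):
    if st[i,4]>40:
        ys,xs=np.where(l==i);r=cv2.minAreaRect(plane('top',np.c_[xs,ys],.03)[:,:2].astype(np.float32)*1000);print(st[i],np.round(r[0],1),np.round(r[1],1),round(r[2],1))
E
```

```text
time: 16.18
tool_pos: [0.6117, 0.0326, 0.3412]
tcp_rot: [2.222, 2.214, 0.008]
wrist_force: [0.1, 0.5, -0.4]
width: 1.001
t 16.18 pos [0.6117 0.0326 0.3412] F [ 0.1  0.5 -0.4] w 1.001 psi 89.77
shift [-29.54 -20.86   0.97] turn [ 0.007  0.001 -0.343] rows>= 5.8
[435 256  16  18 163] [ 406.  -378.4] [27.3 50.4] 56.9
[396 258  16  15 151] [ 404.3 -263.3] [34.7 36. ] 19.8
```

View pics/s8.png

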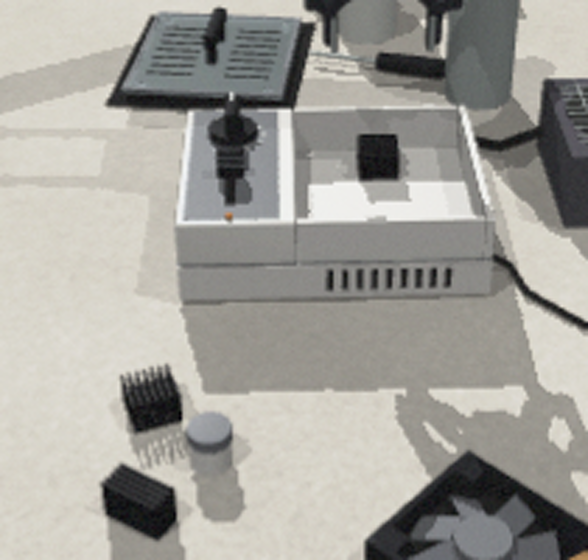

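View pics/t8.png

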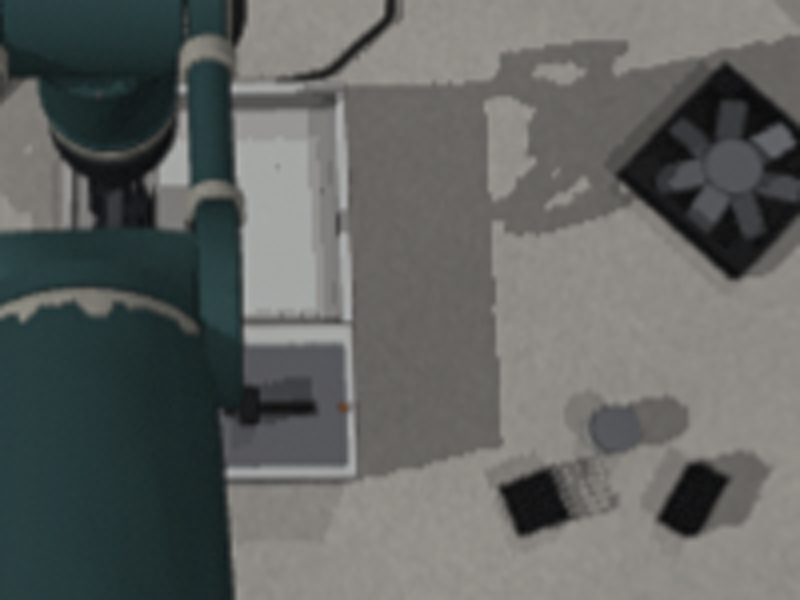

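```bash
python3 - <<'E'
from h import *
f=lambda p:[(190+a/2.8,150+b/2.8) for a,b in p]
print('sink2 bottom edge',plane('side',f([(134,431),(183,417)]),0).round(4))
print('narrow bottom',plane('side',f([(104,507),(167,537),(177,511)]),0).round(4), plane('side',f([(103,492),(123,466),(177,490),(162,508)]),.034).round(4))
t=cv2.imread('pics/t8_full.png');cv2.imwrite('pics/z8.png',cv2.resize(t[245:285,385:465],None,fx=9,fy=9,interpolation=0))
E
```

```text
sink2 bottom edge [[ 0.3947 -0.2931  0.    ]
 [ 0.4333 -0.2782  0.    ]]
narrow bottom [[ 0.3796 -0.373   0.    ]
 [ 0.4292 -0.4034  0.    ]
 [ 0.4349 -0.3786  0.    ]] [[ 0.3838 -0.3899  0.034 ]
 [ 0.3958 -0.3646  0.034 ]
 [ 0.4376 -0.3896  0.034 ]
 [ 0.428  -0.4065  0.034 ]]
```

View pics/z8.png

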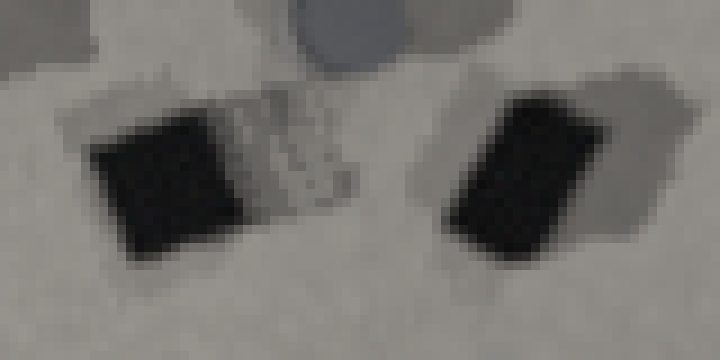

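```bash
python3 -m jog '[[[0,-29.3,-20.5,0,0,0,-0.35],[0,-29.3,-20.5,0,0,0,-0.35],[0,-29.3,-20.5,0,0,0,-0.35],[0,-29.3,-20.5,0,0,0,-0.35],[0,-29.3,-20.5,0,0,0,-0.35],[0,-29.3,-20.5,0,0,0,-0.35],[0,-29.3,-20.5,0,0,0,-0.35],[0,-29.3,-20.5,0,0,0,-0.35],[0,-29.3,-20.5,0,0,0,-0.35]]]'; python3 go.py .406 -.266 .178 110
python3 - <<'E'
from h import *
t=snap('top','t9',(370,190,480,300),5)
snap('side','s9',(190,220,370,380),3.5)
E
```

```text
time: 17.4
tool_pos: [0.4046, -0.2587, 0.3367]
tcp_rot: [-1.803, -2.571, -0.001]
wrist_force: [0.6, -0.6, -0.6]
width: 1.002
t 17.4 pos [ 0.4046 -0.2587  0.3367] F [ 0.6 -0.6 -0.6] w 1.002 psi 109.91
shift [-0.76 -0.11 15.87] turn [-0.001 -0.001 -0.002] rows>= 2.5
```

View pics/s9.png

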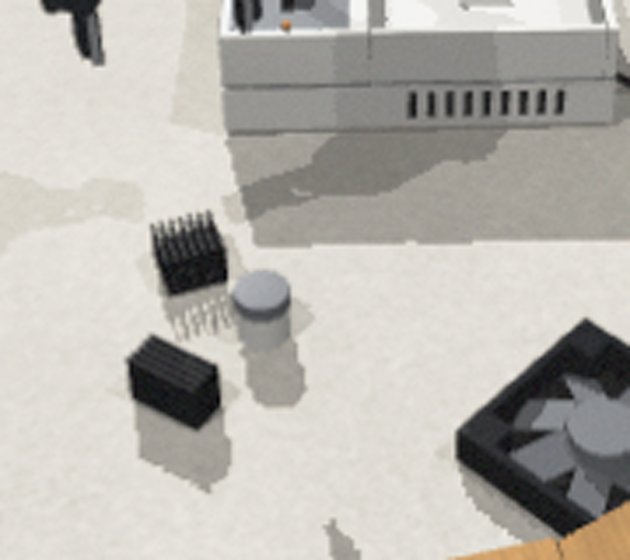

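```bash
python3 -m jog '[[[0,-0.7,-0.1,5,0,0,0],[0,-0.7,-0.1,10,0,0,0],[0,-0.7,-0.1,14,0,0,0],[0,-0.7,-0.1,15.8,0,0,0],[0,-0.7,-0.1,15.8,0,0,0],[1,-0.7,-0.1,15.8,0,0,0],[1,-0.7,-0.1,15.8,0,0,0],[1,-0.7,-0.1,15.8,0,0,0],[1,-0.7,-0.1,15.8,0,0,0],[1,-0.7,-0.1,15.8,0,0,0]]]' 50; python3 go.py .406 -.266 .30 90
python3 - <<'E'
from h import *
snap('side','s10',(190,150,370,350),3)
E
```

```text
time: 18.75
tool_pos: [0.4065, -0.2671, 0.1811]
tcp_rot: [1.804, 2.568, 0.0]
wrist_force: [-0.8, 0.7, 6.8]
width: 0.451
t 18.75 pos [ 0.4065 -0.2671  0.1811] F [-0.8  0.7  6.8] w 0.451 psi 109.82
shift [  0.09   0.02 -11.89] turn [0.002 0.002 0.346] rows>= 1.9
```

View pics/s10.png

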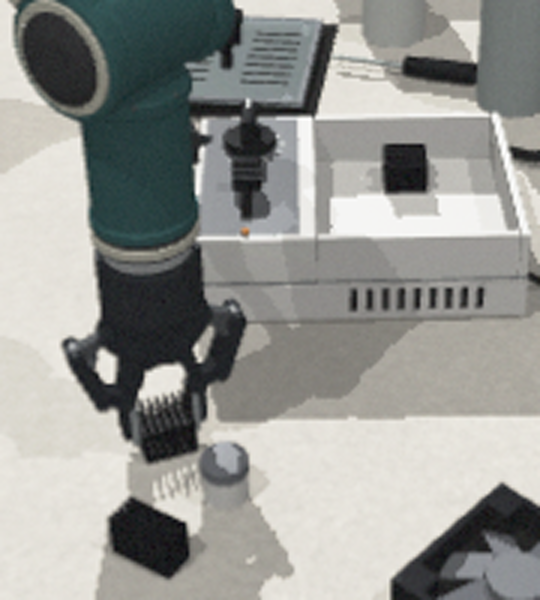

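```bash
python3 -m jog '[[[1,0,0,-3,0,0,0],[1,0,0,-7,0,0,0],[1,0,0,-11,0,0,0.1],[1,0,0,-13.5,0,0,0.2],[1,0,0,-13.5,0,0,0.346],[1,0,0,-13.5,0,0,0.346]]]'; python3 go.py .6105 -.0275 .31 90
```

```text
time: 19.55
tool_pos: [0.4055, -0.2665, 0.3149]
tcp_rot: [2.219, 2.222, 0.0]
wrist_force: [0.5, 0.2, -0.8]
width: 0.458
t 19.55 pos [ 0.4055 -0.2665  0.3149] F [ 0.5  0.2 -0.8] w 0.458 psi 90.08
shift [23.87 20.54  0.5 ] turn [0.001 0.    0.001] rows>= 5.0
```

```bash
python3 -m jog '[[[1,3,2.6,0,0,0,0],[1,7,6,0,0,0,0],[1,11,9.5,0,0,0,0],[1,15,13,0,0,0,0],[1,19,16.4,0,0,0,0],[1,22,19,0,0,0,0],[1,23.9,20.5,0.4,0,0,0],[1,23.9,20.5,0.4,0,0,0],[1,23.9,20.5,0.4,0,0,0]]]'; python3 go.py .6105 -.0275 .226 90
python3 - <<'E'
from h import *
snap('side','s11',(190,50,430,350),2)
E
```

```text
time: 20.68
tool_pos: [0.6098, -0.0282, 0.3097]
tcp_rot: [-2.22, -2.221, 0.003]
wrist_force: [-0.5, -0.5, -0.1]
width: 0.461
t 20.68 pos [ 0.6098 -0.0282  0.3097] F [-0.5 -0.5 -0.1] w 0.461 psi 90.02
shift [0.07 0.08 8.37] turn [-0.002  0.     0.   ] rows>= 1.3
```

View pics/s11.png

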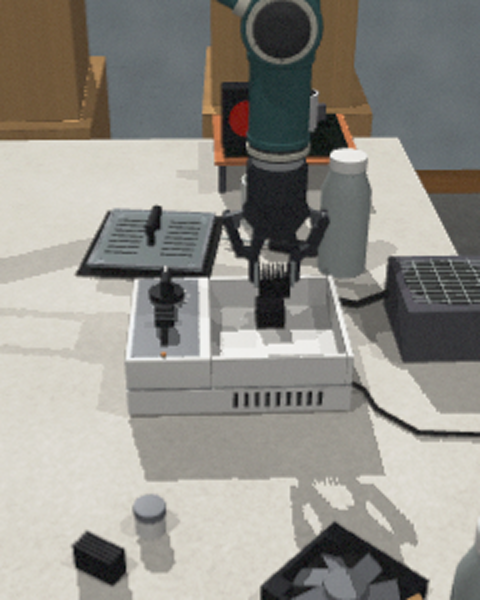

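```bash
python3 -m jog '[[[1,0,0.1,3,0,0,0],[1,0,0.1,6,0,0,0],[1,0,0.1,7.9,0,0,0],[1,0,0.1,8.4,0,0,0],[1,0,0.1,8.4,0,0,0]]]'; python3 -m jog '[[[1,0,0,0.2,0,0,0],[1,0,0,0.2,0,0,0]]]'; python3 -m jog '[[[1,0,0,0.2,0,0,0],[1,0,0,0.2,0,0,0]]]';python3 go.py .6105 -.0275 .22 90
```

```text
time: 21.35
tool_pos: [0.6118, -0.0279, 0.2269]
tcp_rot: [2.222, 2.221, 0.0]
wrist_force: [0.5, -0.3, 0.2]
width: 0.455
time: 21.6
tool_pos: [0.6121, -0.0275, 0.2254]
tcp_rot: [2.22, 2.221, 0.002]
wrist_force: [-0.1, -0.4, -0.3]
width: 0.457
time: 21.85
tool_pos: [0.6121, -0.0274, 0.2231]
tcp_rot: [2.221, 2.221, 0.002]
wrist_force: [0.9, 0.1, 2.3]
width: 0.458
t 21.85 pos [ 0.6121 -0.0274  0.2231] F [0.9 0.1 2.3] w 0.458 psi 90.01
shift [-0.01 -0.16  0.31] turn [0.001 0.    0.   ] rows>= 0.1
```

```bash
python3 -m jog '[[[1,0,0,0.1,0,0,0],[1,0,0,0.1,0,0,0]]]'; python3 -m jog '[[[0.25,0,0,0,0,0,0],[0.25,0,0,0,0,0,0],[0.25,0,0,0,0,0,0],[0.25,0,0,0,0,0,0],[0.25,0,0,-4,0,0,0],[0.25,0,0,-9,0,0,0],[0.25,0,0,-12,0,0,0],[0.25,0,0,-12,0,0,0]]]'
python3 go.py .406 -.335 .34 147
python3 - <<'E'
from h import *
t=snap('top','t12',(270,140,470,290),4)
snap('side','s12',(190,150,400,350),2.8)
E
```

```text
time: 22.1
tool_pos: [0.6121, -0.0275, 0.2231]
tcp_rot: [2.221, 2.221, 0.001]
wrist_force: [-2.4, 1.0, 8.1]
width: 0.451
time: 23.1
tool_pos: [0.6129, -0.0276, 0.3453]
tcp_rot: [2.218, 2.218, 0.007]
wrist_force: [0.1, -0.3, 0.1]
width: 0.752
t 23.1 pos [ 0.6129 -0.0276  0.3453] F [ 0.1 -0.3  0.1] w 0.752 psi 90.0
shift [-30.74 -20.7    0.4 ] turn [ 0.006  0.004 -0.995] rows>= 5.9
```

View pics/s12.png

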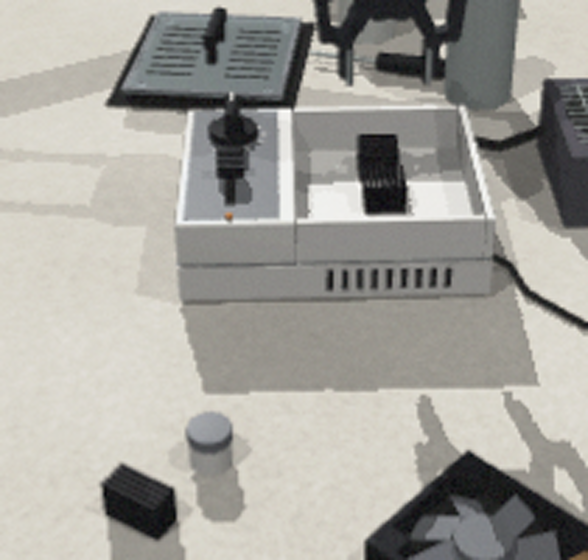

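View pics/t12.png

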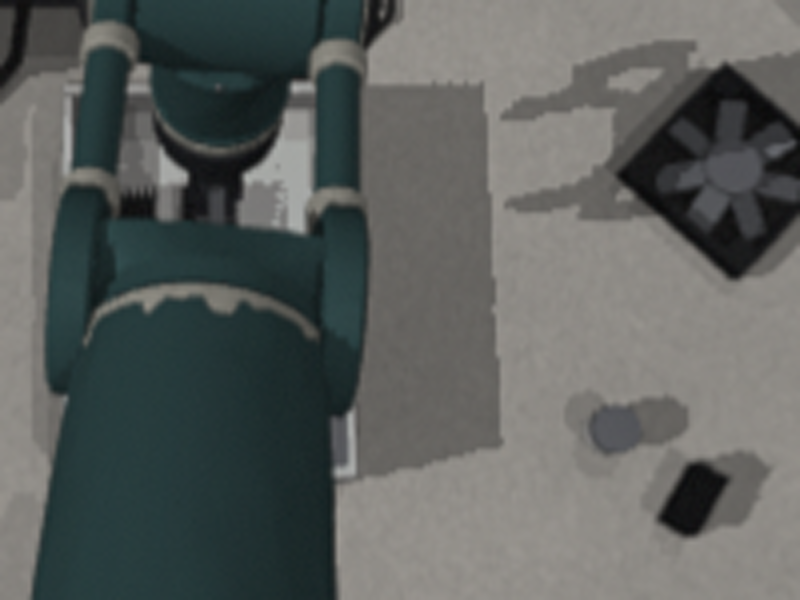

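```bash
cat > tri.py <<'E'
from h import *
import sys
def cen(n,im,box,th):
    m=((im.max(2)<th)*255).astype(np.uint8);M=np.zeros_like(m);x0,y0,x1,y1=box;M[y0:y1,x0:x1]=m[y0:y1,x0:x1]
    k,l,st,c=cv2.connectedComponentsWithStats(M);i=1+np.argmax(st[1:,4]);print(n,st[i],c[i]);return c[i]
def tri(a,b):
    c1,d1=ray('top',[a]);c2,d2=ray('side',[b]);d1=d1[0];d2=d2[0]
    A=np.c_[d1,-d2];s=np.linalg.lstsq(A,c2-c1,rcond=None)[0];return c1+s[0]*d1,c2+s[1]*d2
E
python3 - <<'E'
from tri import *
t=cv2.imread('pics/t12_full.png');s=cv2.imread('pics/s12_full.png')
a=cen('top',t,(425,245,465,285),38);b=cen('side',s,(215,305,262,350),60)
print(tri(a,b))
E
```

```text
top [435 256  16  17 163] [442.87730061 264.34969325]
side [227 317  26  25 439] [239.64692483 329.07744875]
(array([ 0.40697892, -0.38294776,  0.01569471]), array([ 0.40797571, -0.3827835 ,  0.01568996]))
```

```bash
python3 go.py .4075 -.383 .34 147; python3 -m jog '[[[0.35,-35.5,-20.5,0,0,0,-0.99],[0.35,-35.5,-20.5,0,0,0,-0.99],[0.35,-35.5,-20.5,0,0,0,-0.99],[0.35,-35.5,-20.5,0,0,0,-0.99],[0.35,-35.5,-20.5,0,0,0,-0.99],[0.35,-35.5,-20.5,0,0,0,-0.99],[0.35,-35.5,-20.5,0,0,0,-0.99],[0.35,-35.5,-20.5,0,0,0,-0.99],[0.35,-35.5,-20.5,0,0,0,-0.99],[0.35,-35.5,-20.5,0,0,0,-0.99],[0.35,-35.5,-20.5,0,0,0,-0.99]]]'; python3 go.py .4075 -.383 .179 147
python3 - <<'E'
from tri import *
s=snap('side','s13',(190,220,370,380),3.5)
cen('side',s,(215,305,262,350),60)
E
```

```text
t 23.2 pos [ 0.6114 -0.0275  0.341 ] F [-0.4  0.2  0.3] w 0.753 psi 90.0
shift [-35.55 -20.39   0.11] turn [-0.    -0.    -0.995] rows>= 6.6
time: 24.58
tool_pos: [0.4073, -0.3814, 0.3412]
tcp_rot: [-0.896, -3.011, -0.001]
wrist_force: [0.0, -0.2, -0.4]
width: 0.651
t 24.57 pos [ 0.4073 -0.3814  0.3412] F [ 0.  -0.2 -0.4] w 0.651 psi 146.84
shift [-0.11 -0.13 16.22] turn [ 0.    -0.    -0.003] rows>= 2.6
side [227 317  26  25 407] [239.45945946 329.48894349]
```

View pics/s13.png

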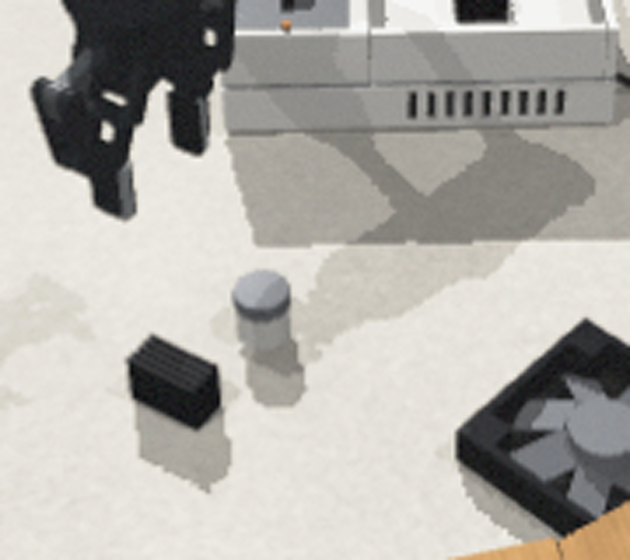

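```bash
python3 -m jog '[[[0.35,-0.1,-0.1,5,0,0,0],[0.35,-0.1,-0.1,10,0,0,0],[0.35,-0.1,-0.1,14,0,0,0],[0.35,-0.1,-0.1,16.1,0,0,0],[0.35,-0.1,-0.1,16.1,0,0,0],[1,-0.1,-0.1,16.1,0,0,0],[1,-0.1,-0.1,16.1,0,0,0],[1,-0.1,-0.1,16.1,0,0,0],[1,-0.1,-0.1,16.1,0,0,0],[1,-0.1,-0.1,16.1,0,0,0]]]' 50; python3 go.py .4075 -.383 .31 90
python3 - <<'E'
from h import *
snap('side','s14',(190,150,370,350),3)
E
```

```text
time: 25.88
tool_pos: [0.4078, -0.3847, 0.1824]
tcp_rot: [0.899, 3.007, -0.002]
wrist_force: [-0.3, 0.6, 6.8]
width: 0.273
t 25.88 pos [ 0.4078 -0.3847  0.1824] F [-0.3  0.6  6.8] w 0.273 psi 146.72
shift [  0.07   0.12 -12.76] turn [0.001 0.004 0.99 ] rows>= 5.3
```

View pics/s14.png

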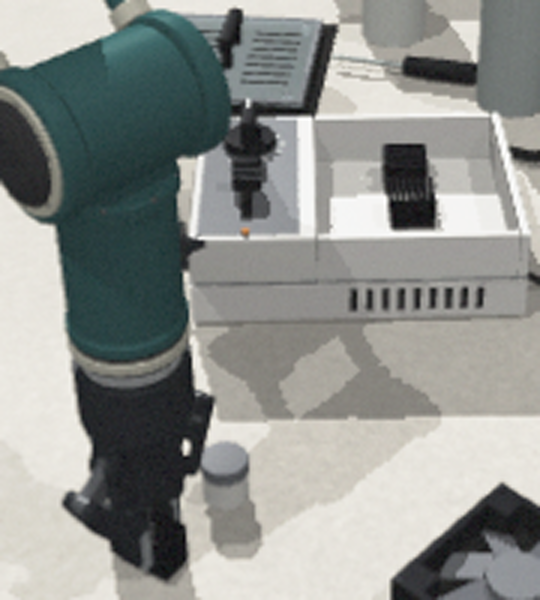

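```bash
python3 -m jog '[[[1,0,0,-3,0,0,0],[1,0,0,-7,0,0,0],[1,0,0,-11,0,0,0.15],[1,0,0,-13.5,0,0,0.3],[1,0,0,-13.5,0,0,0.45],[1,0,0,-13.5,0,0,0.6],[1,0,0,-13.5,0,0,0.75],[1,0,0,-13.5,0,0,0.9],[1,0,0,-13.5,0,0,0.99],[1,0,0,-13.5,0,0,0.99],[1,0,0,-13.5,0,0,0.99]]]'; python3 go.py .6105 -.087 .31 90
```

```text
time: 27.3
tool_pos: [0.4068, -0.3838, 0.3155]
tcp_rot: [-2.22, -2.223, 0.0]
wrist_force: [0.2, -0.4, -0.6]
width: 0.271
t 27.3 pos [ 0.4068 -0.3838  0.3155] F [ 0.2 -0.4 -0.6] w 0.271 psi 90.08
shift [29.65 20.41  0.55] turn [-0.    -0.     0.001] rows>= 5.8
```

```bash
python3 - <<'E'
from h import *
snap('side','s15',(190,50,430,350),2)
E
```

```text
(no output)
```

View pics/s15.png

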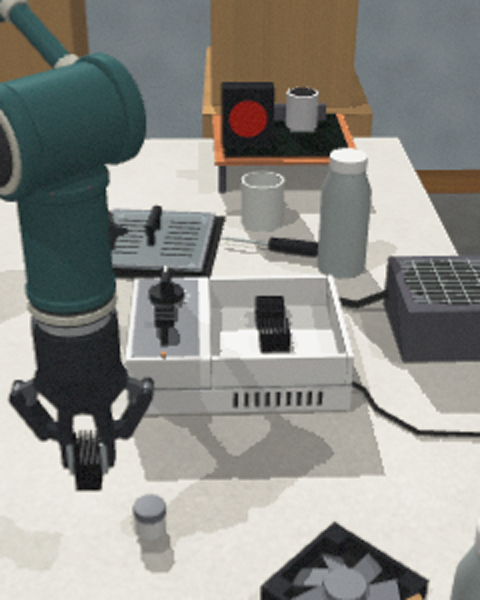

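```bash
python3 -m jog '[[[1,3,2.1,0,0,0,0],[1,7,5,0,0,0,0],[1,11,7.6,0,0,0,0],[1,15,10.3,0,0,0,0],[1,19,13,0,0,0,0],[1,23,15.8,0,0,0,0],[1,27,18.6,0,0,0,0],[1,29.6,20.4,0.4,0,0,0],[1,29.6,20.4,0.4,0,0,0],[1,29.6,20.4,0.4,0,0,0]]]'; python3 go.py .6105 -.087 .228 90
python3 - <<'E'
from h import *
snap('side','s16',(190,50,430,350),2)
E
```

```text
time: 28.6
tool_pos: [0.6106, -0.0881, 0.3113]
tcp_rot: [-2.22, -2.222, 0.001]
wrist_force: [-0.1, 0.2, -1.4]
width: 0.274
t 28.6 pos [ 0.6106 -0.0881  0.3113] F [-0.1  0.2 -1.4] w 0.274 psi 90.05
shift [ 0.12 -0.    8.33] turn [-0.001  0.     0.001] rows>= 1.3
```

View pics/s16.png

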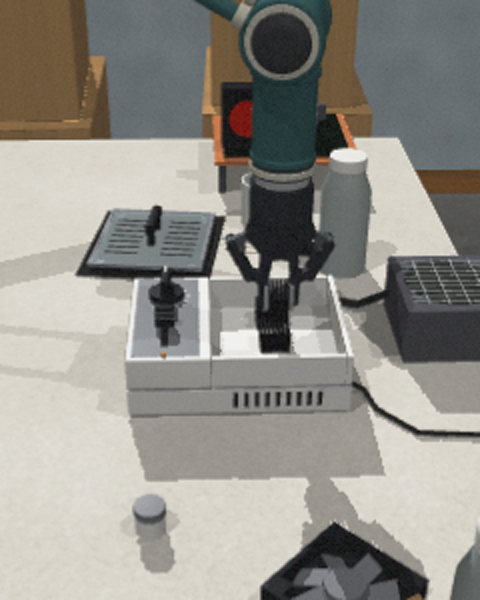

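```bash
python3 -m jog '[[[1,0.1,0,3,0,0,0],[1,0.1,0,6,0,0,0],[1,0.1,0,7.9,0,0,0],[1,0.1,0,8.3,0,0,0],[1,0.1,0,8.3,0,0,0]]]'; python3 -m jog '[[[1,0,0,0.2,0,0,0],[1,0,0,0.2,0,0,0]]]'; python3 -m jog '[[[1,0,0,0.15,0,0,0],[1,0,0,0.15,0,0,0]]]'
```

```text
time: 29.28
tool_pos: [0.6111, -0.0873, 0.229]
tcp_rot: [2.222, 2.221, 0.0]
wrist_force: [-0.0, -0.1, 0.6]
width: 0.273
time: 29.52
tool_pos: [0.6114, -0.087, 0.2274]
tcp_rot: [2.221, 2.221, 0.001]
wrist_force: [0.1, -0.1, 0.3]
width: 0.271
time: 29.78
tool_pos: [0.6109, -0.0869, 0.2251]
tcp_rot: [-2.221, -2.222, -0.0]
wrist_force: [-0.6, -0.1, -0.2]
width: 0.271
```

```bash
python3 -m jog '[[[1,0,0,0.15,0,0,0],[1,0,0,0.15,0,0,0]]]'; python3 -m jog '[[[1,0,0,0.1,0,0,0],[1,0,0,0.1,0,0,0]]]'
```

```text
time: 30.02
tool_pos: [0.6111, -0.0869, 0.2245]
tcp_rot: [2.221, 2.221, 0.0]
wrist_force: [-1.8, 0.8, 4.5]
width: 0.272
time: 30.28
tool_pos: [0.6111, -0.0868, 0.2245]
tcp_rot: [2.221, 2.222, 0.0]
wrist_force: [-4.7, 1.3, 10.6]
width: 0.271
```

```bash
python3 -m jog '[[[0.4,0,0,-0.2,0,0,0],[0.4,0,0,-0.2,0,0,0],[0.4,0,0,-0.2,0,0,0],[0.4,0,0,-4,0,0,0],[0.4,0,0,-9,0,0,0],[0,0,0,-14,0,0,0],[0,0,0,-14,0,0,0]]]'; python3 go.py .4331 .345 .30 82.9
```

```text
time: 31.15
tool_pos: [0.6128, -0.0873, 0.3685]
tcp_rot: [2.215, 2.215, 0.009]
wrist_force: [0.3, 0.5, 0.6]
width: 0.988
t 31.15 pos [ 0.6128 -0.0873  0.3685] F [0.3 0.5 0.6] w 0.988 psi 90.0
shift [ 43.24 -18.05   6.58] turn [0.011 0.001 0.124] rows>= 7.6
```

```bash
python3 -m jog '[[[0,43.2,-18,0,0,0,0.124],[0,43.2,-18,0,0,0,0.124],[0,43.2,-18,0,0,0,0.124],[0,43.2,-18,0,0,0,0.124],[0,43.2,-18,0,0,0,0.124],[0,43.2,-18,0,0,0,0.124],[0,43.2,-18,0,0,0,0.124],[0,43.2,-18,0,0,0,0.124],[0,43.2,-18,0,0,0,0.124],[0,43.2,-18,0,0,0,0.124]]]'; python3 go.py .4331 .345 .203 82.9
python3 - <<'E'
from h import *
t=snap('top','t17',(270,140,470,290),4)
snap('side','s17',(180,110,400,350),2.5)
E
```

```text
time: 32.4
tool_pos: [0.4308, 0.3445, 0.3614]
tcp_rot: [2.354, 2.08, -0.003]
wrist_force: [0.9, 0.9, -0.2]
width: 1.002
t 32.4 pos [0.4308 0.3445 0.3614] F [ 0.9  0.9 -0.2] w 1.002 psi 82.91
shift [ 0.11  0.24 15.84] turn [-0.001  0.002  0.   ] rows>= 2.5
```

View pics/s17.png

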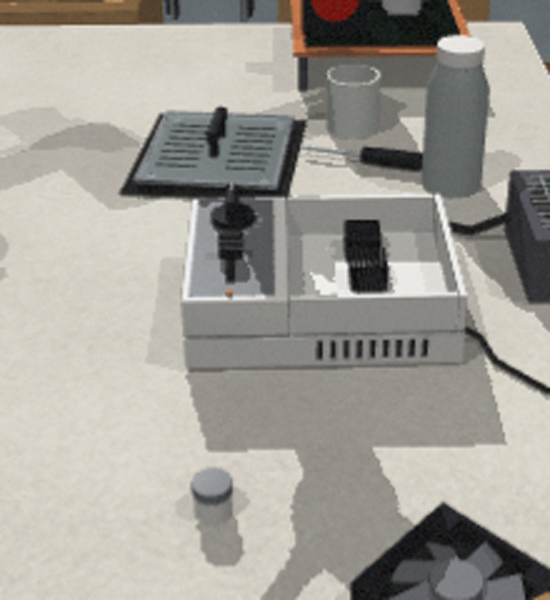

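View pics/t17.png

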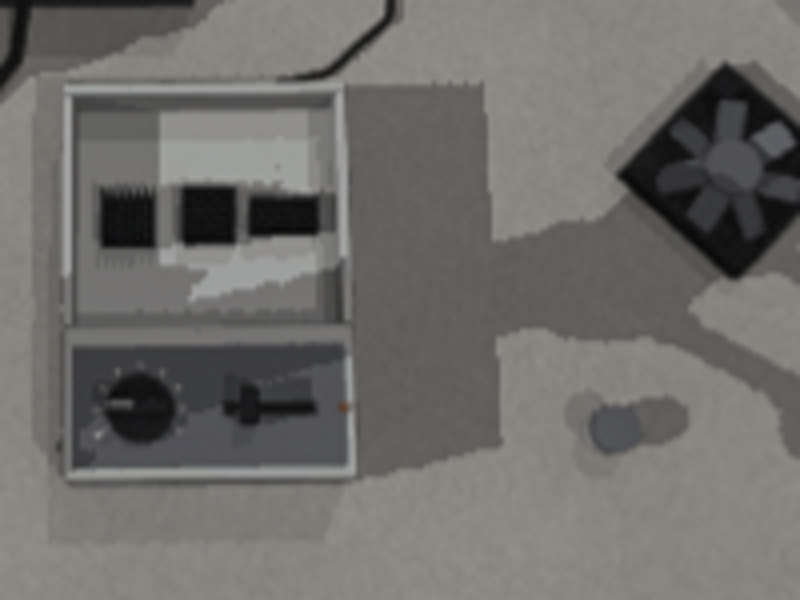

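View pics/t17_full.png

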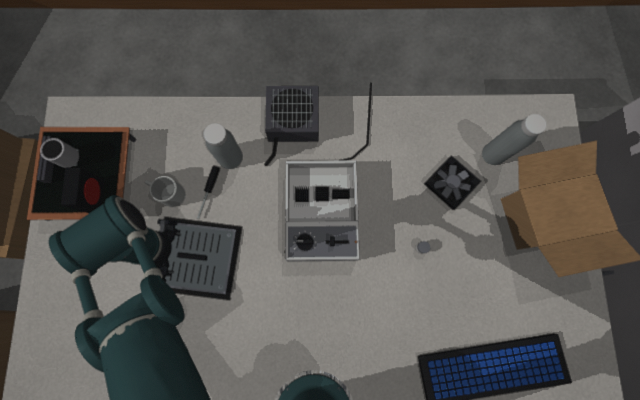

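```bash
python3 -m jog '[[[0,0.1,0.2,5,0,0,0],[0,0.1,0.2,10,0,0,0],[0,0.1,0.2,14,0,0,0],[0,0.1,0.2,15.8,0,0,0],[0,0.1,0.2,15.8,0,0,0],[1,0.1,0.2,15.8,0,0,0],[1,0.1,0.2,15.8,0,0,0],[1,0.1,0.2,15.8,0,0,0],[1,0.1,0.2,15.8,0,0,0],[1,0.1,0.2,15.8,0,0,0],[1,0.1,0.2,15.8,0,0,0]]]' 80; python3 go.py .4331 .345 .40 90
```

```text
time: 33.88
tool_pos: [0.4336, 0.3462, 0.2055]
tcp_rot: [2.355, 2.079, 0.003]
wrist_force: [0.2, -0.6, 5.0]
width: 0.171
t 33.88 pos [0.4336 0.3462 0.2055] F [ 0.2 -0.6  5. ] w 0.171 psi 82.9
shift [ -0.1   -0.   -19.45] turn [ 0.002 -0.001 -0.124] rows>= 3.1
```

```bash
python3 -m jog '[[[1,-0.1,0,-3,0,0,0],[1,-0.1,0,-7,0,0,0],[1,-0.1,0,-12,0,0,-0.04],[1,-0.1,0,-16,0,0,-0.08],[1,-0.1,0,-19,0,0,-0.124],[1,-0.1,0,-19.5,0,0,-0.124],[1,-0.1,0,-19.5,0,0,-0.124]]]'; python3 go.py .6105 -.0275 .40 90; python3 - <<'E'
from h import *
t=cv2.imread('pics/t17_full.png').astype(float)
g=t.mean(2)
from scipy.ndimage import gaussian_filter
G=gaussian_filter(g,0.6)
def edge_v(rows,c0,c1,sgn):  # strongest col gradient per row, subpixel
    o=[]
    for r in rows:
        d=sgn*np.diff(G[r,c0:c1]);i=int(d.argmax())
        off=0
        if 0<i<len(d)-1:
            a,b,c=d[i-1:i+2];off=.5*(a-c)/(a-2*b+c)
        o.append((c0+i+.5+off,r))
    return np.array(o)
def edge_h(cols,r0,r1,sgn):
    o=[]
    for c in cols:
        d=sgn*np.diff(G[r0:r1,c]);i=int(d.argmax());off=0
        if 0<i<len(d)-1:
            a,b,cc=d[i-1:i+2];off=.5*(a-cc)/(a-2*b+cc)
        o.append((c,r0+i+.5+off))
    return np.array(o)
def fit(P,ax):
    w=plane('top',P,.09)[:,:2];a=w[:,1-ax];b=w[:,ax]
    for _ in range(4):
        p=np.polyfit(a,b,1);res=abs(b-np.polyval(p,a));k=res<max(.0015,np.median(res)*2);a,b=a[k],b[k]
    return p,len(a),b.mean()
# left outer (bright inside), right outer, near bottom, far top
for nm,P,ax in(('left',edge_v(range(166,255),282,290,1),1),('right',edge_v(range(166,255),353,364,-1),1),('near',edge_h(range(292,352),254,264,-1),0),('far',edge_h(range(292,352),156,166,1),0)):
    p,n,m=fit(P,ax);print(nm,'slope deg',np.degrees(np.arctan(p[0])).round(2),'n',n,'at x.61/y-.0275:',np.polyval(p,.61 if ax==1 else -.0275).round(4),'mean',m.round(4))
E
```

```text
time: 34.75
tool_pos: [0.4325, 0.3446, 0.398]
tcp_rot: [-2.222, -2.22, 0.003]
wrist_force: [-0.1, -0.4, -1.8]
width: 0.17
t 34.75 pos [0.4325 0.3446 0.398 ] F [-0.1 -0.4 -1.8] w 0.17 psi 89.96
shift [-37.2   17.83  -0.19] turn [-0.002  0.001 -0.001] rows>= 6.6
left slope deg 0.81 n 84 at x.61/y-.0275: 0.0769 mean 0.0762
right slope deg 0.16 n 84 at x.61/y-.0275: -0.1275 mean -0.1276
near slope deg -0.2 n 60 at x.61/y-.0275: 0.4198 mean 0.4198
far slope deg -0.26 n 57 at x.61/y-.0275: 0.7043 mean 0.7043
```

```bash
python3 -m jog '[[[1,-3,1.5,0,0,0,0],[1,-7,3.3,0,0,0,0],[1,-12,5.7,0,0,0,0],[1,-17,8.1,0,0,0,0],[1,-22,10.5,0,0,0,0],[1,-27,12.9,0,0,0,0],[1,-31,14.8,0,0,0,0],[1,-35,16.8,0,0,0,0],[1,-37.1,17.9,0,0,0,0],[1,-37.1,17.9,0,0,0,0],[1,-37.1,17.9,0,0,0,0]]]'; python3 go.py .6113 -.026 .30 90.2
```

```text
time: 36.12
tool_pos: [0.6114, -0.0253, 0.3982]
tcp_rot: [-2.219, -2.22, 0.002]
wrist_force: [0.5, -0.1, -2.2]
width: 0.172
t 36.12 pos [ 0.6114 -0.0253  0.3982] F [ 0.5 -0.1 -2.2] w 0.172 psi 90.01
shift [-0.08  0.02  9.82] turn [-0.003 -0.001 -0.003] rows>= 1.6
```

```bash
python3 -m jog '[[[1,-0.1,0,3,0,0,0],[1,-0.1,0,6,0,0,0],[1,-0.1,0,8.5,0,0,0],[1,-0.1,0,9.8,0,0,0],[1,-0.1,0,9.8,0,0,0]]]'; python3 go.py .6113 -.026 .29 90.2
python3 - <<'E'
from h import *
snap('side','s18',(270,130,400,270),5);snap('top','t18',(270,140,370,270),5)
E
```

```text
time: 36.75
tool_pos: [0.6112, -0.0262, 0.3005]
tcp_rot: [-2.219, -2.221, 0.002]
wrist_force: [-0.2, -0.1, -1.6]
width: 0.169
t 36.75 pos [ 0.6112 -0.0262  0.3005] F [-0.2 -0.1 -1.6] w 0.169 psi 90.06
shift [0.02 0.01 1.05] turn [-0.002 -0.    -0.002] rows>= 0.2
```

View pics/s18.png

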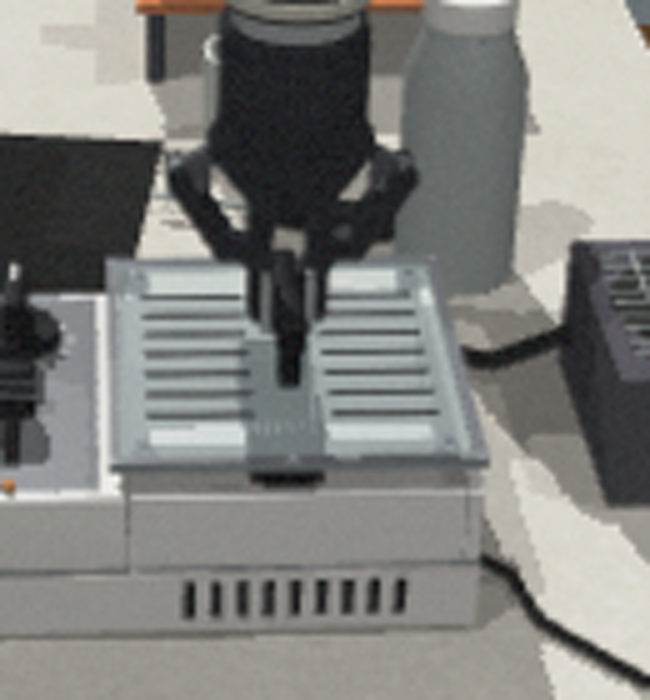

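View pics/t18.png

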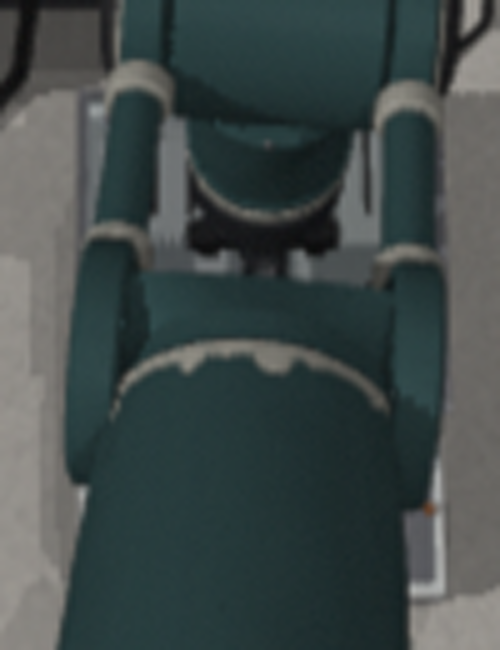

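```bash
python3 -m jog '[[[1,0,0,0.5,0,0,0],[1,0,0,0.8,0,0,0],[1,0,0,0.8,0,0,0]]]'; python3 -m jog '[[[1,0,0,0.4,0,0,0],[1,0,0,0.4,0,0,0]]]'; python3 -m jog '[[[1,0,0,0.3,0,0,0],[1,0,0,0.3,0,0,0]]]'
```

```text
time: 37.22
tool_pos: [0.6118, -0.0272, 0.2934]
tcp_rot: [-2.221, -2.221, 0.0]
wrist_force: [0.6, 0.3, -2.9]
width: 0.17
time: 37.48
tool_pos: [0.6117, -0.0272, 0.2891]
tcp_rot: [-2.221, -2.221, 0.001]
wrist_force: [-0.7, 1.1, -2.0]
width: 0.173
time: 37.72
tool_pos: [0.6118, -0.0271, 0.2862]
tcp_rot: [-2.221, -2.221, 0.001]
wrist_force: [0.0, -0.4, -2.3]
width: 0.172
```

```bash
python3 -m jog '[[[1,0,0,0.2,0,0,0],[1,0,0,0.2,0,0,0]]]'; python3 -m jog '[[[1,0,0,0.2,0,0,0],[1,0,0,0.2,0,0,0]]]'; python3 -m jog '[[[1,0,0,0.1,0,0,0],[1,0,0,0.1,0,0,0]]]'
```

```text
time: 37.98
tool_pos: [0.6121, -0.0271, 0.2847]
tcp_rot: [2.221, 2.221, 0.001]
wrist_force: [0.7, -0.1, -1.1]
width: 0.17
time: 38.22
tool_pos: [0.6121, -0.0271, 0.2847]
tcp_rot: [2.221, 2.221, 0.001]
wrist_force: [-4.4, 0.7, 9.1]
width: 0.174
time: 38.48
tool_pos: [0.6121, -0.0271, 0.2847]
tcp_rot: [2.221, 2.221, 0.001]
wrist_force: [-6.9, 1.6, 12.6]
width: 0.172
```

```bash
python3 -m jog '[[[0,0,0,-0.2,0,0,0],[0,0,0,-0.2,0,0,0],[0,0,0,-0.2,0,0,0],[0,0,0,-0.2,0,0,0],[0,0,0,-0.2,0,0,0],[0,0,0,-4,0,0,0],[0,0,0,-9,0,0,0],[0,0,0,-9,0,0,0]]]'; python3 go.py .38 .30 .37 30; python3 - <<'E'
from h import *
snap('side','s19',(240,130,400,270),4.5)
E
```

```text
time: 39.48
tool_pos: [0.6138, -0.0273, 0.3773]
tcp_rot: [2.216, 2.216, 0.01]
wrist_force: [0.3, 0.8, 0.1]
width: 1.0
t 39.48 pos [ 0.6138 -0.0273  0.3773] F [0.3 0.8 0.1] w 1.0 psi 90.0
shift [ 32.73 -23.39   0.46] turn [ 0.01  -0.005  1.047] rows>= 6.4
```

View pics/s19.png

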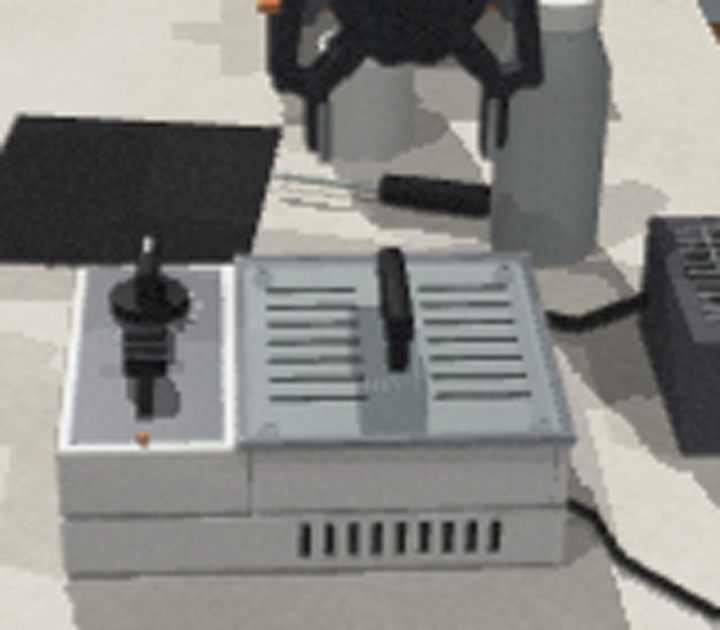

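```bash
python3 -m jog '[[[0,32.7,-23.4,0,0,0,0],[0,32.7,-23.4,0,0,0,0],[0,32.7,-23.4,0,0,0,0],[0,32.7,-23.4,0,0,0,0],[0,32.7,-23.4,0,0,0,0],[0,32.7,-23.4,0,0,0,0],[0,32.7,-23.4,0,0,0,0],[0,32.7,-23.4,0,0,0,0]]]'; python3 - <<'E'
from h import *
t=snap('top','t20',(275,145,370,270),6);s=snap('side','s20',(240,130,400,270),4.5)
t0=cv2.imread('pics/top0.png');s0=cv2.imread('pics/side0.png')
ds=cv2.absdiff(s,s0)[180:260,250:372].max(2);dt=cv2.absdiff(t,t0)[158:262,284:360].max(2)
cv2.imwrite('pics/diff.png',np.hstack([cv2.resize(np.minimum(ds*3.,255).astype(np.uint8),(366,240)),cv2.resize(np.minimum(dt*3.,255).astype(np.uint8),(228,240))]))
E
```

```text
time: 40.52
tool_pos: [0.3763, 0.3008, 0.3699]
tcp_rot: [-2.217, -2.225, 0.004]
wrist_force: [0.2, -1.0, -0.1]
width: 1.001
```

View pics/t20.png

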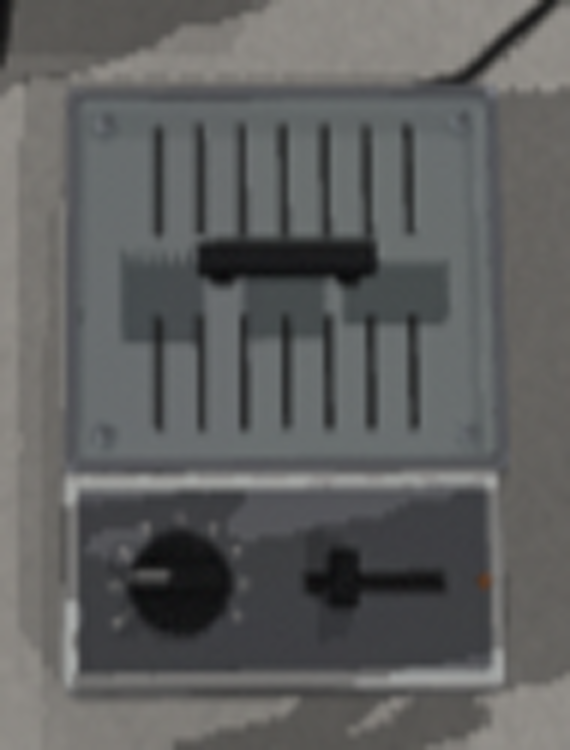

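View pics/diff.png

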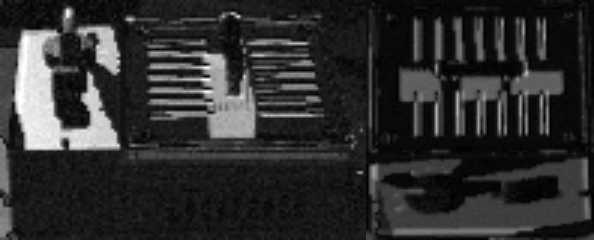

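```bash
python3 go.py .466 .0215 .34 90
```

```text
t 40.62 pos [0.3777 0.2994 0.3703] F [-0.9  0.5  0.4] w 1.002 psi 90.05
shift [-27.8    8.81   3.07] turn [-0.001  0.002  0.001] rows>= 4.7
```

```bash
python3 -m jog '[[[0.4,-27.8,8.8,1,0,0,0],[0.4,-27.8,8.8,1,0,0,0],[0.4,-27.8,8.8,1,0,0,0],[0.4,-27.8,8.8,1,0,0,0],[0.4,-27.8,8.8,1,0,0,0],[0.4,-27.8,8.8,3,0,0,0],[0.4,-27.8,8.8,5,0,0,0],[0.4,-27.8,8.8,5,0,0,0]]]'; python3 go.py .466 .0215 .28 90; python3 - <<'E'
from h import *
snap('side','s21',(210,100,370,270),4.5)
E
```

```text
time: 41.62
tool_pos: [0.4649, 0.0202, 0.3193]
tcp_rot: [-2.222, -2.216, 0.006]
wrist_force: [-0.1, -0.7, -0.3]
width: 0.598
t 41.62 pos [0.4649 0.0202 0.3193] F [-0.1 -0.7 -0.3] w 0.598 psi 89.84
shift [0.13 0.13 3.93] turn [-0.005  0.    -0.003] rows>= 0.6
```

View pics/s21.png

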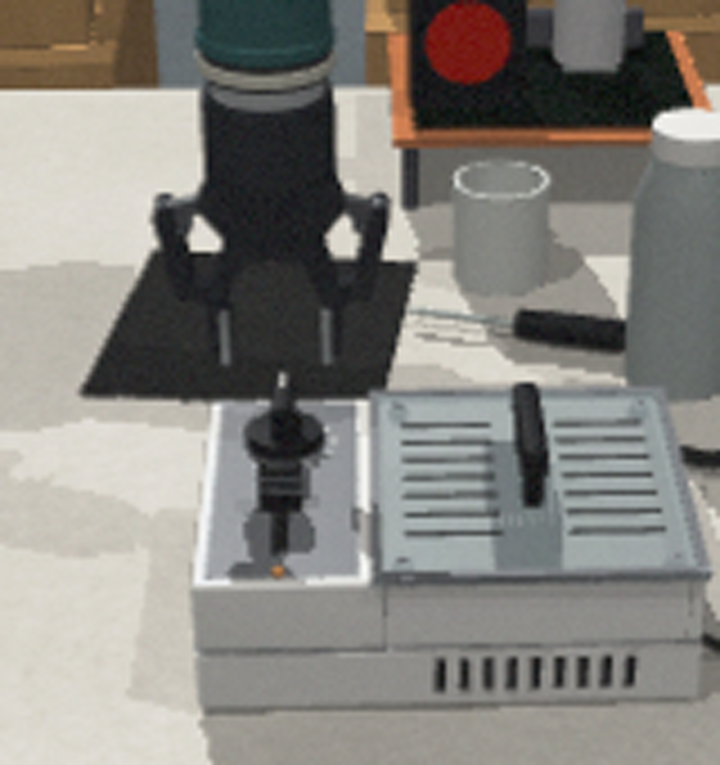

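```bash
python3 -m jog '[[[0.4,0.1,0.1,2,0,0,0],[0.4,0.1,0.1,3.9,0,0,0],[0.4,0.1,0.1,3.9,0,0,0],[1,0.1,0.1,3.9,0,0,0],[1,0.1,0.1,3.9,0,0,0],[1,0.1,0.1,3.9,0,0,0],[1,0.1,0.1,3.9,0,0,0],[1,0.1,0.1,3.9,0,0,0]]]' 60; python3 go.py .466 .0215 .28 30; python3 - <<'E'
from h import *
snap('side','s22',(210,100,370,270),4.5)
E
```

```text
time: 42.68
tool_pos: [0.4666, 0.0229, 0.284]
tcp_rot: [-2.221, -2.221, 0.002]
wrist_force: [-6.6, -0.1, 7.9]
width: 0.145
t 42.67 pos [0.4666 0.0229 0.284 ] F [-6.6 -0.1  7.9] w 0.145 psi 90.01
shift [-0.14 -0.06  0.4 ] turn [-1.000e-03  1.000e-03  1.047e+00] rows>= 5.6
```

View pics/s22.png

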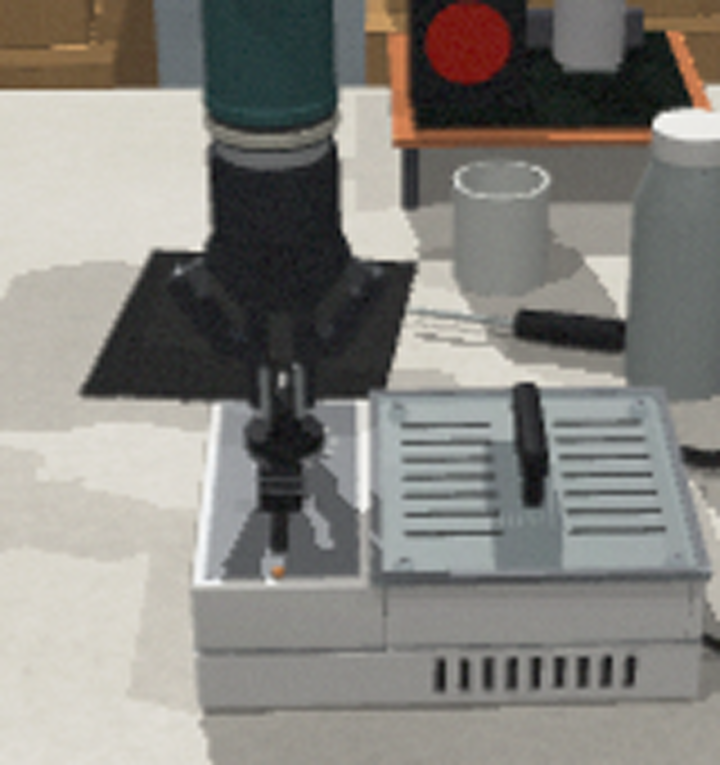

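```bash
python3 -m jog '[[[1,0,0,0,0,0,0.12],[1,0,0,0,0,0,0.24],[1,0,0,0,0,0,0.36],[1,0,0,0,0,0,0.48],[1,0,0,0,0,0,0.6],[1,0,0,0,0,0,0.72],[1,0,0,0,0,0,0.84],[1,0,0,0,0,0,0.96],[1,0,0,0,0,0,1.05],[1,0,0,0,0,0,1.06],[1,0,0,0,0,0,1.06]]]'; python3 -c "
from h import *
print(bot.read_state()['torque'])"; python3 go.py .466 .0215 .28 30;
```

```text
time: 44.1
tool_pos: [0.4671, 0.0225, 0.284]
tcp_rot: [3.038, 0.794, 0.001]
wrist_force: [-2.7, -2.2, 5.6]
width: 0.145
[-0.38953866  0.55755113  0.03869672]
t 44.1 pos [0.4671 0.0225 0.284 ] F [-2.7 -2.2  5.6] w 0.145 psi 29.31
shift [-0.14  0.03  0.4 ] turn [ 0.002  0.    -0.012] rows>= 0.1
```

Release, rise, step aside and check the pointer.

```bash
python3 -m jog '[[[0.4,0,0,0,0,0,0],[0.4,0,0,0,0,0,0],[0.4,0,0,0,0,0,0],[0.4,0,0,-3,0,0,0],[0.4,0,0,-7,0,0,0],[0.4,0,0,-7,0,0,0]]]'; python3 go.py .36 .25 .36 90
```

```text
time: 44.85
tool_pos: [0.4686, 0.0229, 0.3563]
tcp_rot: [3.038, 0.793, 0.012]
wrist_force: [0.8, 0.2, -0.2]
width: 0.597
t 44.85 pos [0.4686 0.0229 0.3563] F [ 0.8  0.2 -0.2] w 0.597 psi 29.27
shift [  1.63 -25.12  -0.45] turn [ 0.007 -0.004 -1.06 ] rows>= 5.7
```

```bash
python3 -m jog '[[[0.4,1.6,-25,0,0,0,-1.06],[0.4,1.6,-25,0,0,0,-1.06],[0.4,1.6,-25,0,0,0,-1.06],[0.4,1.6,-25,0,0,0,-1.06],[0.4,1.6,-25,0,0,0,-1.06],[0.4,1.6,-25,0,0,0,-1.06],[0.4,1.6,-25,0,0,0,-1.06],[0.4,1.6,-25,0,0,0,-1.06]]]'; python3 - <<'E'
from h import *
snap('top','t23',(275,145,370,270),6);snap('side','s23',(240,160,400,270),4.5)
E
```

```text
time: 45.85
tool_pos: [0.3585, 0.2485, 0.3519]
tcp_rot: [-2.224, -2.219, 0.002]
wrist_force: [0.3, 0.3, 0.5]
width: 0.602
```

View pics/t23.png

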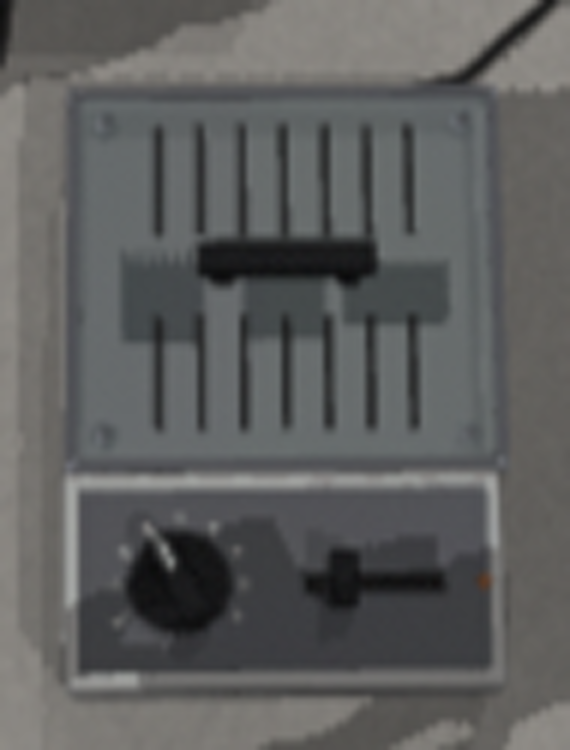

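View pics/s23.png

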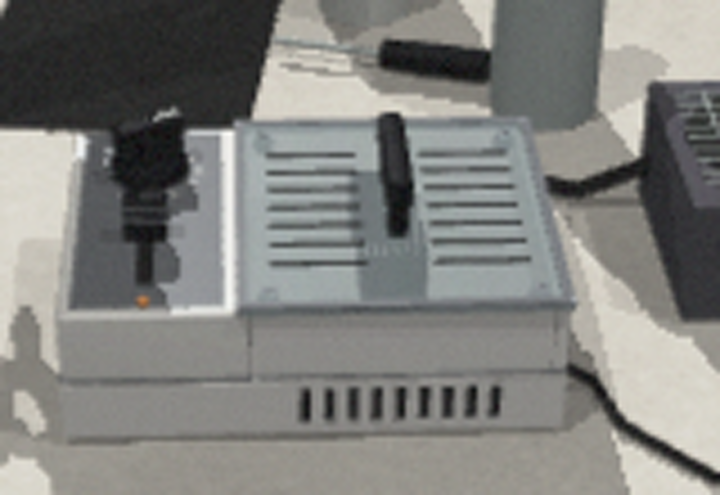

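```bash
python3 - <<'E'
from h import *
f=lambda p:[(275+a/6,145+b/6) for a,b in p]
print(plane('top',f([(330,555),(357,555),(330,600),(357,600)]),.122).round(4))
print(proj('top',[[.4668,-.048,.122],[.4668,-.048,.091]]))
E
python3 go.py .4665 -.050 .33 0
```

```text
[[ 0.4751 -0.0478  0.122 ]
 [ 0.4751 -0.06    0.122 ]
 [ 0.4548 -0.0475  0.122 ]
 [ 0.4548 -0.0596  0.122 ]]
[[330.12352673 240.57180955]
 [329.63947566 241.81068491]]
t 45.95 pos [0.3587 0.2484 0.3522] F [-0.4  0.  -0.6] w 0.6 psi 89.89
shift [-29.82  10.84   2.22] turn [-0.000e+00  1.000e-03  1.569e+00] rows>= 8.4
```

```bash
python3 -m jog '[[[0.6,-30.1,10.8,0,0,0,1.57],[0.6,-30.1,10.8,0,0,0,1.57],[0.6,-30.1,10.8,0,0,0,1.57],[0.6,-30.1,10.8,0,0,0,1.57],[0.6,-30.1,10.8,0,0,0,1.57],[0.6,-30.1,10.8,0,0,0,1.57],[0.6,-30.1,10.8,0,0,0,1.57],[0.6,-30.1,10.8,0,0,0,1.57],[0.6,-30.1,10.8,0,0,0,1.57],[0.6,-30.1,10.8,3,0,0,1.57],[0.6,-30.1,10.8,3,0,0,1.57],[0.6,-30.1,10.8,3,0,0,1.57]]]'; python3 go.py .4665 -.053 .275 0; python3 - <<'E'
from h import *
snap('side','s24',(210,100,370,270),4.5)
E
```

```text
time: 47.45
tool_pos: [0.4668, -0.0525, 0.323]
tcp_rot: [3.142, 0.0, 0.0]
wrist_force: [0.9, -0.5, -0.4]
width: 0.399
t 47.45 pos [ 0.4668 -0.0525  0.323 ] F [ 0.9 -0.5 -0.4] w 0.399 psi 0.0
shift [-0.03  0.05  4.8 ] turn [ 0. -0.  0.] rows>= 0.8
```

View pics/s24.png

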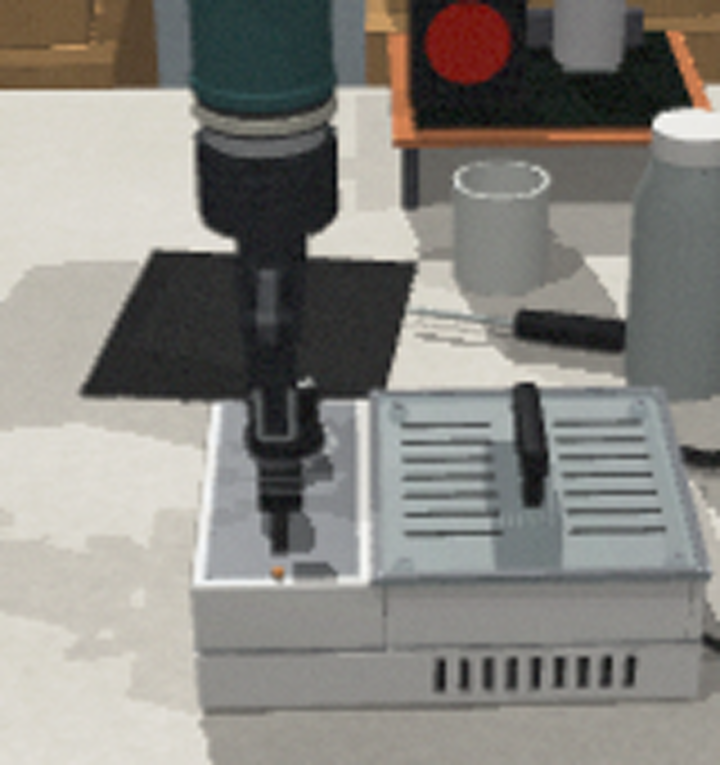

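```bash
python3 -m jog '[[[0.6,0,0,1.5,0,0,0],[0.6,0,0,3,0,0,0],[0.6,0,0,3,0,0,0]]]';python3 -m jog '[[[0.6,0,0,0.9,0,0,0],[0.6,0,0,1.8,0,0,0],[0.6,0,0,1.8,0,0,0]]]'; python3 - <<'E'
from h import *
snap('side','s25',(230,150,340,250),7)
E
```

```text
time: 47.88
tool_pos: [0.4656, -0.052, 0.2904]
tcp_rot: [-3.141, -0.001, 0.007]
wrist_force: [-0.2, 0.0, -0.1]
width: 0.402
time: 48.25
tool_pos: [0.4662, -0.0522, 0.2735]
tcp_rot: [-3.141, -0.001, 0.003]
wrist_force: [0.3, -0.1, -0.4]
width: 0.398
```

View pics/s25.png

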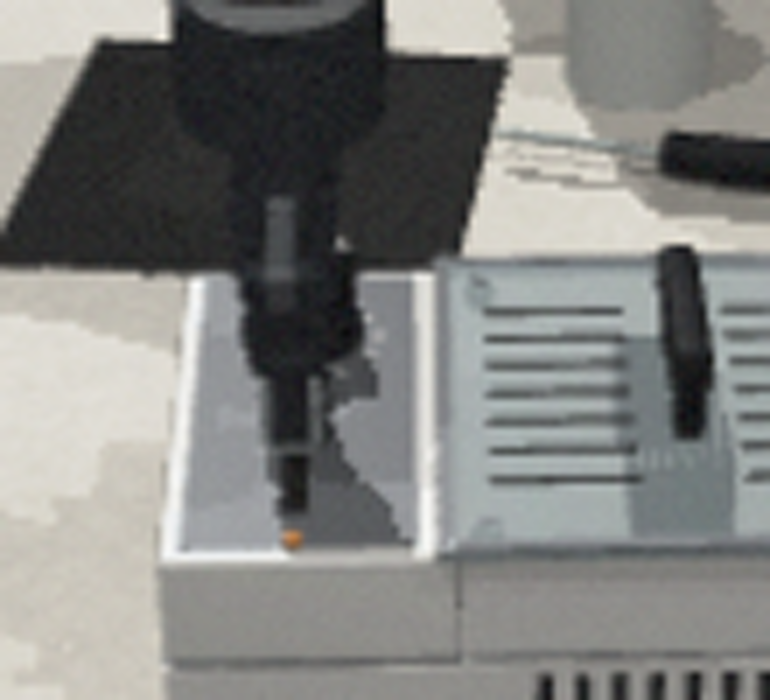

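```bash
python3 -m jog '[[[1,0,0,-0.1,0,0,0],[1,0,0,-0.1,0,0,0],[1,0,0,-0.1,0,0,0],[1,0,0,-0.1,0,0,0]]]' 30; python3 go.py .4665 -.088 .275 0
```

```text
time: 48.8
tool_pos: [0.4668, -0.0523, 0.276]
tcp_rot: [3.141, 0.001, 0.001]
wrist_force: [-1.4, 0.1, 3.2]
width: 0.151
t 48.8 pos [ 0.4668 -0.0523  0.276 ] F [-1.4  0.1  3.2] w 0.151 psi 0.05
shift [-0.04  3.57  0.1 ] turn [ 0.    -0.001  0.001] rows>= 0.6
```

```bash
python3 -m jog '[[[1,0,1,0,0,0,0],[1,0,2,0,0,0,0],[1,0,3,0,0,0,0],[1,0,3.4,0,0,0,0],[1,0,3.4,0,0,0,0]]]'; python3 -m jog '[[[1,0,0.3,0,0,0,0],[1,0,0.3,0,0,0,0]]]';python3 -m jog '[[[1,0,0.2,0,0,0,0],[1,0,0.2,0,0,0,0]]]';python3 -m jog '[[[1,0,0.2,0,0,0,0],[1,0,0.2,0,0,0,0]]]'
```

```text
time: 49.42
tool_pos: [0.4669, -0.0873, 0.276]
tcp_rot: [3.141, 0.0, 0.001]
wrist_force: [-0.3, -1.2, 4.9]
width: 0.153
time: 49.68
tool_pos: [0.467, -0.089, 0.276]
tcp_rot: [-3.139, 0.001, -0.001]
wrist_force: [-1.3, 6.9, 6.5]
width: 0.162
time: 49.92
tool_pos: [0.467, -0.0897, 0.276]
tcp_rot: [-3.135, 0.002, -0.001]
wrist_force: [-0.4, 13.8, 7.8]
width: 0.158
time: 50.18
tool_pos: [0.467, -0.0905, 0.276]
tcp_rot: [-3.132, 0.004, -0.001]
wrist_force: [0.3, 20.5, 9.3]
width: 0.155
```

```bash
python3 -m jog '[[[0.6,0,-0.2,0,0,0,0],[0.6,0,-0.3,0,0,0,0],[0.6,0,-0.3,0,0,0,0],[0.6,0,-0.3,0,0,0,0],[0.6,0,-0.3,-3,0,0,0],[0.6,0,-0.3,-8,0,0,0],[0.6,0,-0.3,-8,0,0,0]]]'; python3 go.py .36 .25 .36 0
```

```text
time: 51.05
tool_pos: [0.4686, -0.091, 0.3603]
tcp_rot: [3.139, 0.001, 0.014]
wrist_force: [0.2, -0.6, 0.9]
width: 0.4
t 51.05 pos [ 0.4686 -0.091   0.3603] F [ 0.2 -0.6  0.9] w 0.4 psi 0.03
shift [-10.84 -34.1   -0.15] turn [ 0.002 -0.009  0.   ] rows>= 5.7
```

```bash
python3 -m jog '[[[0.6,-10.8,-34,-1,0,0,0],[0.6,-10.8,-34,-1,0,0,0],[0.6,-10.8,-34,-1,0,0,0],[0.6,-10.8,-34,-1,0,0,0],[0.6,-10.8,-34,-1,0,0,0],[0.6,-10.8,-34,-1,0,0,0],[0.6,-10.8,-34,-1,0,0,0],[0.6,-10.8,-34,-1,0,0,0]]]'; python3 - <<'E'
from h import *
snap('top','t26',(275,145,370,270),6);snap('side','s26',(240,160,400,270),4.5)
f=lambda p:[(275+a/6,145+b/6) for a,b in p]
print(proj('top',[[.4668,-.0885,.122]]))
E
```

```text
time: 52.05
tool_pos: [0.3583, 0.2492, 0.3647]
tcp_rot: [3.14, 0.002, -0.001]
wrist_force: [0.2, -0.6, 0.4]
width: 0.399
[[345.07357254 240.48369675]]
```

View pics/t26.png

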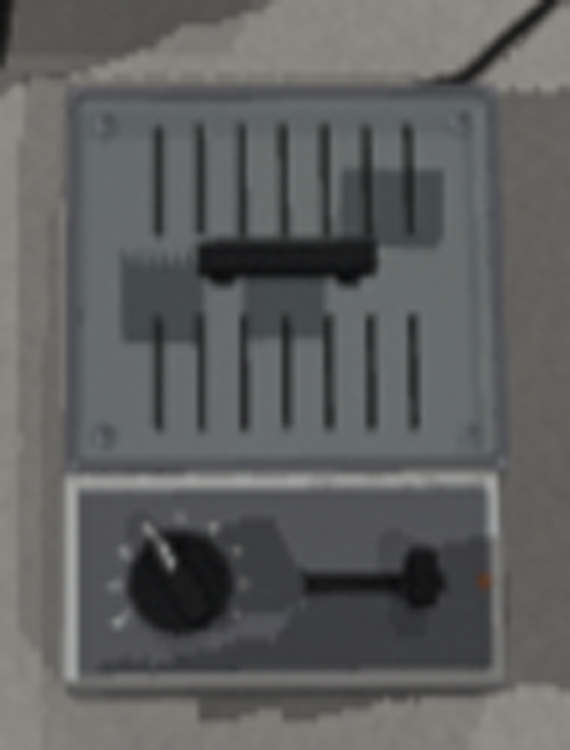

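View pics/s26.png

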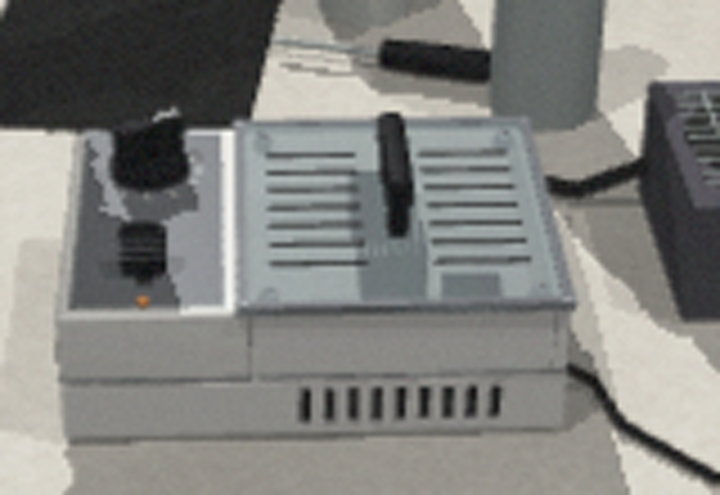

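View pics/t26_full.png

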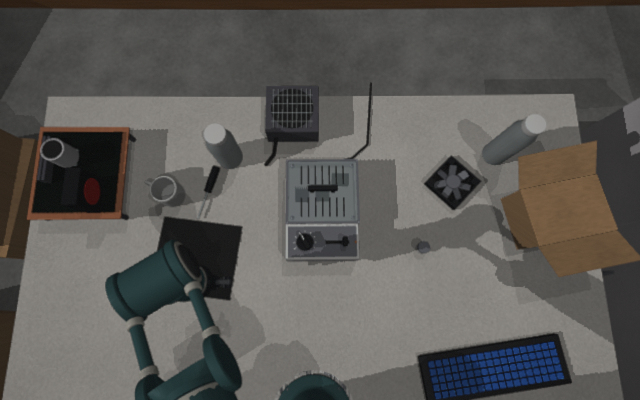

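```bash
python3 - <<'E'
from h import *
t=cv2.imread('pics/t26_full.png');s=cv2.imread('pics/s26_full.png')
def ench(im,b,f):
    x0,y0,x1,y1=b;c=im[y0:y1,x0:x1].astype(float);c=(c-c.min())/(np.percentile(c,99)-c.min())*255
    return cv2.resize(np.clip(c,0,255).astype(np.uint8),None,fx=f,fy=f,interpolation=cv2.INTER_NEAREST)
cv2.imwrite('pics/e1.png',ench(t,(285,155,361,225),10));cv2.imwrite('pics/e2.png',ench(s,(290,180,370,235),9))
np.set_printoptions(linewidth=250)
def box(cx,cy,L,W,H,z0=.042):
    return np.array([[cx+a*L/2,cy+b*W/2,z0+c*H] for a in(-1,1) for b in(-1,1) for c in(0,1)])
for nm,(L,W,H) in dict(up=(.024,.05,.034),lying=(.034,.05,.024)).items():
    p=proj('top',box(.645,-.087,L,W,H));q=proj('side',box(.645,-.087,L,W,H))
    print(nm,'top',p.min(0).round(1),p.max(0).round(1),'side',q.min(0).round(1),q.max(0).round(1))
E
```

```text
up top [332.7 177.3] [350.5 188.1] side [334.6 217.7] [346.2 239.6]
lying top [332.6 176.5] [350.3 189.8] side [332.7 220.8] [348.  239.6]
```

View pics/e1.png

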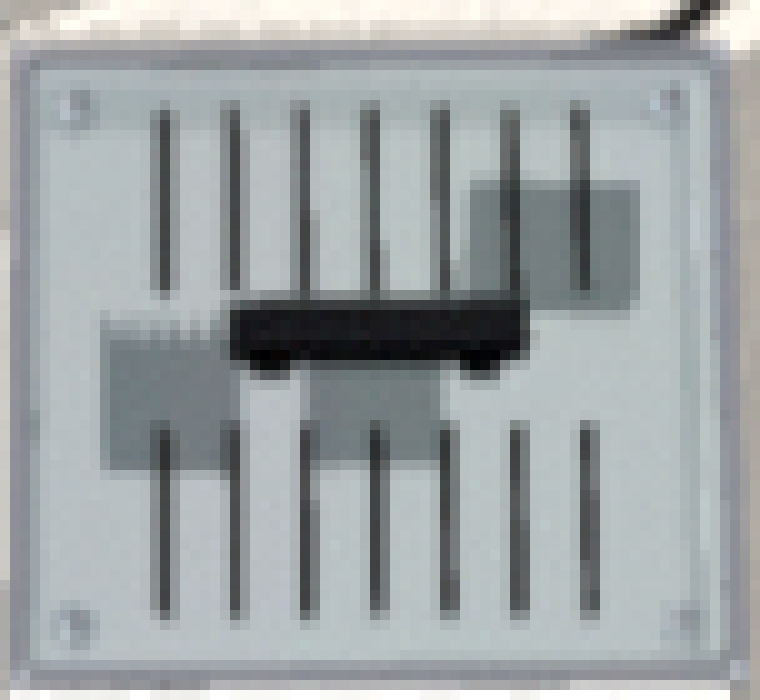

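View pics/e2.png

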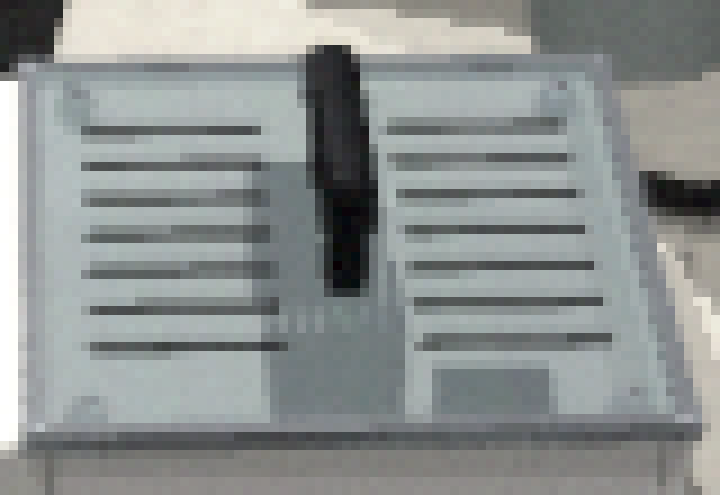

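```bash
python3 - <<'E'
from h import *
def box(cx,cy,L,W,H,z0=.042,yaw=0):
    c,s=np.cos(yaw),np.sin(yaw)
    return np.array([[cx+c*a*L/2-s*b*W/2,cy+s*a*L/2+c*b*W/2,z0+k*H] for a in(-1,1) for b in(-1,1) for k in(0,1)])
obs='obs top [332 173][348.8 186] side x 338-351.1 top 221.1';print(obs)
for nm,(L,W,H,yw) in dict(up=(.024,.05,.034,0),lyingside=(.034,.05,.024,0),up10=(.024,.05,.034,.17),end=(.034,.024,.05,0)).items():
  for x in(.65,.655,.66):
    p=proj('top',box(x,-.083,L,W,H,yaw=yw));q=proj('side',box(x,-.083,L,W,H,yaw=yw))
    print(nm,x,'top',p.min(0).round(1),p.max(0).round(1),'side',q.min(0).round(1),q.max(0).round(1))
# reference: earlier upright
print('ref up at .611,-.087', *[ (proj(n,box(.611,-.087,.024,.05,.034)).min(0).round(1),proj(n,box(.611,-.087,.024,.05,.034)).max(0).round(1)) for n in('top','side')])
def ench(im,b,f):
    x0,y0,x1,y1=b;c=im[y0:y1,x0:x1].astype(float);c=(c-c.min())/(np.percentile(c,99)-c.min())*255
    return cv2.resize(np.clip(c,0,255).astype(np.uint8),None,fx=f,fy=f,interpolation=cv2.INTER_NEAREST)
t=cv2.imread('pics/t23_full.png');s=cv2.imread('pics/s23_full.png')
cv2.imwrite('pics/e3.png',ench(t,(285,155,361,225),10));cv2.imwrite('pics/e4.png',ench(s,(290,180,370,235),9))
E
```

```text
obs top [332 173][348.8 186] side x 338-351.1 top 221.1
up 0.65 top [331.3 175.6] [349.1 186.5] side [336.3 216.8] [348.  238.6]
up 0.655 top [331.3 174. ] [349.1 184.9] side [338.2 216.8] [349.9 238.6]
up 0.66 top [331.3 172.3] [349.  183.3] side [340.  216.7] [351.9 238.6]
lyingside 0.65 top [331.3 174.9] [348.9 188.2] side [334.5 219.9] [349.7 238.7]
lyingside 0.655 top [331.3 173.3] [348.8 186.5] side [336.3 219.9] [351.7 238.6]
lyingside 0.66 top [331.2 171.7] [348.8 184.9] side [338.2 219.9] [353.6 238.6]
up10 0.65 top [330.8 174.3] [349.7 187.8] side [334.9 216.5] [349.5 239. ]
up10 0.655 top [330.8 172.7] [349.6 186.2] side [336.7 216.5] [351.4 238.9]
up10 0.66 top [330.7 171. ] [349.6 184.6] side [338.6 216.4] [353.4 238.9]
end 0.65 top [335.6 172.5] [345.2 188.1] side [334.9 214.4] [349.7 235.7]
end 0.655 top [335.6 170.8] [345.1 186.5] side [336.8 214.4] [351.6 235.7]
end 0.66 top [335.5 169.1] [345.1 184.9] side [338.6 214.3] [353.6 235.6]
ref up at .611,-.087 (array([332.8, 188.6]), array([350.8, 199.2])) (array([321.9, 217.9]), array([332.8, 239.8]))
```

View pics/e3.png

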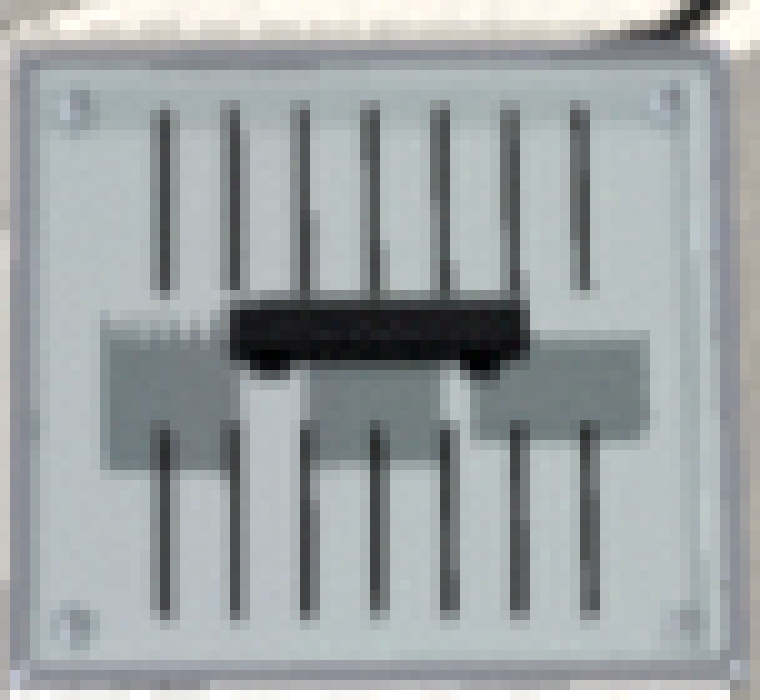

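View pics/e4.png

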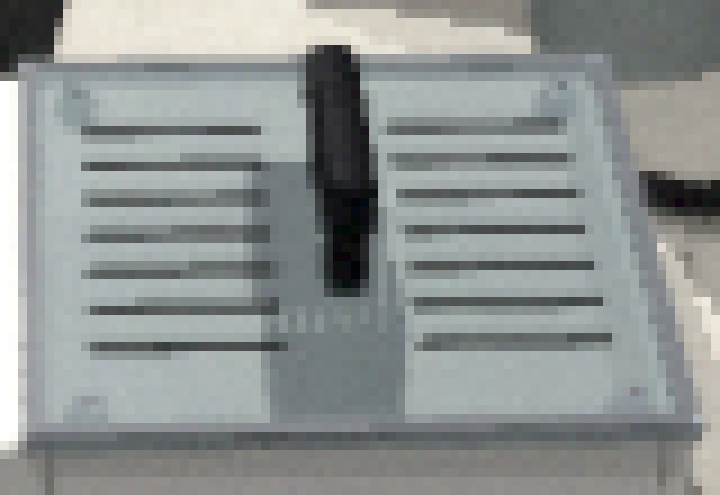

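The narrow heatsink has been knocked inside the box. It now sits about 45 mm further in x. Its outline is 13 px deep in the top view where it was 10, and its top edge in the side view is about 4 px too low, so it seems to be lying on its side. Lifting the lid with power on fails the run, so I switch power off first, then mend it.

```bash
python3 go.py .4665 -.0885 .36 0; python3 -m jog '[[[0.6,10.8,33.8,0,0,0,0],[0.6,10.8,33.8,0,0,0,0],[0.6,10.8,33.8,0,0,0,0],[0.6,10.8,33.8,0,0,0,0],[0.6,10.8,33.8,0,0,0,0],[0.6,10.8,33.8,0,0,0,0],[0.6,10.8,33.8,0,0,0,0],[0.6,10.8,33.8,4,0,0,0],[0.6,10.8,33.8,4,0,0,0]]]'; python3 go.py .4665 -.0885 .275 0
```

```text
t 52.15 pos [0.3587 0.2486 0.365 ] F [ 1.   1.  -0.1] w 0.399 psi -0.04
shift [10.81 33.7   0.52] turn [ 0.001  0.001 -0.001] rows>= 5.7
time: 53.28
tool_pos: [0.4643, -0.088, 0.3224]
tcp_rot: [-3.139, 0.001, 0.012]
wrist_force: [-0.6, -0.2, -0.5]
width: 0.403
t 53.27 pos [ 0.4643 -0.088   0.3224] F [-0.6 -0.2 -0.5] w 0.403 psi -0.03
shift [0.25 0.06 4.73] turn [-0.002  0.008 -0.001] rows>= 0.8
```

```bash
python3 -m jog '[[[0.6,0.1,0.1,2,0,0,0],[0.6,0.1,0.1,4,0,0,0],[0.6,0.1,0.1,4.7,0,0,0],[1,0.1,0.1,4.7,0,0,0],[1,0.1,0.1,4.7,0,0,0],[1,0.1,0.1,4.7,0,0,0]]]' 30; python3 go.py .4665 -.0485 .275 0
```

```text
time: 54.02
tool_pos: [0.4677, -0.0887, 0.2793]
tcp_rot: [-3.14, -0.001, -0.0]
wrist_force: [-2.1, 5.1, 3.6]
width: 0.154
t 54.02 pos [ 0.4677 -0.0887  0.2793] F [-2.1  5.1  3.6] w 0.154 psi 0.04
shift [-0.12 -4.02  0.44] turn [-0.001 -0.     0.001] rows>= 0.6
```

```bash
python3 -m jog '[[[1,0,-1,0,0,0,0],[1,0,-2,0,0,0,0],[1,0,-3,0,0,0,0],[1,0,-3.8,0,0,0,0],[1,0,-3.8,0,0,0,0]]]'; python3 -m jog '[[[0.6,0,0,0,0,0,0],[0.6,0,0,0,0,0,0],[0.6,0,0,0,0,0,0],[0.6,0,0,-3,0,0,0],[0.6,0,0,-8,0,0,0],[0,0,0,-12,0,0,0],[0,0,0,-12,0,0,0]]]'; python3 go.py .6118 -.027 .37 90
```

```text
time: 54.65
tool_pos: [0.4676, -0.0503, 0.2793]
tcp_rot: [-3.141, -0.003, -0.0]
wrist_force: [-4.4, 0.8, 6.0]
width: 0.153
time: 55.52
tool_pos: [0.4691, -0.0515, 0.4028]
tcp_rot: [3.14, 0.001, 0.013]
wrist_force: [0.1, -0.4, -0.8]
width: 0.81
t 55.52 pos [ 0.4691 -0.0515  0.4028] F [ 0.1 -0.4 -0.8] w 0.81 psi 0.03
shift [14.24 -2.45  3.4 ] turn [ 0.008 -0.006 -1.57 ] rows>= 8.4
```

Slide is back at off; now go to the lid handle.

```bash
python3 -m jog '[[[0,14.2,-2.5,0,0,0,-1.57],[0,14.2,-2.5,0,0,0,-1.57],[0,14.2,-2.5,0,0,0,-1.57],[0,14.2,-2.5,0,0,0,-1.57],[0,14.2,-2.5,0,0,0,-1.57],[0,14.2,-2.5,0,0,0,-1.57],[0,14.2,-2.5,0,0,0,-1.57],[0,14.2,-2.5,0,0,0,-1.57],[0,14.2,-2.5,3.4,0,0,-1.57],[0,14.2,-2.5,3.4,0,0,-1.57],[0,14.2,-2.5,3.4,0,0,-1.57]]]'; python3 - <<'E'
from h import *
snap('side','s27',(240,160,400,270),4.5)
E
python3 go.py .6121 -.027 .283 90
```

```text
time: 56.9
tool_pos: [0.6095, -0.0262, 0.364]
tcp_rot: [-2.222, -2.219, 0.001]
wrist_force: [0.4, 0.8, 0.9]
width: 1.005
t 56.95 pos [ 0.6099 -0.0262  0.365 ] F [-0.  -0.1  0.8] w 0.996 psi 89.94
shift [-0.08  0.22  8.2 ] turn [ 0.001 -0.    -0.001] rows>= 1.3
```

View pics/s27.png

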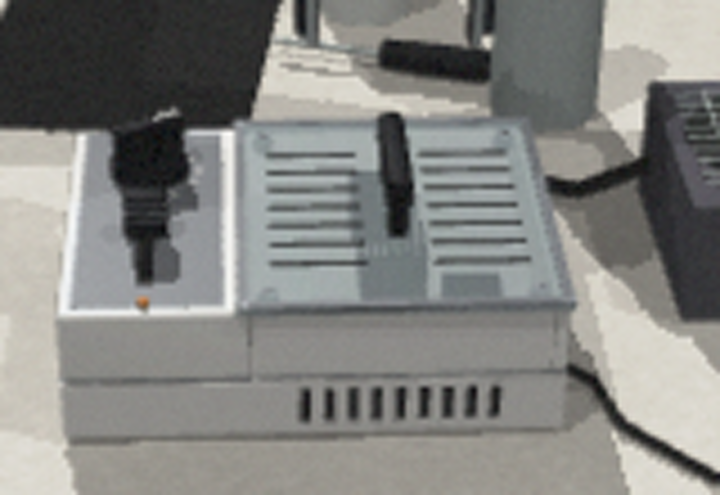

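```bash
python3 -m jog '[[[0,-0.1,0.2,4,0,0,0],[0,-0.1,0.2,8.2,0,0,0],[0,-0.1,0.2,8.2,0,0,0],[1,-0.1,0.2,8.2,0,0,0],[1,-0.1,0.2,8.2,0,0,0],[1,-0.1,0.2,8.2,0,0,0],[1,-0.1,0.2,8.2,0,0,0],[1,-0.1,0.2,8.2,0,0,0],[1,-0.1,0.2,8.2,0,0,0]]]' 80;  python3 -m jog '[[[1,0,0,-2,0,0,0],[1,0,0,-5,0,0,0],[1,0,0,-8,0,0,0],[1,0,0,-11.5,0,0,0],[1,0,0,-11.5,0,0,0]]]'; python3 - <<'E'
from h import *
snap('side','s28',(240,130,400,270),4.5)
E
python3 go.py .4325 .345 .40 83
```

```text
time: 58.08
tool_pos: [0.6122, -0.0272, 0.2839]
tcp_rot: [2.22, 2.22, 0.002]
wrist_force: [-0.4, -0.3, 6.2]
width: 0.172
time: 58.7
tool_pos: [0.6126, -0.0272, 0.4018]
tcp_rot: [2.217, 2.217, 0.007]
wrist_force: [1.1, 0.0, -1.9]
width: 0.171
t 58.75 pos [ 0.6119 -0.0272  0.3992] F [-0.4  0.6 -2.4] w 0.166 psi 90.0
shift [ 37.22 -17.94  -0.15] turn [0.003 0.    0.122] rows>= 6.6
```

View pics/s28.png

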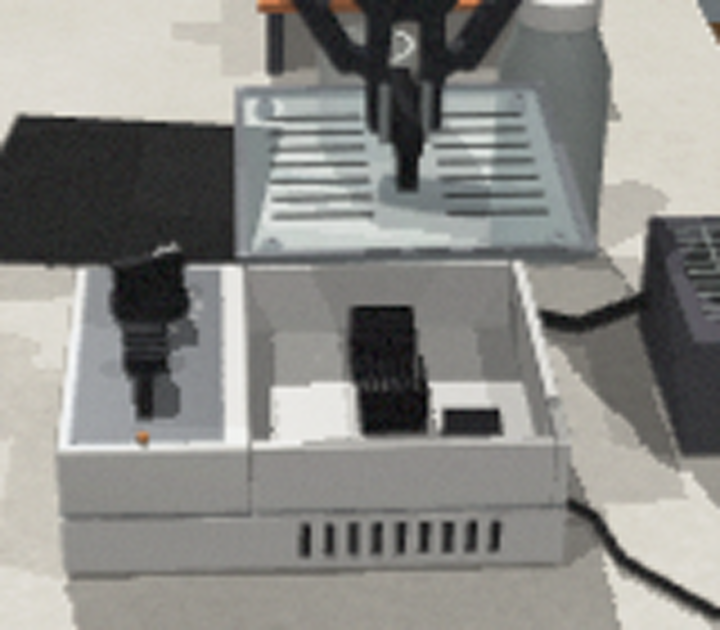

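```bash
python3 -m jog '[[[1,4,-2,0,0,0,0.01],[1,8,-4,0,0,0,0.03],[1,12,-6,0,0,0,0.04],[1,16,-8,0,0,0,0.06],[1,20,-10,0,0,0,0.07],[1,24,-12,0,0,0,0.08],[1,28,-14,0,0,0,0.09],[1,32,-15.5,0,0,0,0.11],[1,35,-17,0,0,0,0.122],[1,37.2,-18,0,0,0,0.122],[1,37.2,-18,0,0,0,0.122]]]'; python3 go.py .4325 .345 .21 83
```

```text
time: 60.12
tool_pos: [0.4303, 0.3457, 0.395]
tcp_rot: [-2.35, -2.085, 0.007]
wrist_force: [0.2, -1.0, -1.8]
width: 0.174
t 60.12 pos [0.4303 0.3457 0.395 ] F [ 0.2 -1.  -1.8] w 0.174 psi 83.16
shift [1.00e-02 2.90e-01 1.85e+01] turn [-0.003  0.003  0.003] rows>= 3.0
```

```bash
python3 -m jog '[[[1,0,0.2,4,0,0,0],[1,0,0.2,8,0,0,0],[1,0,0.2,12,0,0,0],[1,0,0.2,15,0,0,0],[1,0,0.2,17.5,0,0,0],[1,0,0.2,18.7,0,0,0],[1,0,0.2,18.8,0,0,0]]]'; python3 -m jog '[[[1,0,0,0.2,0,0,0],[1,0,0,0.2,0,0,0]]]'; python3 -m jog '[[[1,0,0,0.2,0,0,0],[1,0,0,0.2,0,0,0]]]'
```

```text
time: 61.0
tool_pos: [0.4333, 0.3437, 0.2082]
tcp_rot: [-2.353, -2.081, 0.005]
wrist_force: [-0.7, 0.6, -1.9]
width: 0.172
time: 61.25
tool_pos: [0.4341, 0.3449, 0.2086]
tcp_rot: [2.353, 2.082, 0.003]
wrist_force: [-1.5, -0.7, -2.4]
width: 0.171
time: 61.5
tool_pos: [0.4336, 0.3447, 0.2058]
tcp_rot: [2.353, 2.082, 0.001]
wrist_force: [0.2, -0.3, -2.0]
width: 0.171
```

```bash
python3 -m jog '[[[1,0,0,0.2,0,0,0],[1,0,0,0.2,0,0,0]]]'; python3 -m jog '[[[1,0,0,0.2,0,0,0],[1,0,0,0.2,0,0,0]]]'
```

```text
time: 61.75
tool_pos: [0.4338, 0.3449, 0.2047]
tcp_rot: [2.353, 2.082, 0.001]
wrist_force: [-1.3, -0.4, 4.9]
width: 0.171
time: 62.0
tool_pos: [0.4339, 0.345, 0.2045]
tcp_rot: [-2.353, -2.082, -0.0]
wrist_force: [-6.8, -5.3, 18.1]
width: 0.172
```

```bash
python3 -m jog '[[[0,0,0,-0.3,0,0,0],[0,0,0,-0.3,0,0,0],[0,0,0,-0.3,0,0,0],[0,0,0,-0.3,0,0,0],[0,0,0,-0.3,0,0,0],[0,0,0,-5,0,0,0],[0,0,0,-10,0,0,0],[0,0,0,-16,0,0,0],[0,0,0,-16,0,0,0]]]'; python3 - <<'E'
from h import *
snap('top','t29',(283,155,363,225),10)
snap('side','s29',(280,160,380,250),8)
E
```

```text
time: 63.12
tool_pos: [0.4355, 0.346, 0.3683]
tcp_rot: [2.352, 2.081, 0.019]
wrist_force: [-0.5, 0.6, 0.6]
width: 1.001
```

View pics/t29.png

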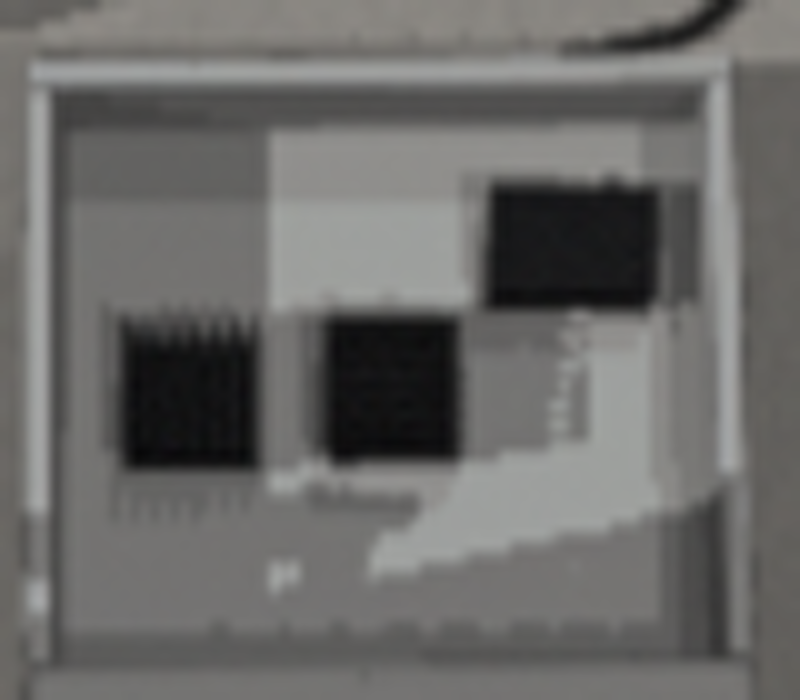

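View pics/s29.png

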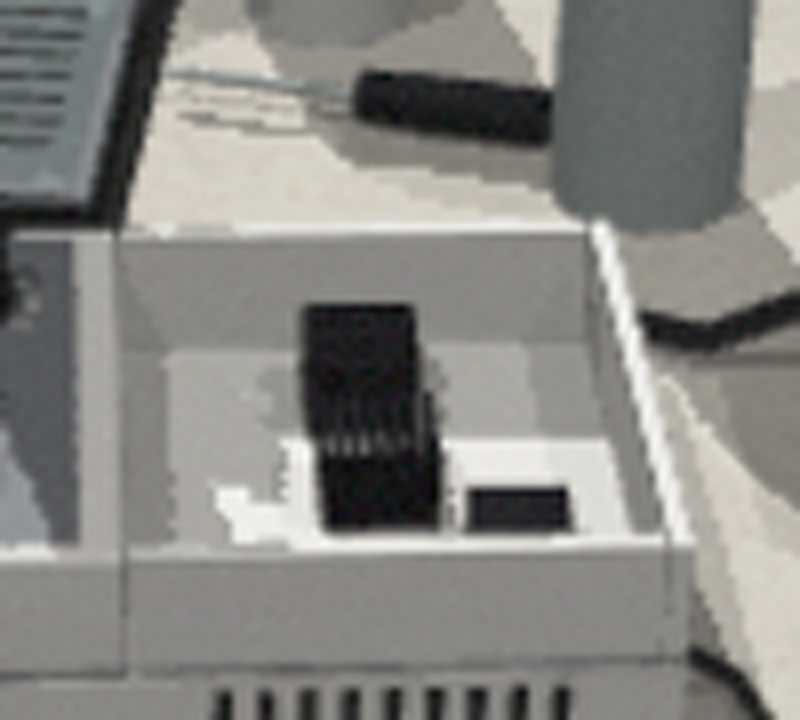

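```bash
python3 - <<'E'
from h import *
A=plane('top',[(331.8,182)],.042)[0];print('left edge base',A)
for h in (.066,.071,.076): print(h,'right edge top',plane('top',[(348.8,178)],h)[0].round(4))
for z in(.066,.071,.076,): print(z,proj('side',[[.655,A[1],z]]).round(1), 'obs row 220.9')
# ref check square sink at .611,.0325 top row
print('ref sq',proj('side',[[.611,.0525,.072]]).round(1),'obs ~198.1')
# x extents near face bottom / far
for z in(.042,.066,.076): print(z,plane('top',[(340,173.5),(340,185.3)],z)[:,0].round(4))
# side x extents at z top front edge
for z in(.066,.076): print(z, [ (lambda c,D:(c+D*(((A[1]-.05)-c[1])/D[1]))[[0,2]].round(4).tolist())(*(lambda r:(r[0],r[1][0]))(ray('side',[uv]))) for uv in((338.5,224),(351.5,224))])
E
```

```text
left edge base [ 0.652063   -0.05932718  0.042     ]
0.066 right edge top [ 0.6576 -0.1084  0.066 ]
0.071 right edge top [ 0.6562 -0.108   0.071 ]
0.076 right edge top [ 0.6548 -0.1075  0.076 ]
0.066 [[343.1 220.3]] obs row 220.9
0.071 [[343.2 218.7]] obs row 220.9
0.076 [[343.3 217.1]] obs row 220.9
ref sq [[323.8 196.8]] obs ~198.1
0.042 [0.6785 0.6417]
0.066 [0.6715 0.6355]
0.076 [0.6686 0.6329]
0.066 [[0.6371, 0.0887], [0.6702, 0.088]]
0.076 [[0.6371, 0.0887], [0.6702, 0.088]]
```

The knocked heatsink is confirmed lying on its side: x extent 33 mm, top at about z = 0.066, centre about (0.654, -0.084). I'll lift it out, set it upright on the clear bench, then return it to the rack.

```bash
python3 go.py .654 -.084 .36 90
```

```text
t 63.23 pos [0.4338 0.3447 0.3624] F [ 0.2 -0.4  0.7] w 0.998 psi 83.01
shift [-39.87  27.08   0.23] turn [ 0.002 -0.001 -0.122] rows>= 7.7
```

```bash
python3 -m jog '[[[0.5,-39.9,27.1,0,0,0,-0.122],[0.5,-39.9,27.1,0,0,0,-0.122],[0.5,-39.9,27.1,0,0,0,-0.122],[0.5,-39.9,27.1,0,0,0,-0.122],[0.5,-39.9,27.1,0,0,0,-0.122],[0.5,-39.9,27.1,0,0,0,-0.122],[0.5,-39.9,27.1,0,0,0,-0.122],[0.5,-39.9,27.1,0,0,0,-0.122],[0.5,-39.9,27.1,0,0,0,-0.122],[0.5,-39.9,27.1,6,0,0,-0.122],[0.5,-39.9,27.1,8,0,0,-0.122],[0.5,-39.9,27.1,8,0,0,-0.122]]]';python3 go.py .654 -.084 .218 90;  python3 - <<'E'
from h import *
snap('side','s30',(270,130,390,250),6)
E
```

```text
time: 64.72
tool_pos: [0.6523, -0.0832, 0.2781]
tcp_rot: [-2.216, -2.218, 0.006]
wrist_force: [0.9, -0.1, 0.3]
width: 0.499
t 64.72 pos [ 0.6523 -0.0832  0.2781] F [ 0.9 -0.1  0.3] w 0.499 psi 90.06
shift [-0.08  0.21  6.  ] turn [-0.007 -0.001  0.001] rows>= 1.0
```

View pics/s30.png

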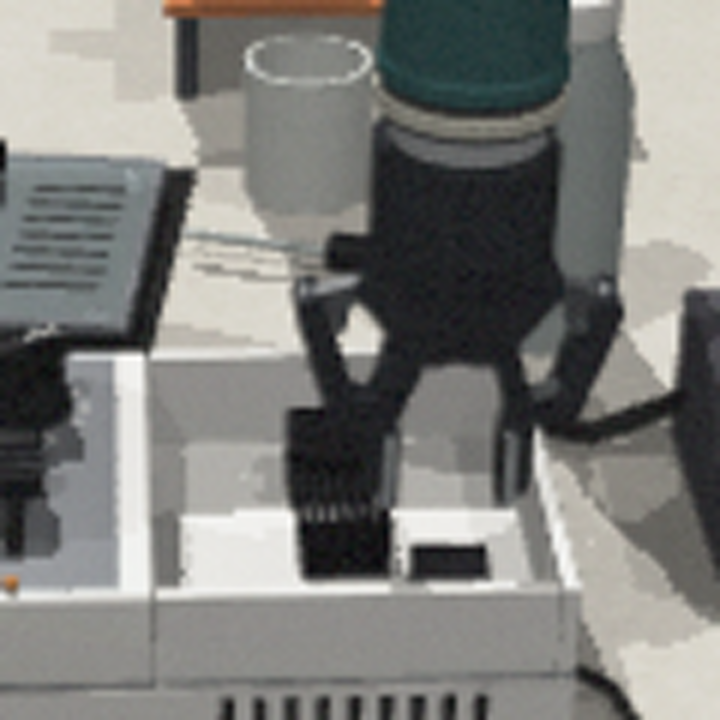

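```bash
python3 -m jog '[[[0.5,-0.1,0.1,2,0,0,0],[0.5,-0.1,0.1,4,0,0,0],[0.5,-0.1,0.1,4.8,0,0,0],[0.5,-0.1,0.1,4.8,0,0,0]]]';python3 -m jog '[[[0.5,0,0,0.3,0,0,0],[0.5,0,0,0.3,0,0,0]]]';python3 go.py .654 -.084 .222 90;  python3 - <<'E'
from h import *
snap('side','s31',(290,150,380,240),8)
E
```

```text
time: 65.28
tool_pos: [0.6545, -0.0853, 0.2322]
tcp_rot: [-2.22, -2.22, 0.002]
wrist_force: [1.0, 0.0, -0.2]
width: 0.5
time: 65.53
tool_pos: [0.6552, -0.0855, 0.2309]
tcp_rot: [2.221, 2.221, 0.001]
wrist_force: [-0.2, 0.2, -0.4]
width: 0.496
t 65.53 pos [ 0.6552 -0.0855  0.2309] F [-0.2  0.2 -0.4] w 0.496 psi 90.0
shift [ 0.15 -0.12  0.89] turn [ 0.001  0.    -0.   ] rows>= 0.1
```

View pics/s31.png

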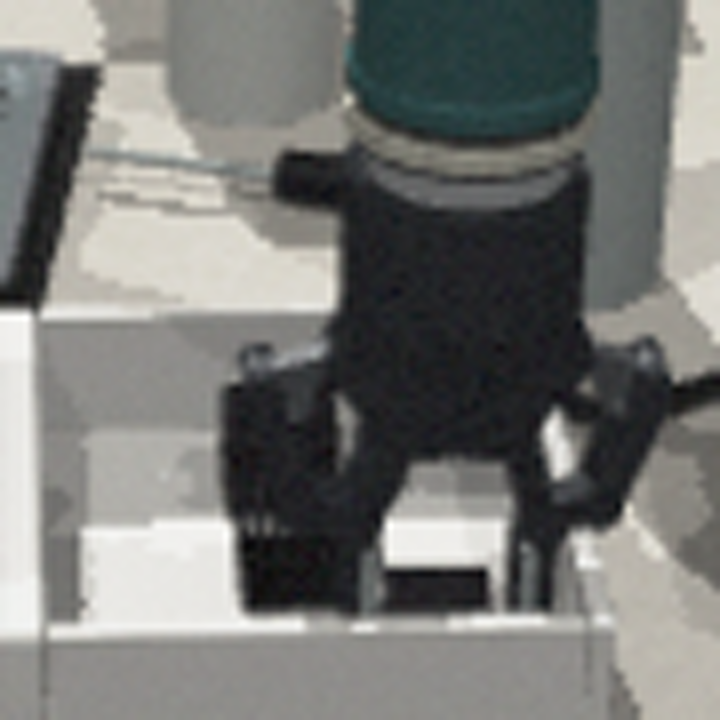

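```bash
for i in 1; do python3 -m jog '[[[0.5,0.1,-0.1,0.3,0,0,0],[0.5,0.1,-0.1,0.4,0,0,0]]]'; done; python3 -m jog '[[[0.5,0,0,0.4,0,0,0],[0.5,0,0,0.4,0,0,0]]]'; python3 -m jog '[[[0.5,0,0,0.2,0,0,0],[0.5,0,0,0.2,0,0,0]]]'
```

```text
time: 65.82
tool_pos: [0.6539, -0.0843, 0.2264]
tcp_rot: [-2.221, -2.221, 0.0]
wrist_force: [0.5, -0.1, 0.3]
width: 0.5
time: 66.08
tool_pos: [0.6538, -0.0843, 0.2219]
tcp_rot: [-2.221, -2.221, 0.001]
wrist_force: [0.4, -0.2, -0.3]
width: 0.502
time: 66.32
tool_pos: [0.654, -0.0844, 0.2203]
tcp_rot: [-2.221, -2.221, 0.0]
wrist_force: [-0.4, 0.8, 0.2]
width: 0.497
```

No contact. Close and lift.

```bash
python3 -m jog '[[[1,0,0,0,0,0,0],[1,0,0,0,0,0,0],[1,0,0,0,0,0,0],[1,0,0,0,0,0,0]]]' 50; python3 -m jog '[[[1,0,0,-2,0,0,0],[1,0,0,-5,0,0,0],[1,0,0,-9,0,0,0],[1,0,0,-9,0,0,0]]]'; python3 - <<'E'
from h import *
snap('side','s32',(290,130,380,220),8)
E
python3 go.py .53 -.20 .31 90
```

```text
time: 66.82
tool_pos: [0.6542, -0.0844, 0.2208]
tcp_rot: [2.221, 2.221, 0.001]
wrist_force: [0.3, 0.3, 2.5]
width: 0.385
time: 67.32
tool_pos: [0.6559, -0.0847, 0.3165]
tcp_rot: [2.216, 2.216, 0.009]
wrist_force: [0.1, -0.5, -1.1]
width: 0.386
t 67.38 pos [ 0.6549 -0.0845  0.3139] F [-0.3 -0.3 -0.6] w 0.384 psi 90.0
shift [-11.55 -12.5    0.33] turn [0.005 0.001 0.   ] rows>= 2.7
```

View pics/s32.png

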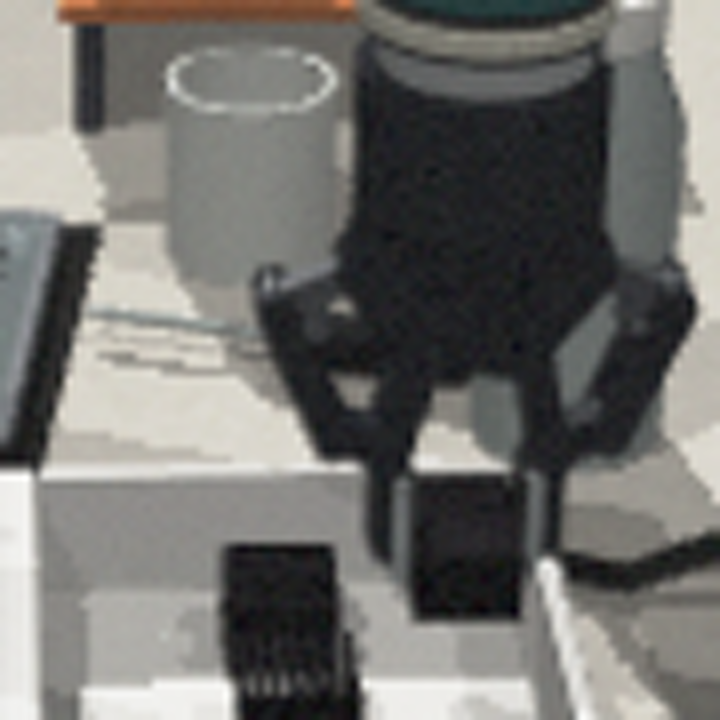

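```bash
python3 -m jog '[[[1,-3,-3.2,0,0,0,0.1],[1,-6,-6.5,0,0,0,0.2],[1,-9,-9.7,0,0,0,0.3],[1,-11.6,-12.5,0,0,0,0.361],[1,-11.6,-12.5,0,0,0,0.361],[1,-11.6,-12.5,0,0,0,0.361]]]'; python3 - <<'E'
from h import *
s=snap('side','s33')
c=s[190:280,255:355].astype(float);c=np.clip(c*4,0,255).astype(np.uint8)
cv2.imwrite('pics/s33b.png',cv2.resize(c,None,fx=7,fy=7,interpolation=2))
E
python3 go.py .53 -.20 .185 69.3
```

```text
time: 68.12
tool_pos: [0.5289, -0.2002, 0.3098]
tcp_rot: [-2.583, -1.786, 0.0]
wrist_force: [-0.2, 0.7, -1.3]
width: 0.386
t 68.17 pos [ 0.5293 -0.1999  0.31  ] F [ 0.6 -0.2 -0.5] w 0.377 psi 69.35
shift [1.00e-02 8.00e-02 1.25e+01] turn [-0.001 -0.     0.001] rows>= 2.0
```

View pics/s33b.png

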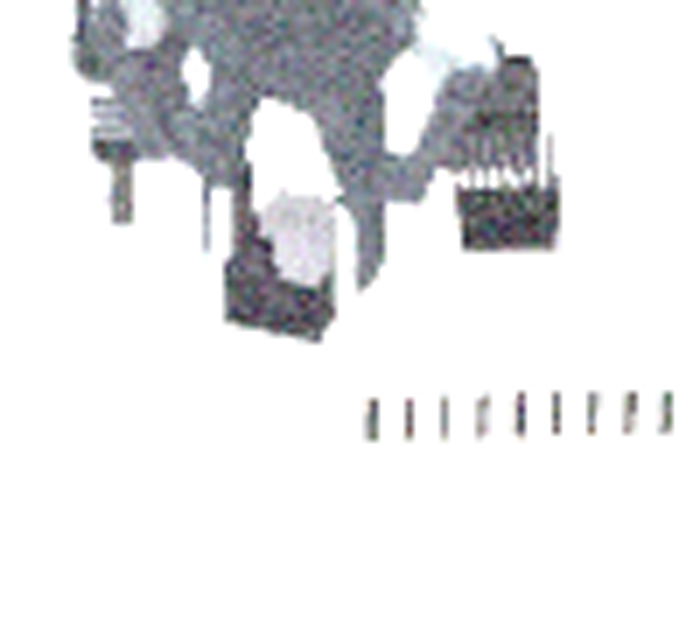

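```bash
python3 - <<'E'
import cv2,numpy as np
s=cv2.imread('pics/s33_full.png')
c=s[210:245,280:312].astype(float);print(c.mean(2)[::1,::2].astype(int))
out=[cv2.resize(np.clip(c*g,0,255).astype(np.uint8),None,fx=11,fy=11,interpolation=0) for g in(1.5,7)]
cv2.imwrite('pics/s33c.png',np.hstack(out))
E
```

```text
[[ 28  39  33  29  35 107 241 221 138 139  61  33  32  32  34  75]
 [ 34  37  36  31  34 194 241 222 138 140  81  31  33  33  30  53]
 [ 42  37  35  36  33 183 241 223 137 138 121  33  23  34  29  28]
 [ 98  42  32  41  28  33 236 224 138 140 138  44  33  27  29  39]
 [157  65  40  36  29  21 237 225 139 139 137  51  36  38  32  33]
 [158 119  30  34  27  19 236 219 138 141 155  80  32  33  35  31]
 [149 156  35  45  29  17 236 190 129 133 217 124  35  33  34  38]
 [149 157  31  84  38  28 234  68  71  87 206 151  36  35  32  37]
 [149 157  31  90  35  30 195  57  54  53  51  58  34  37  37  45]
 [148 159  42 100  40  32  82  53  52  53  51  51  41  36  31  97]
 [151 158  44  99  38  30  55  54  49  55  52  59  68  37  28 167]
 [151 158  41  99  39  26  50  53  52  52  53  49  94  34  26 165]
 [161 161  47  98  42  31  50  53  54  57  55  52  99  36  30 167]
 [158 156  45 100  41  20  50  55  55  55  52  50  99  36  32 170]
 [158 159  44  95  37  22  18  53  55  59  53  53  99  34  33 194]
 [158 157  50  98  41  23  21  52  57  58  56  53 101  34  32 194]
 [159 157  63  92  32  25  2
[... 545 characters left out ...]
  23  24  26 111 127 133 129]
 [144 148 146  84  24  19  28  21  14  15  26  38 129 131 131 130]
 [146 144 146  97  56  32  29  20  27  25  23  82 132 129 132 131]
 [143 143 142 145 121  76  59  33  22  24  27 120 130 131 132 130]
 [142 143 144 143 144 144 123  82  67  48  31 125 132 132 131 131]
 [144 142 142 142 145 144 143 144 146  94  69 130 130 132 134 130]
 [144 144 143 141 142 143 144 140 144 133 131 132 131 130 133 132]
 [141 143 143 143 142 141 146 140 143 135 133 131 128 130 137 134]
 [144 143 141 145 145 143 142 139 140 142 129 127 127 126 129 129]
 [135 137 136 135 137 128 125 122 133 125 114 104 106 105 111 116]
 [ 99  99 108 111 112 109 106 110 145 124 116 112 117 114 129 137]]
```

View pics/s33c.png

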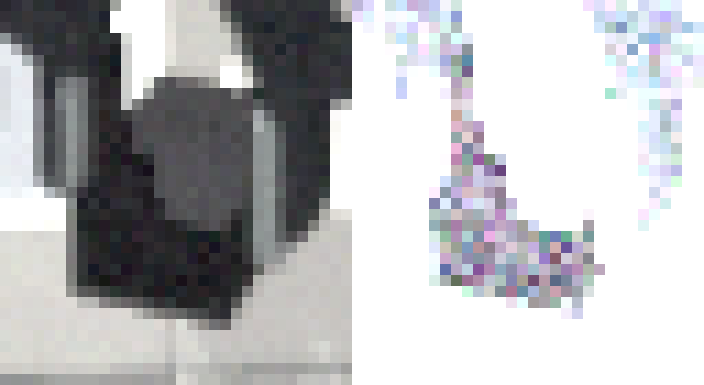

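```bash
python3 - <<'E'
from h import *
a={}
for n in('side','top'):
    a[n]=np.mean([bot.read_camera(n)[:,:,::-1].astype(float) for _ in range(12)],0);np.save(f'pics/avg_{n}.npy',a[n])
c=a['side'][222:246,284:308].mean(2);np.set_printoptions(linewidth=250);print(c.round(0).astype(int))
cv2.imwrite('pics/s34.png',np.hstack([cv2.resize(np.clip((a['side'][205:250,275:315]-10)*g,0,255).astype(np.uint8),None,fx=10,fy=10,interpolation=0) for g in(3,7)]))
E
```

```text
[[ 64  54  98  94  50  29  22  20  21  51  56  57  53  55  54  54  54  53  46  96 104  74  42  33]
 [ 59  52  97  95  50  25  23  22  25  50  56  57  55  56  54  54  54  54  46  97 104  74  41  33]
 [ 60  46  97  95  51  25  26  23  26  26  53  56  56  55  55  55  54  53  46  96 104  75  42  35]
 [ 66  46  97  93  48  26  25  24  25  26  53  57  56  56  56  55  53  53  47  96 104  75  40  34]
 [ 91  54  94  66  33  26  26  26  26  25  53  56  57  56  56  55  54  55  47  96 105  76  44  35]
 [150 118  85  44  25  26  28  28  26  27  50  55  58  58  55  54  56  55  47  96 104  74  41  33]
 [221 210 111  35  28  26  26  25  28  26  27  52  59  58  58  57  57  55  43  97 105  74  41  36]
 [223 214 116  36  25  24  21  23  25  27  25  33  52  54  56  55  56  43  33  96 103  74  42  36]
 [172 172 109  45  25  23  26  21  24  23  24  24  26  31  36  44  44  28  29  96 104  73  43  36]
 [145 145  96  41  22  24  25  24  25  24  28  23  22  21  21  24  22  23  30  91 103  76  58  61]
 [147 146  99  46  23  25  26  23  24  23  21  23  23  26  24  23  24  24  29  83 100  87 104 124]
 [146 146 1
[... 576 characters left out ...]
2 131]
 [144 143 144 144 144 144 143 144 144 144 143 131 145 138 115 106  91 125 131 131 131 131 131 131]
 [143 143 143 144 144 144 144 144 143 143 142 130 144 144 135 131 131 131 132 132 131 132 131 130]
 [142 142 144 143 143 143 144 144 144 144 142 131 145 145 135 131 131 131 130 131 132 131 130 131]
 [143 143 142 143 143 143 142 141 141 142 140 129 142 142 141 131 129 129 127 127 127 127 127 126]
 [136 137 137 136 136 138 128 126 124 125 126 112 133 129 126 118 116 115 106 104 104 104 104 105]
 [108 111 111 111 110 110 110 108 107 108 109 108 145 137 125 126 118 115 113 118 117 117 113 126]
 [142 155 158 159 158 158 159 152 151 151 151 151 151 150 151 150 143 135 132 131 131 131 128 129]]
```

View pics/s34.png

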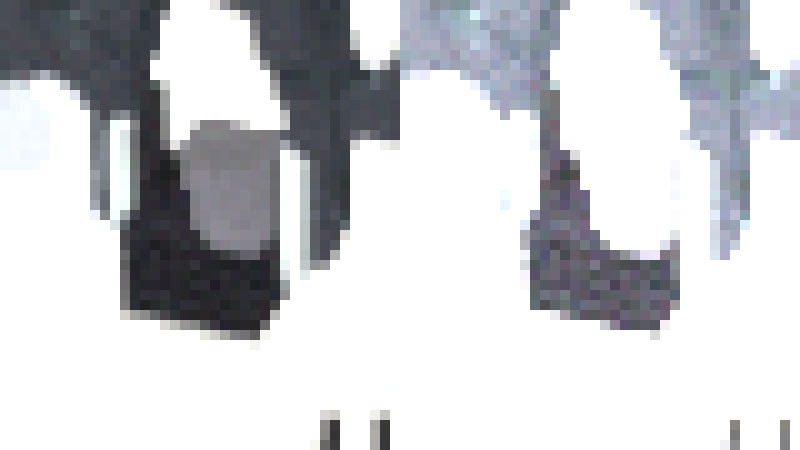

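```bash
python3 -m jog '[[[1,0,0.1,4,0,0,0],[1,0,0.1,8,0,0,0],[1,0,0.1,11,0,0,0],[1,0,0.1,12.4,0,0,0],[1,0,0.1,12.4,0,0,0]]]';python3 -m jog '[[[1,0,0,0.3,0,0,0],[1,0,0,0.3,0,0,0]]]';python3 -m jog '[[[1,0,0,0.2,0,0,0],[1,0,0,0.2,0,0,0]]]'
```

```text
time: 70.0
tool_pos: [0.5296, -0.2006, 0.1857]
tcp_rot: [-2.583, -1.786, 0.002]
wrist_force: [-0.3, -0.0, -0.2]
width: 0.384
time: 70.25
tool_pos: [0.5306, -0.201, 0.1848]
tcp_rot: [2.583, 1.785, 0.002]
wrist_force: [1.0, -0.5, -1.0]
width: 0.385
time: 70.5
tool_pos: [0.53, -0.2008, 0.1818]
tcp_rot: [2.584, 1.786, 0.0]
wrist_force: [0.7, 0.2, -0.9]
width: 0.386
```

```bash
python3 -m jog '[[[1,0,0,0.2,0,0,0],[1,0,0,0.2,0,0,0]]]';python3 -m jog '[[[1,0,0,0.15,0,0,0],[1,0,0,0.15,0,0,0]]]'
```

```text
time: 70.75
tool_pos: [0.5298, -0.2007, 0.1793]
tcp_rot: [-2.584, -1.786, 0.0]
wrist_force: [-0.4, -0.5, -0.9]
width: 0.386
time: 71.0
tool_pos: [0.5301, -0.2008, 0.1787]
tcp_rot: [-2.584, -1.786, 0.0]
wrist_force: [-2.0, 0.8, 5.5]
width: 0.386
```

```bash
python3 -m jog '[[[0.3,0,0,-0.1,0,0,0],[0.3,0,0,-0.1,0,0,0],[0.2,0,0,-0.1,0,0,0],[0.2,0,0,-4,0,0,0],[0.2,0,0,-9,0,0,0],[0,0,0,-12,0,0,0],[0,0,0,-12,0,0,0]]]'
cat > tilt.py <<'E'
# tilt.py gx gy gz phi_deg alpha_deg : grasp point, radial azimuth, alpha>0 tool points outward-down
from h import *
import sys
gx,gy,gz,phi,al=map(float,sys.argv[1:6]);phi,al=np.radians(phi),np.radians(al)
r=np.array([np.cos(phi),np.sin(phi),0]);y=np.array([np.sin(phi),-np.cos(phi),0]);Z=np.array([0,0,1.])
d=-Z*np.cos(al)+r*np.sin(al);x=np.cross(y,d)
Rt=R.from_matrix(np.c_[x,y,d]);T=np.array([gx,gy,gz])-.155*d
s=bot.read_state();Rc=R.from_rotvec(s['tcp_rot'])
print('t',round(s['time'],2),'pos',s['tool_pos'].round(4),'grasp',(s['tool_pos']+.155*Rc.as_matrix()[:,2]).round(4),'F',s['wrist_force'].round(1),'w',round(s['width'],3),'q',s['q'].round(2))
print('TCP target',T.round(4),'shift',(Rc.inv().apply(T-s['tool_pos'])*100).round(2),'turn',(Rc.inv()*Rt).as_rotvec().round(3))
E
python3 tilt.py .530 -.2008 .15 -20.7 0
python3 - <<'E'
from h import *
snap('side','s35',(240,190,360,290),6)
snap('top','t35',(340,180,440,260),7)
E
```

```text
time: 71.88
tool_pos: [0.5314, -0.2013, 0.3015]
tcp_rot: [2.579, 1.783, 0.006]
wrist_force: [0.6, -0.4, 0.3]
width: 0.999
t 71.88 pos [ 0.5314 -0.2013  0.3015] grasp [ 0.5323 -0.2017  0.1465] F [ 0.6 -0.4  0.3] w 0.999 q [-0.41  0.15  1.94  0.    1.04 -0.05]
TCP target [ 0.53   -0.2008  0.305 ] shift [ 0.   -0.14 -0.35] turn [ 0.006 -0.005  1.571]
```

View pics/s35.png

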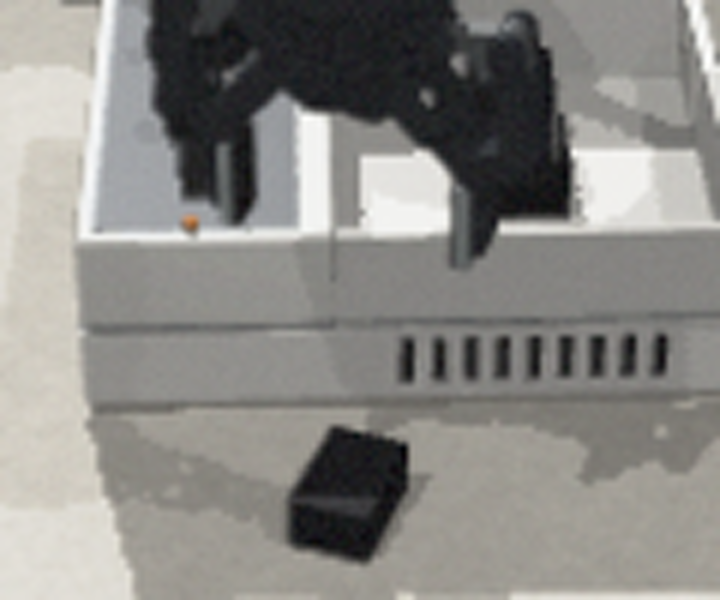

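View pics/t35.png

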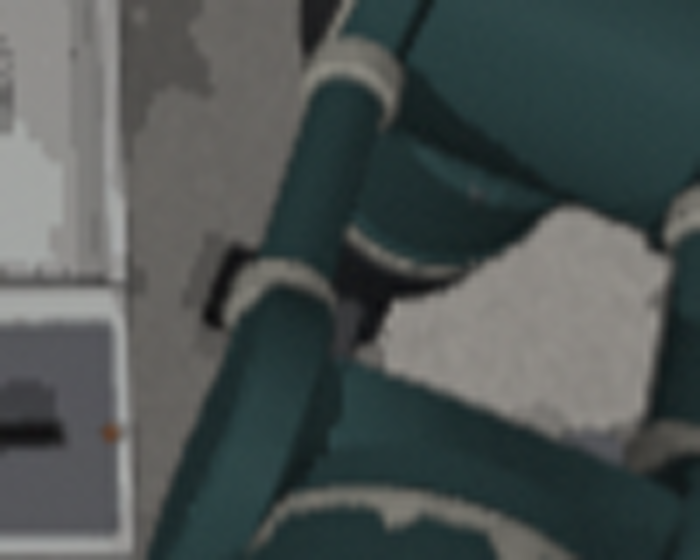

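```bash
python3 -m jog '[[[0,0,0,-2,0,0,1.571],[0,0,0,-2,0,0,1.571],[0,0,0,-2,0,0,1.571],[0,0,0,-2,0,0,1.571],[0,0,0,-2,0,0,1.571],[0,0,0,-2,0,0,1.571],[0,0,0,-2,0,0,1.571],[0,0,0,-2,0,0,1.571],[0,0,0,-2,0,0,1.571],[0,0,0,-2,0,0,1.571]]]'; python3 tilt.py .530 -.2008 .12 -20.7 -45;python3 tilt.py .530 -.2008 .02 -20.7 -45
```

```text
time: 73.22
tool_pos: [0.5292, -0.2004, 0.3157]
tcp_rot: [-3.09, 0.563, 0.006]
wrist_force: [-0.3, 0.1, -0.1]
width: 1.001
t 73.22 pos [ 0.5292 -0.2004  0.3157] grasp [ 0.5286 -0.2002  0.1607] F [-0.3  0.1 -0.1] w 1.001 q [-0.41  0.13  1.93  0.    1.08  1.53]
TCP target [ 0.6325 -0.2395  0.2296] shift [11.08  0.02  8.56] turn [ 0.    -0.781  0.001]
t 73.22 pos [ 0.5292 -0.2004  0.3157] grasp [ 0.5286 -0.2002  0.1607] F [-0.3  0.1 -0.1] w 1.001 q [-0.41  0.13  1.93  0.    1.08  1.53]
TCP target [ 0.6325 -0.2395  0.1296] shift [11.12  0.02 18.56] turn [ 0.    -0.781  0.001]
```

```bash
python3 -m jog '[[[0.25,2,0,1,0,-0.15,0],[0.25,4.4,0,3,0,-0.31,0],[0.25,6.6,0,5,0,-0.47,0],[0.25,8.8,0,7,0,-0.63,0],[0.25,11.1,0,8.6,0,-0.781,0],[0.25,11.1,0,8.6,0,-0.781,0],[0.25,11.1,0,8.6,0,-0.781,0]]]'; python3 tilt.py .530 -.2008 .022 -20.7 -45
python3 - <<'E'
from h import *
snap('side','s36',(240,150,400,290),5)
E
```

```text
time: 74.1
tool_pos: [0.6334, -0.2398, 0.2314]
tcp_rot: [-2.74, 0.499, 1.128]
wrist_force: [1.0, 0.3, 0.1]
width: 0.753
t 74.1 pos [ 0.6334 -0.2398  0.2314] grasp [ 0.5313 -0.2012  0.1213] F [1.  0.3 0.1] w 0.753 q [-0.39  0.67  1.45 -0.02  1.8   1.54]
TCP target [ 0.6325 -0.2395  0.1316] shift [6.96 0.01 7.15] turn [-0.    -0.004  0.001]
```

View pics/s36.png

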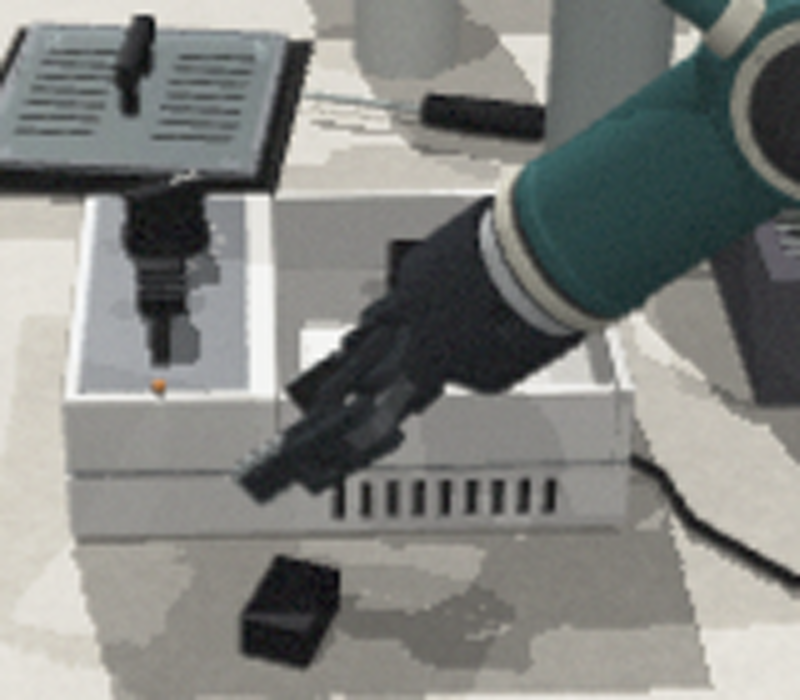

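```bash
python3 -m jog '[[[0.25,2.1,0,2.1,0,0,0],[0.25,4.2,0,4.3,0,0,0],[0.25,6,0,6.1,0,0,0],[0.25,6.9,0,7.1,0,0,0],[0.25,6.9,0,7.1,0,0,0]]]'; python3 tilt.py .530 -.2008 .021 -20.7 -45
python3 - <<'E'
from h import *
snap('side','s37',(240,190,400,290),5)
E
```

```text
time: 74.78
tool_pos: [0.6324, -0.2394, 0.1327]
tcp_rot: [-2.739, 0.5, 1.129]
wrist_force: [0.1, 0.0, 0.1]
width: 0.749
t 74.78 pos [ 0.6324 -0.2394  0.1327] grasp [ 0.5302 -0.2008  0.0227] F [0.1 0.  0.1] w 0.749 q [-0.39  0.78  1.47 -0.02  1.67  1.55]
TCP target [ 0.6325 -0.2395  0.1306] shift [0.16 0.01 0.14] turn [ 0.    -0.003  0.   ]
```

View pics/s37.png

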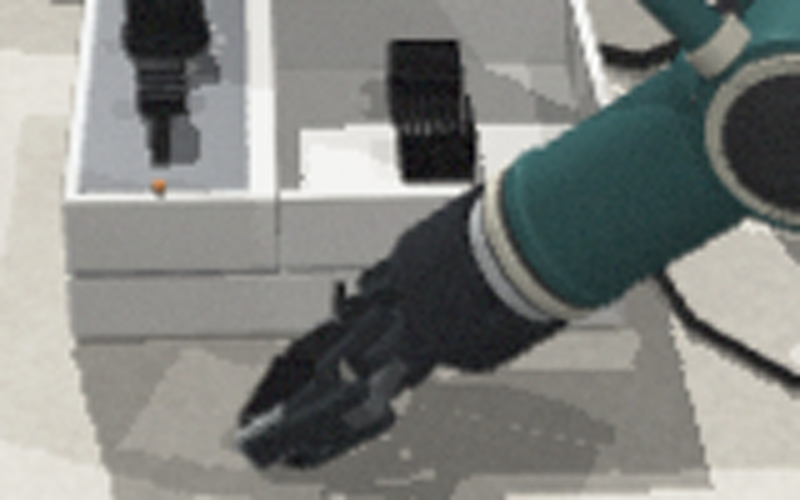

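```bash
python3 -m jog '[[[1,0.1,0,0.1,0,0,0],[1,0.1,0,0.1,0,0,0],[1,0.1,0,0.1,0,0,0],[1,0.1,0,0.1,0,0,0]]]' 50;  python3 tilt.py .530 -.2008 .15 -20.7 -45
```

```text
time: 75.32
tool_pos: [0.6339, -0.24, 0.1335]
tcp_rot: [-2.742, 0.501, 1.124]
wrist_force: [1.9, -0.3, 7.2]
width: 0.574
t 75.33 pos [ 0.6339 -0.24    0.1335] grasp [ 0.5321 -0.2015  0.0231] F [ 1.9 -0.3  7.2] w 0.574 q [-0.39  0.78  1.47 -0.02  1.67  1.55]
TCP target [ 0.6325 -0.2395  0.2596] shift [-8.96  0.01 -8.88] turn [ 0.    -0.007  0.   ]
```

```bash
python3 -m jog '[[[1,-2,0,-2,0,0,0],[1,-5,0,-5,0,0,0],[1,-9,0,-8.9,0,0,0],[1,-9,0,-8.9,0,0,0]]]';  python3 tilt.py .530 -.2008 .15 -20.7 0;python3 tilt.py .530 -.2008 .15 -20.7 45
python3 - <<'E'
from h import *
snap('side','s38',(240,130,400,270),5)
E
```

```text
time: 75.82
tool_pos: [0.6334, -0.2399, 0.2661]
tcp_rot: [-2.748, 0.502, 1.114]
wrist_force: [0.0, -0.8, -0.7]
width: 0.579
t 75.83 pos [ 0.6334 -0.2399  0.2661] grasp [ 0.5325 -0.2018  0.1548] F [ 0.  -0.8 -0.7] w 0.579 q [-0.39  0.63  1.44 -0.02  1.84  1.54]
TCP target [ 0.53   -0.2008  0.305 ] shift [-10.64  -0.     4.91] turn [ 0.    0.77 -0.  ]
t 75.83 pos [ 0.6334 -0.2399  0.2661] grasp [ 0.5325 -0.2018  0.1548] F [ 0.  -0.8 -0.7] w 0.579 q [-0.39  0.63  1.44 -0.02  1.84  1.54]
TCP target [ 0.4275 -0.1621  0.2596] shift [-15.35  -0.    15.8 ] turn [0.    1.556 0.   ]
```

View pics/s38.png

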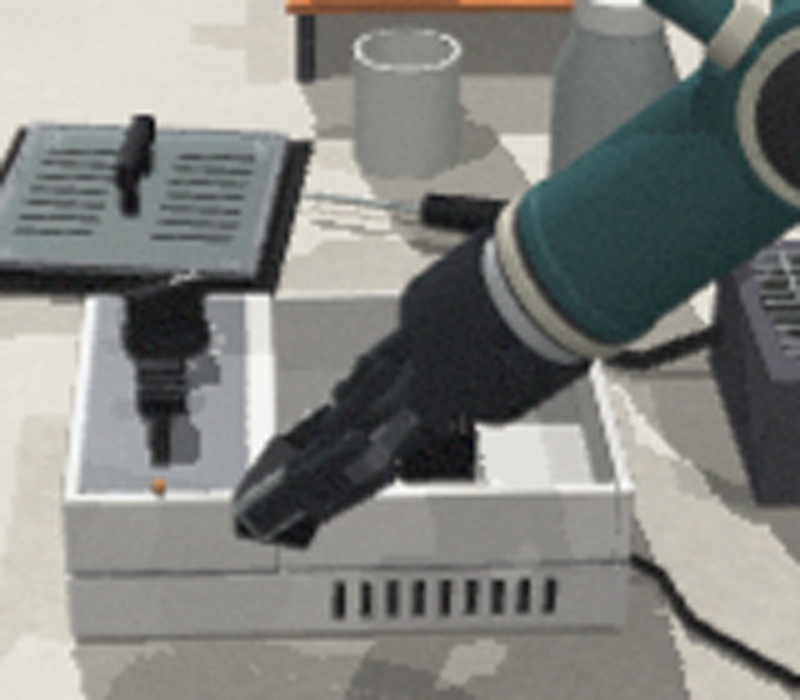

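```bash
python3 -m jog '[[[1,-3,0,0.4,0,0.15,0],[1,-5.5,0,1.2,0,0.31,0],[1,-7.5,0,2.3,0,0.46,0],[1,-9.2,0,3.5,0,0.62,0],[1,-10.6,0,4.9,0,0.77,0],[1,-12,0,6.9,0,0.93,0],[1,-13.2,0,9,0,1.09,0],[1,-14.2,0,11.2,0,1.25,0],[1,-14.9,0,13.5,0,1.41,0],[1,-15.3,0,15.8,0,1.556,0],[1,-15.3,0,15.8,0,1.556,0],[1,-15.3,0,15.8,0,1.556,0]]]';  python3 tilt.py .530 -.2008 .04 -20.7 45
python3 - <<'E'
from h import *
snap('side','s39',(200,130,360,270),5)
snap('top','t39',(330,170,440,270),6)
E
```

```text
time: 77.38
tool_pos: [0.4238, -0.1603, 0.251]
tcp_rot: [2.749, -0.504, 1.113]
wrist_force: [0.1, 0.4, -1.1]
width: 0.572
t 77.38 pos [ 0.4238 -0.1603  0.251 ] grasp [ 0.5247 -0.1982  0.1397] F [ 0.1  0.4 -1.1] w 0.572 q [-0.44 -0.17  2.48  0.66  0.09  0.86]
TCP target [ 0.4275 -0.1621  0.1496] shift [-6.76  0.05  7.57] turn [-0.001  0.016 -0.002]
```

View pics/s39.png

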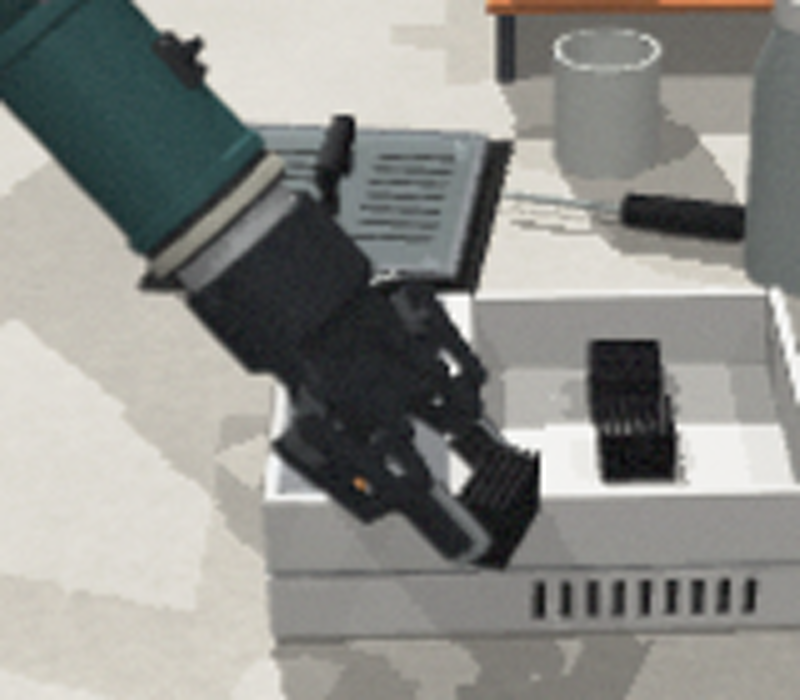

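View pics/t39.png

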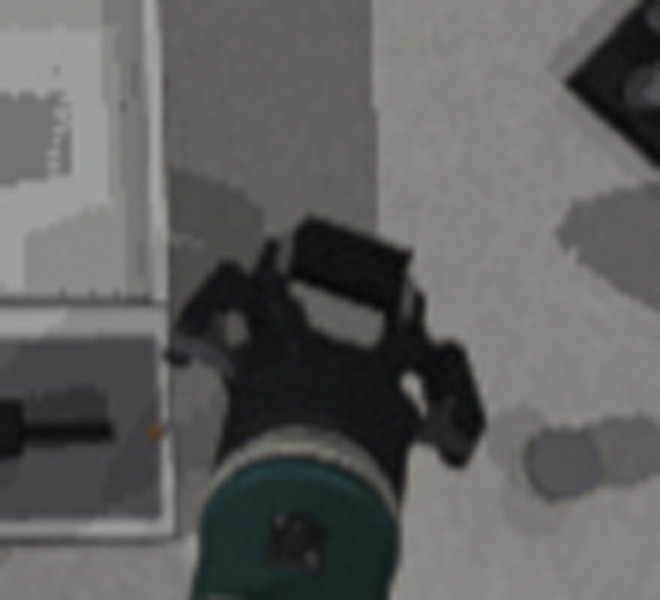

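Stripes (fins) show on top, so base-down is right. The spot is too near the box side, and joint 5 is close to its limit. I'll use a farther spot with less tilt and let it settle onto its base.

```bash
python3 tilt.py .58 -.25 .14 -23.3 32
```

```text
t 77.47 pos [ 0.4258 -0.1612  0.2532] grasp [ 0.5271 -0.1993  0.1423] F [ 0.8  0.1 -1.4] w 0.572 q [-0.44 -0.17  2.47  0.65  0.09  0.87]
TCP target [ 0.5046 -0.2175  0.2714] shift [7.97 2.49 5.23] turn [-0.029 -0.214  0.036]
```

```bash
python3 -m jog '[[[1,1,0.2,0,0,-0.07,0],[1,2,0.5,0.4,0,-0.14,0],[1,3,1,1.2,-0.01,-0.21,0.01],[1,4.5,1.4,2.2,-0.02,-0.214,0.02],[1,6,1.9,3.5,-0.029,-0.214,0.036],[1,7.2,2.3,4.6,-0.029,-0.214,0.036],[1,8,2.5,5.2,-0.029,-0.214,0.036],[1,8,2.5,5.2,-0.029,-0.214,0.036]]]'; python3 tilt.py .58 -.25 .036 -23.3 32
python3 - <<'E'
from h import *
snap('side','s40',(200,130,360,290),4.5)
E
```

```text
time: 78.47
tool_pos: [0.5053, -0.2183, 0.2727]
tcp_rot: [2.855, -0.59, 0.822]
wrist_force: [-0.0, 0.8, -1.3]
width: 0.571
t 78.47 pos [ 0.5053 -0.2183  0.2727] grasp [ 0.5809 -0.2511  0.1414] F [-0.   0.8 -1.3] w 0.571 q [-0.46  0.01  2.21  0.08  0.36  1.45]
TCP target [ 0.5046 -0.2175  0.1674] shift [-5.68 -0.05  8.86] turn [ 0.001 -0.002 -0.   ]
```

View pics/s40.png

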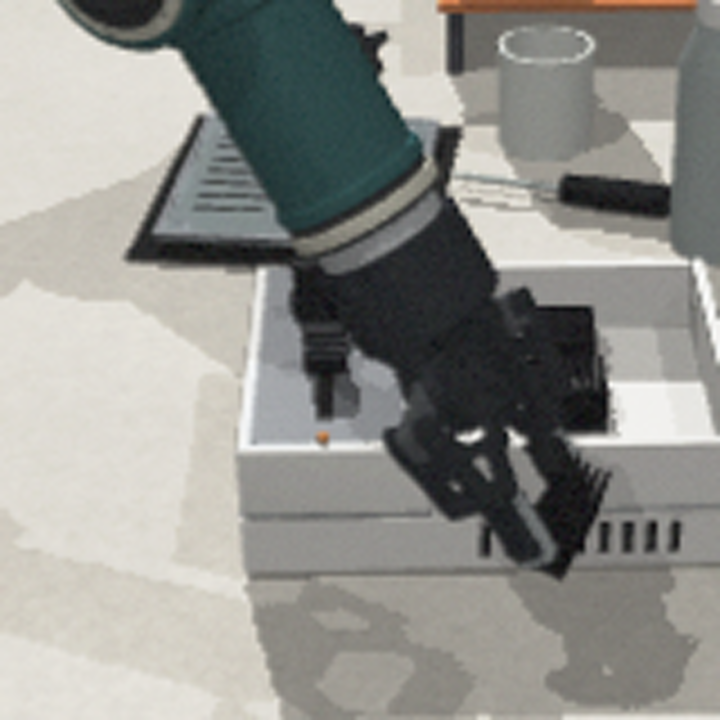

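```bash
python3 -m jog '[[[1,-1.5,0,2.3,0,0,0],[1,-3,0,4.7,0,0,0],[1,-4.6,0,7,0,0,0],[1,-5.7,0,8.8,0,0,0],[1,-5.7,0,8.8,0,0,0]]]'; python3 tilt.py .58 -.25 .036 -23.3 40
python3 - <<'E'
from h import *
snap('side','s41',(230,190,350,290),6)
E
```

```text
time: 79.15
tool_pos: [0.5015, -0.2164, 0.1654]
tcp_rot: [2.859, -0.591, 0.815]
wrist_force: [0.3, -0.2, -0.7]
width: 0.576
t 79.15 pos [ 0.5015 -0.2164  0.1654] grasp [ 0.5765 -0.2487  0.0337] F [ 0.3 -0.2 -0.7] w 0.576 q [-0.46  0.19  2.27  0.23  0.13  1.3 ]
TCP target [ 0.4885 -0.2106  0.1547] shift [-1.77 -0.01  0.15] turn [ 0.     0.143 -0.001]
```

View pics/s41.png

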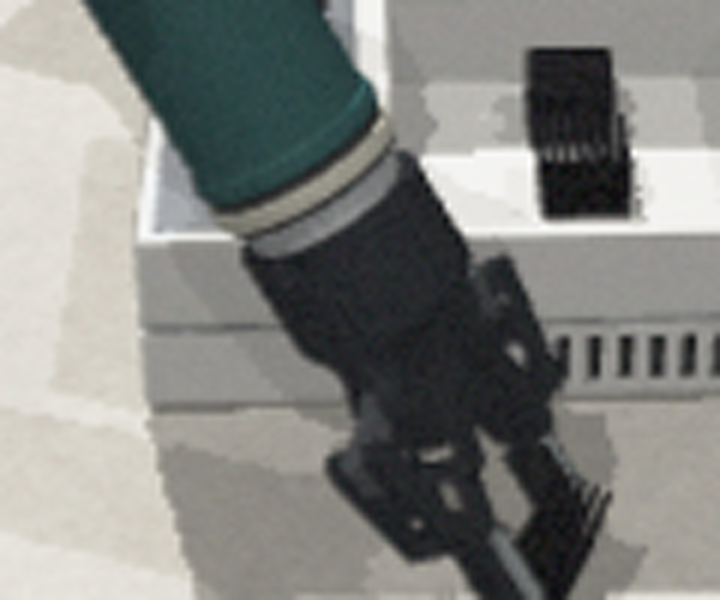

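```bash
python3 -m jog '[[[1,-0.2,0,0.3,0,0,0],[1,-0.2,0,0.3,0,0,0]]]';python3 -m jog '[[[1,-0.16,0,0.25,0,0,0],[1,-0.16,0,0.25,0,0,0]]]';python3 -m jog '[[[1,-0.16,0,0.25,0,0,0],[1,-0.16,0,0.25,0,0,0]]]'; python3 tilt.py .58 -.25 .036 -23.3 32
```

```text
time: 79.45
tool_pos: [0.5036, -0.2175, 0.165]
tcp_rot: [2.854, -0.589, 0.825]
wrist_force: [-0.3, -0.6, -1.0]
width: 0.573
time: 79.7
tool_pos: [0.5032, -0.2173, 0.1611]
tcp_rot: [2.855, -0.59, 0.822]
wrist_force: [-0.6, -0.2, -0.5]
width: 0.573
time: 79.95
tool_pos: [0.503, -0.2172, 0.1577]
tcp_rot: [2.856, -0.59, 0.821]
wrist_force: [0.1, -0.8, -1.1]
width: 0.571
t 79.95 pos [ 0.503  -0.2172  0.1577] grasp [ 0.5786 -0.2499  0.0264] F [ 0.1 -0.8 -1.1] w 0.571 q [-0.46  0.21  2.27  0.27  0.11  1.25]
TCP target [ 0.5046 -0.2175  0.1674] shift [ 0.65 -0.04 -0.74] turn [ 0.001 -0.002 -0.   ]
```

```bash
python3 -m jog '[[[1,-0.1,0,0.17,0,0,0],[1,-0.1,0,0.17,0,0,0]]]';python3 -m jog '[[[1,-0.1,0,0.17,0,0,0],[1,-0.1,0,0.17,0,0,0]]]'; python3 tilt.py .58 -.25 .036 -23.3 32
```

```text
time: 80.2
tool_pos: [0.5032, -0.2173, 0.1559]
tcp_rot: [2.855, -0.59, 0.822]
wrist_force: [0.1, 0.4, -1.0]
width: 0.572
time: 80.45
tool_pos: [0.5035, -0.2175, 0.1548]
tcp_rot: [2.854, -0.589, 0.824]
wrist_force: [-2.6, 2.1, 5.2]
width: 0.57
t 80.45 pos [ 0.5035 -0.2175  0.1548] grasp [ 0.5793 -0.2503  0.0237] F [-2.6  2.1  5.2] w 0.57 q [-0.46  0.22  2.27  0.3   0.1   1.23]
TCP target [ 0.5046 -0.2175  0.1674] shift [ 0.76 -0.04 -1.02] turn [ 0.001 -0.004 -0.   ]
```

```bash
python3 -m jog '[[[0.2,0,0,0,0,0,0],[0.2,0,0,0,0,0,0],[0.2,0,0,0,0,0,0],[0.2,0,0,0,0,0,0]]]';python3 -m jog '[[[0.2,0,0,-1.5,0,0,0],[0.2,0,0,-4,0,0,0],[0.2,0,0,-8,0,0,0],[0.2,0,0,-12,0,0,0],[0.2,0,0,-12,0,0,0]]]'; python3 - <<'E'
from h import *
snap('side','s42',(230,190,350,290),6)
E
```

```text
time: 80.95
tool_pos: [0.5033, -0.2174, 0.1541]
tcp_rot: [2.855, -0.59, 0.822]
wrist_force: [-0.2, 0.2, 0.6]
width: 0.805
time: 81.58
tool_pos: [0.445, -0.1922, 0.2588]
tcp_rot: [2.851, -0.588, 0.831]
wrist_force: [0.8, -1.4, 0.3]
width: 0.803
```

View pics/s42.png

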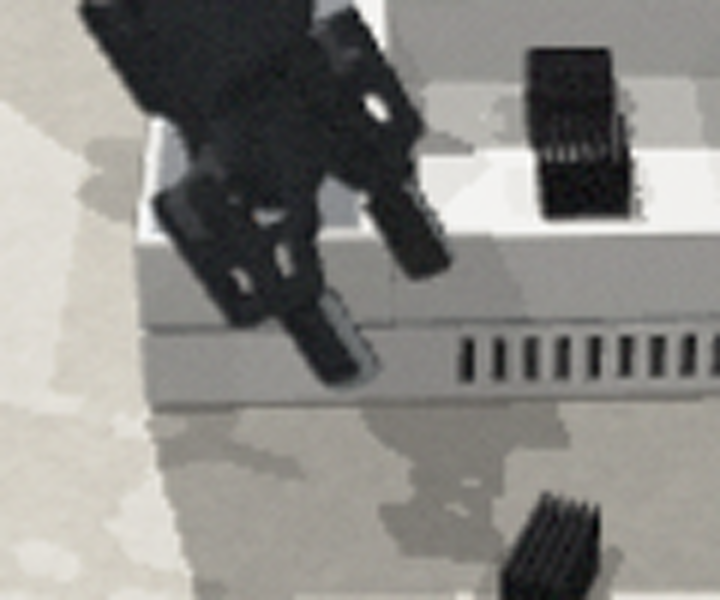

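```bash
python3 - <<'E'
from tri import *
t=snap('top','t43',(330,190,440,270),7);s=snap('side','s43',(270,240,350,310),8)
E
python3 tilt.py .50 -.15 .19 -23.3 0
```

```text
t 81.72 pos [ 0.4446 -0.192   0.2552] grasp [ 0.5202 -0.2247  0.1239] F [-0.8  0.9  0.1] w 0.796 q [-0.47 -0.09  2.35  0.1   0.33  1.42]
TCP target [ 0.5   -0.15   0.345] shift [ 7.67 -6.05 -5.79] turn [ 0.001 -0.56  -0.001]
```

View pics/t43.png

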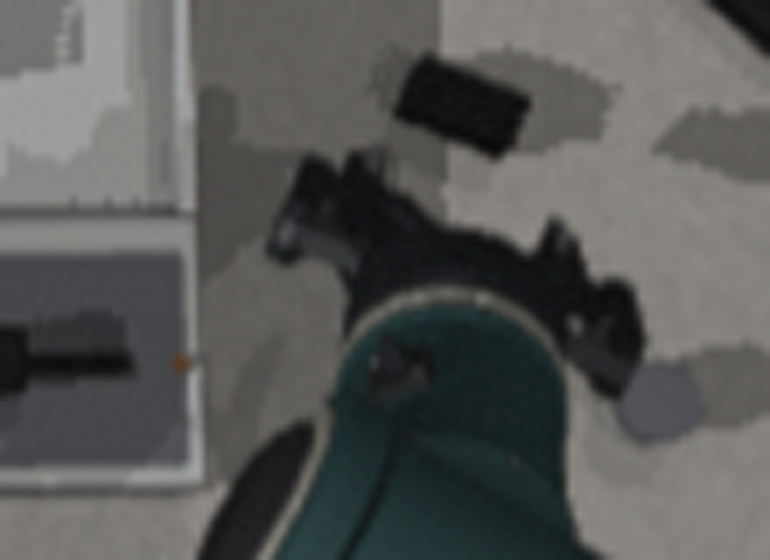

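View pics/s43.png

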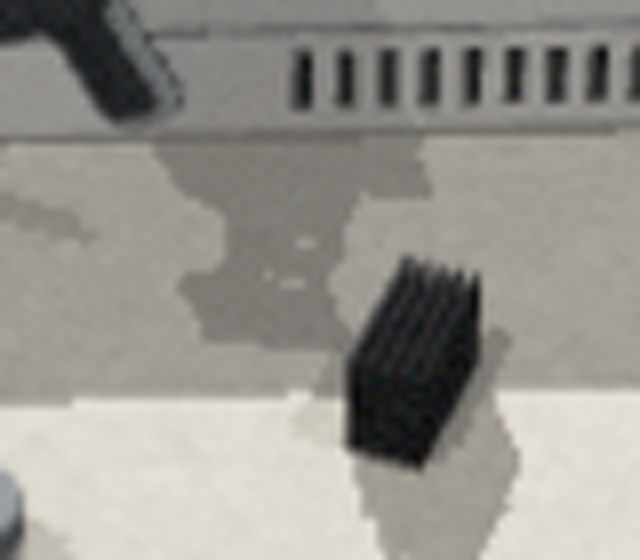

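```bash
python3 - <<'E'
from tri import *
t=cv2.imread('pics/t43_full.png');s=cv2.imread('pics/s43_full.png')
a=cen('top',t,(384,195,410,215),45);b=cen('side',s,(308,268,336,303),60);print(tri(a,b))
m=((t.max(2)<45)*255).astype(np.uint8);M=np.zeros_like(m);M[195:215,384:410]=m[195:215,384:410];ys,xs=np.where(M)
r=cv2.minAreaRect(plane('top',np.c_[xs,ys],.03)[:,:2].astype(np.float32)*1000);print(r)
E
```

```text
top [386 198  19  14 162] [395.24691358 204.75308642]
side [314 274  16  24 283] [321.29681979 285.33922261]
(array([ 0.58676709, -0.25266954,  0.01423224]), array([ 0.58626509, -0.25271305,  0.01413929]))
((572.0140991210938, -244.64779663085938), (51.1825065612793, 54.02314758300781), 67.00511932373047)
```

```bash
python3 -m jog '[[[0.2,1,-1,-2,0,-0.12,0],[0.2,3,-2,-3,0,-0.28,0],[0.2,5,-4,-4.5,0,-0.42,0],[0.2,7.6,-6,-5.8,0,-0.56,0],[0.2,7.6,-6,-5.8,0,-0.56,0],[0.2,7.6,-6,-5.8,0,-0.56,0]]]'; python3 go.py .582 -.25 .34 66.7
```

```text
time: 82.48
tool_pos: [0.4986, -0.1502, 0.3427]
tcp_rot: [3.076, -0.635, -0.002]
wrist_force: [0.6, 0.2, 0.2]
width: 0.803
t 82.47 pos [ 0.4986 -0.1502  0.3427] F [0.6 0.2 0.2] w 0.803 psi -23.31
shift [11.6   5.86  0.27] turn [-0.     0.002 -1.571] rows>= 8.4
```

```bash
python3 go.py .587 -.2528 .34 66.7; python3 -m jog '[[[0.35,12.2,6.1,0,0,0,-1.571],[0.35,12.2,6.1,0,0,0,-1.571],[0.35,12.2,6.1,0,0,0,-1.571],[0.35,12.2,6.1,0,0,0,-1.571],[0.35,12.2,6.1,0,0,0,-1.571],[0.35,12.2,6.1,0,0,0,-1.571],[0.35,12.2,6.1,0,0,0,-1.571],[0.35,12.2,6.1,0,0,0,-1.571],[0.35,12.2,6.1,0,0,0,-1.571],[0.35,12.2,6.1,0,0,0,-1.571]]]'; python3 go.py .587 -.2528 .179 66.7
```

```text
t 82.47 pos [ 0.4986 -0.1502  0.3427] F [0.6 0.2 0.2] w 0.803 psi -23.31
shift [12.17  5.92  0.27] turn [-0.     0.002 -1.571] rows>= 8.4
time: 83.72
tool_pos: [0.5854, -0.2546, 0.3433]
tcp_rot: [-2.625, -1.724, 0.002]
wrist_force: [-0.3, -0.4, 0.3]
width: 0.647
t 83.72 pos [ 0.5854 -0.2546  0.3433] F [-0.3 -0.4  0.3] w 0.647 psi 66.58
shift [ 0.24  0.1  16.43] turn [-0.001  0.001 -0.002] rows>= 2.6
```

```bash
python3 -m jog '[[[0.35,0.2,0.1,5,0,0,0],[0.35,0.2,0.1,9,0,0,0],[0.35,0.2,0.1,11,0,0,0],[0.35,0.2,0.1,11,0,0,0]]]'; python3 - <<'E'
from h import *
snap('side','s44',(260,190,380,300),6)
E
python3 go.py .587 -.2528 .179 66.7
```

```text
time: 84.22
tool_pos: [0.5876, -0.2529, 0.2332]
tcp_rot: [-2.623, -1.724, 0.003]
wrist_force: [0.0, -1.2, 0.9]
width: 0.644
t 84.28 pos [ 0.5887 -0.2533  0.2352] F [ 0.4 -0.4  1.5] w 0.653 psi 66.63
shift [-0.02 -0.17  5.62] turn [ 0.     0.    -0.001] rows>= 0.9
```

View pics/s44.png

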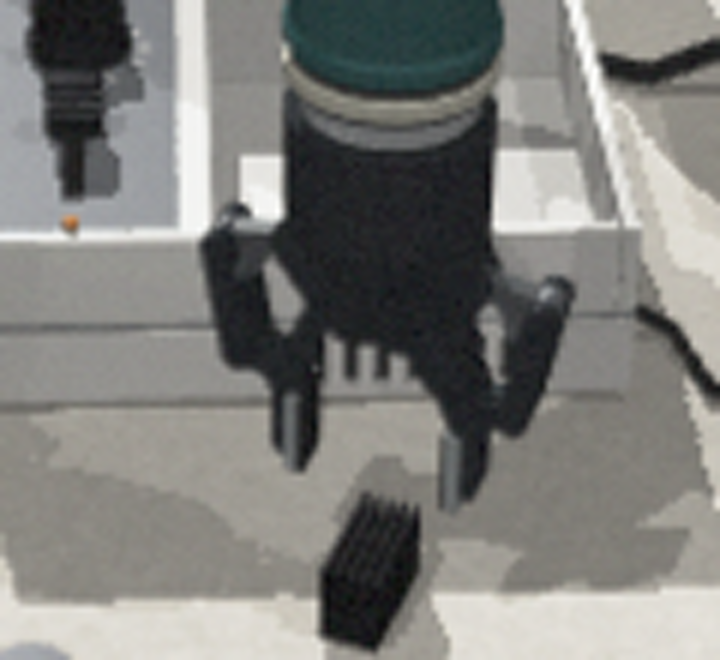

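```bash
python3 -m jog '[[[0.35,0,-0.1,3,0,0,0],[0.35,0,-0.1,5.6,0,0,0],[0.35,0,-0.1,5.6,0,0,0],[1,0,-0.1,5.6,0,0,0],[1,0,-0.1,5.6,0,0,0],[1,0,-0.1,5.6,0,0,0],[1,0,-0.1,5.6,0,0,0],[1,0,-0.1,2.6,0,0,0],[1,0,-0.1,-2,0,0,0],[1,0,-0.1,-7.5,0,0,-0.2],[1,0,-0.1,-7.5,0,0,-0.407],[1,0,-0.1,-7.5,0,0,-0.407]]]' 50; python3 go.py .6105 -.085 .31 90; python3 - <<'E'
from h import *
snap('side','s45',(260,130,380,270),5)
E
```

```text
time: 85.78
tool_pos: [0.588, -0.2527, 0.3118]
tcp_rot: [2.22, 2.219, 0.001]
wrist_force: [-0.7, -1.0, -0.6]
width: 0.271
t 85.78 pos [ 0.588  -0.2527  0.3118] F [-0.7 -1.  -0.6] w 0.271 psi 89.98
shift [16.77  2.24  0.16] turn [ 0.003  0.002 -0.   ] rows>= 2.7
```

View pics/s45.png

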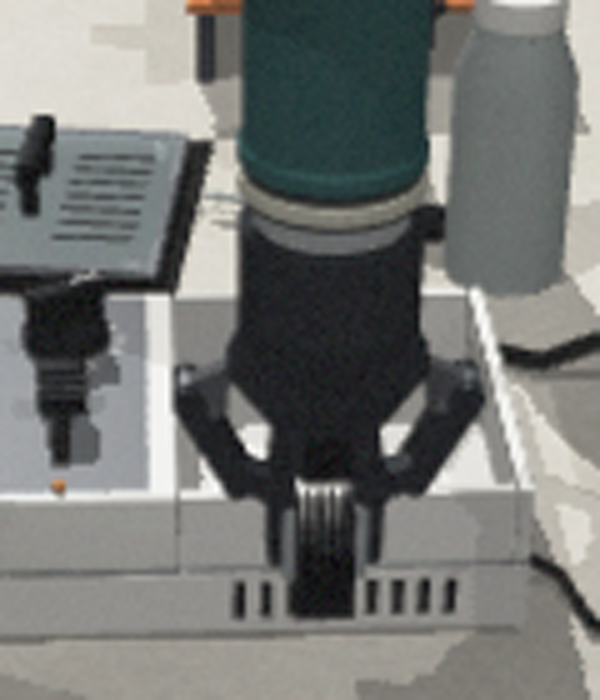

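```bash
python3 -m jog '[[[1,4,0.6,0,0,0,0],[1,8,1.1,0,0,0,0],[1,12,1.6,0,0,0,0],[1,15,2,0,0,0,0],[1,16.7,2.2,0,0,0,0],[1,16.7,2.2,0,0,0,0],[1,16.7,2.2,0,0,0,0]]]'; python3 go.py .6105 -.085 .229 90; python3 - <<'E'
from h import *
snap('side','s46',(280,130,380,230),6)
E
```

```text
time: 86.7
tool_pos: [0.6098, -0.0865, 0.3099]
tcp_rot: [2.222, 2.22, -0.001]
wrist_force: [0.6, -0.2, -0.3]
width: 0.269
t 86.7 pos [ 0.6098 -0.0865  0.3099] F [ 0.6 -0.2 -0.3] w 0.269 psi 89.94
shift [0.16 0.07 8.09] turn [ 0.     0.001 -0.001] rows>= 1.3
```

View pics/s46.png

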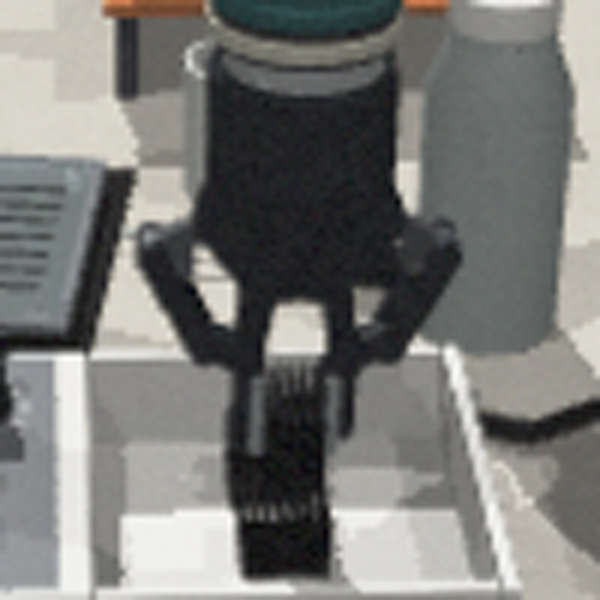

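```bash
python3 -m jog '[[[1,0.1,0,3,0,0,0],[1,0.1,0,6,0,0,0],[1,0.1,0,7.7,0,0,0],[1,0.1,0,8,0,0,0],[1,0.1,0,8,0,0,0]]]'; python3 -m jog '[[[1,0,0,0.3,0,0,0],[1,0,0,0.3,0,0,0]]]'; python3 -m jog '[[[1,0,0,0.3,0,0,0],[1,0,0,0.3,0,0,0]]]'
```

```text
time: 87.38
tool_pos: [0.6104, -0.0852, 0.231]
tcp_rot: [2.221, 2.219, 0.001]
wrist_force: [0.2, -0.1, -0.6]
width: 0.274
time: 87.62
tool_pos: [0.6103, -0.0848, 0.2281]
tcp_rot: [2.22, 2.22, 0.001]
wrist_force: [0.3, -0.9, -0.5]
width: 0.272
time: 87.88
tool_pos: [0.6099, -0.0847, 0.2242]
tcp_rot: [2.221, 2.221, -0.0]
wrist_force: [0.5, 0.1, -1.5]
width: 0.273
```

```bash
python3 -m jog '[[[1,0,0,0.15,0,0,0],[1,0,0,0.15,0,0,0]]]'; python3 -m jog '[[[1,0,0,0.15,0,0,0],[1,0,0,0.15,0,0,0]]]'; python3 -m jog '[[[1,0,0,0.15,0,0,0],[1,0,0,0.15,0,0,0]]]'
```

```text
time: 88.12
tool_pos: [0.61, -0.0847, 0.224]
tcp_rot: [2.221, 2.221, -0.0]
wrist_force: [-3.8, 0.5, 6.8]
width: 0.272
time: 88.38
tool_pos: [0.61, -0.0847, 0.224]
tcp_rot: [2.221, 2.221, -0.001]
wrist_force: [-7.1, 2.2, 14.4]
width: 0.27
time: 88.62
tool_pos: [0.6101, -0.0847, 0.224]
tcp_rot: [2.221, 2.221, -0.001]
wrist_force: [-11.0, 1.6, 22.1]
width: 0.274
```

Seated. Release, go to the lid, and check.

```bash
python3 -m jog '[[[0.4,0,0,-0.4,0,0,0],[0.4,0,0,-0.4,0,0,0],[0.4,0,0,-0.4,0,0,0],[0.4,0,0,-4,0,0,0],[0.4,0,0,-9,0,0,0],[0,0,0,-14,0,0,0],[0,0,0,-14,0,0,0]]]'; python3 go.py .434 .345 .36 83
```

```text
time: 89.5
tool_pos: [0.6119, -0.085, 0.3654]
tcp_rot: [2.215, 2.215, 0.009]
wrist_force: [0.2, 0.4, -0.9]
width: 0.987
t 89.5 pos [ 0.6119 -0.085   0.3654] F [ 0.2  0.4 -0.9] w 0.987 psi 89.99
shift [ 43.   -17.8    0.24] turn [0.011 0.002 0.122] rows>= 7.4
```

```bash
python3 -m jog '[[[0,43,-17.8,0,0,0,0.122],[0,43,-17.8,0,0,0,0.122],[0,43,-17.8,0,0,0,0.122],[0,43,-17.8,0,0,0,0.122],[0,43,-17.8,0,0,0,0.122],[0,43,-17.8,0,0,0,0.122],[0,43,-17.8,0,0,0,0.122],[0,43,-17.8,0,0,0,0.122],[0,43,-17.8,0,0,0,0.122],[0,43,-17.8,0,0,0,0.122]]]'; python3 go.py .434 .345 .2045 83; python3 - <<'E'
from h import *
snap('side','s47',(270,160,370,250),7);snap('top','t47',(280,150,370,270),6)
E
```

```text
time: 90.75
tool_pos: [0.4319, 0.3448, 0.3581]
tcp_rot: [2.352, 2.081, -0.004]
wrist_force: [-0.1, -0.2, -0.0]
width: 1.006
t 90.75 pos [0.4319 0.3448 0.3581] F [-0.1 -0.2 -0. ] w 1.006 psi 83.02
shift [ 0.09  0.21 15.36] turn [-0.     0.003  0.   ] rows>= 2.5
```

View pics/s47.png

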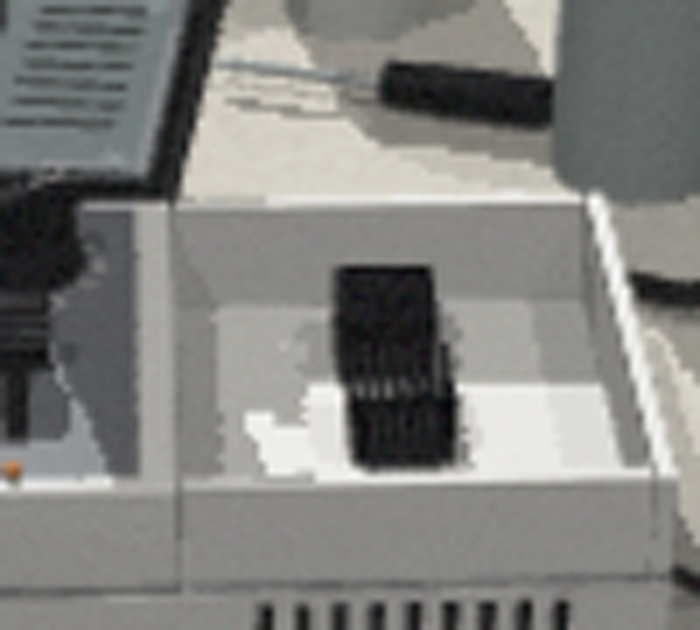

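View pics/t47.png

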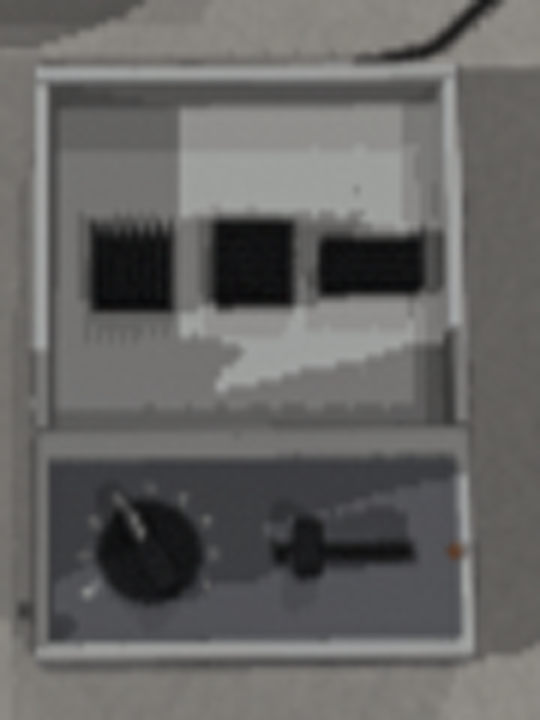

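```bash
python3 -m jog '[[[0,0.1,0.2,5,0,0,0],[0,0.1,0.2,10,0,0,0],[0,0.1,0.2,14,0,0,0],[0,0.1,0.2,15.4,0,0,0],[0,0.1,0.2,15.4,0,0,0],[1,0.1,0.2,15.4,0,0,0],[1,0.1,0.2,15.4,0,0,0],[1,0.1,0.2,15.4,0,0,0],[1,0.1,0.2,15.4,0,0,0],[1,0.1,0.2,15.4,0,0,0],[1,0.1,0.2,15.4,0,0,0]]]' 80; python3 -m jog '[[[1,0,0,-3,0,0,0],[1,0,0,-7,0,0,0],[1,0,0,-12,0,0,-0.04],[1,0,0,-16,0,0,-0.08],[1,0,0,-19,0,0,-0.122],[1,0,0,-19.3,0,0,-0.122],[1,0,0,-19.3,0,0,-0.122]]]'; python3 go.py .612 -.0265 .40 90
```

```text
time: 92.22
tool_pos: [0.4348, 0.3464, 0.2063]
tcp_rot: [2.352, 2.081, 0.003]
wrist_force: [1.8, -0.7, 5.6]
width: 0.173
time: 93.1
tool_pos: [0.4335, 0.3458, 0.3964]
tcp_rot: [2.222, 2.22, -0.005]
wrist_force: [-0.2, 0.9, -2.9]
width: 0.172
t 93.1 pos [0.4335 0.3458 0.3964] F [-0.2  0.9 -2.9] w 0.172 psi 89.95
shift [-37.21  17.88  -0.3 ] turn [-0.002  0.002 -0.001] rows>= 6.6
```

```bash
python3 -m jog '[[[1,-3,1.5,0,0,0,0],[1,-7,3.3,0,0,0,0],[1,-12,5.7,0,0,0,0],[1,-17,8.1,0,0,0,0],[1,-22,10.5,0,0,0,0],[1,-27,12.9,0,0,0,0],[1,-31,14.8,0,0,0,0],[1,-35,16.8,0,0,0,0],[1,-37.2,17.9,0,0,0,0],[1,-37.2,17.9,0,0,0,0],[1,-37.2,17.9,0,0,0,0]]]'; python3 go.py .612 -.0265 .301 90.1
```

```text
time: 94.48
tool_pos: [0.6125, -0.0251, 0.3975]
tcp_rot: [-2.22, -2.22, 0.002]
wrist_force: [0.5, 0.1, -1.8]
width: 0.168
t 94.47 pos [ 0.6125 -0.0251  0.3975] F [ 0.5  0.1 -1.8] w 0.168 psi 90.0
shift [-0.14 -0.03  9.65] turn [-0.002 -0.    -0.002] rows>= 1.5
```

```bash
python3 -m jog '[[[1,-0.1,0,3,0,0,0],[1,-0.1,0,6,0,0,0],[1,-0.1,0,8.5,0,0,0],[1,-0.1,0,9.6,0,0,0],[1,-0.1,0,9.6,0,0,0]]]'; python3 -m jog '[[[1,0,0,0.5,0,0,0],[1,0,0,0.8,0,0,0],[1,0,0,0.8,0,0,0]]]'; python3 -m jog '[[[1,0,0,0.4,0,0,0],[1,0,0,0.4,0,0,0]]]'; python3 go.py .612 -.0265 .285 90.1
```

```text
time: 95.1
tool_pos: [0.6125, -0.026, 0.3021]
tcp_rot: [-2.22, -2.222, 0.002]
wrist_force: [0.4, -0.7, -2.0]
width: 0.168
time: 95.48
tool_pos: [0.6131, -0.027, 0.295]
tcp_rot: [2.221, 2.22, 0.0]
wrist_force: [-0.6, 0.7, -2.4]
width: 0.168
time: 95.72
tool_pos: [0.6128, -0.0268, 0.2904]
tcp_rot: [-2.222, -2.221, 0.0]
wrist_force: [-1.0, 1.2, -1.2]
width: 0.169
t 95.72 pos [ 0.6128 -0.0268  0.2904] F [-1.   1.2 -1.2] w 0.169 psi 89.98
shift [ 0.03 -0.08  0.54] turn [-0.     0.    -0.002] rows>= 0.1
```

```bash
python3 -m jog '[[[1,0,0,0.3,0,0,0],[1,0,0,0.3,0,0,0]]]'; python3 -m jog '[[[1,0,0,0.2,0,0,0],[1,0,0,0.2,0,0,0]]]'; python3 -m jog '[[[1,0,0,0.2,0,0,0],[1,0,0,0.2,0,0,0]]]'
```

```text
time: 95.98
tool_pos: [0.6132, -0.0266, 0.2875]
tcp_rot: [2.221, 2.221, 0.001]
wrist_force: [1.4, 3.4, -3.2]
width: 0.173
time: 96.22
tool_pos: [0.6132, -0.0266, 0.2859]
tcp_rot: [2.221, 2.221, 0.001]
wrist_force: [0.2, 5.5, -2.0]
width: 0.169
time: 96.48
tool_pos: [0.6133, -0.0266, 0.2856]
tcp_rot: [2.221, 2.221, 0.001]
wrist_force: [-1.6, 5.4, 6.7]
width: 0.17
```

```bash
python3 -m jog '[[[1,0,0,0.1,0,0,0],[0,0,0,-0.1,0,0,0],[0,0,0,-0.1,0,0,0],[0,0,0,-0.1,0,0,0],[0,0,0,-0.1,0,0,0],[0,0,0,-4,0,0,0],[0,0,0,-9,0,0,0],[0,0,0,-9,0,0,0]]]'; python3 go.py .36 .25 .36 0
```

```text
time: 97.48
tool_pos: [0.6149, -0.0272, 0.3795]
tcp_rot: [2.215, 2.215, 0.01]
wrist_force: [0.8, 0.7, 0.2]
width: 0.999
t 97.47 pos [ 0.6149 -0.0272  0.3795] F [0.8 0.7 0.2] w 0.999 psi 89.99
shift [ 27.72 -25.51   1.62] turn [ 0.01  -0.007  1.571] rows>= 8.4
```

```bash
python3 -m jog '[[[0.6,27.7,-25.5,1,0,0,1.571],[0.6,27.7,-25.5,1,0,0,1.571],[0.6,27.7,-25.5,1,0,0,1.571],[0.6,27.7,-25.5,1,0,0,1.571],[0.6,27.7,-25.5,1,0,0,1.571],[0.6,27.7,-25.5,1,0,0,1.571],[0.6,27.7,-25.5,1,0,0,1.571],[0.6,27.7,-25.5,1,0,0,1.571],[0.6,27.7,-25.5,1,0,0,1.571],[0.6,27.7,-25.5,1,0,0,1.571],[0.6,27.7,-25.5,1,0,0,1.571]]]'; python3 - <<'E'
from h import *
t=snap('top','t48',(275,145,370,270),5);s=snap('side','s48',(240,160,400,270),4.5)
t0=cv2.imread('pics/top0.png');s0=cv2.imread('pics/side0.png')
ds=cv2.absdiff(s,s0)[180:260,250:372].max(2);dt=cv2.absdiff(t,t0)[158:262,284:360].max(2)
cv2.imwrite('pics/diff2.png',np.hstack([cv2.resize(np.minimum(ds*3.,255).astype(np.uint8),(366,240)),cv2.resize(np.minimum(dt*3.,255).astype(np.uint8),(228,240))]))
E
python3 go.py .4667 -.0515 .36 0
```

```text
time: 98.85
tool_pos: [0.358, 0.2499, 0.3628]
tcp_rot: [3.14, 0.003, -0.0]
wrist_force: [-0.2, 0.8, 0.5]
width: 0.402
t 98.95 pos [0.3581 0.2499 0.3631] F [ 0.2 -1.  -0.3] w 0.403 psi 0.05
shift [10.84 30.15  0.34] turn [ 0.001 -0.     0.001] rows>= 5.1
```

View pics/t48.png

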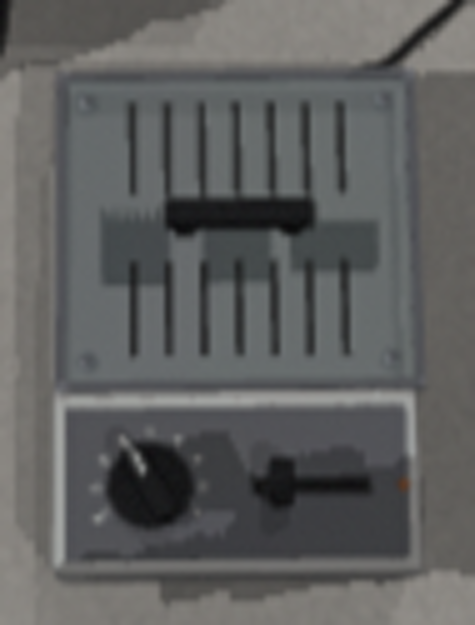

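View pics/s48.png

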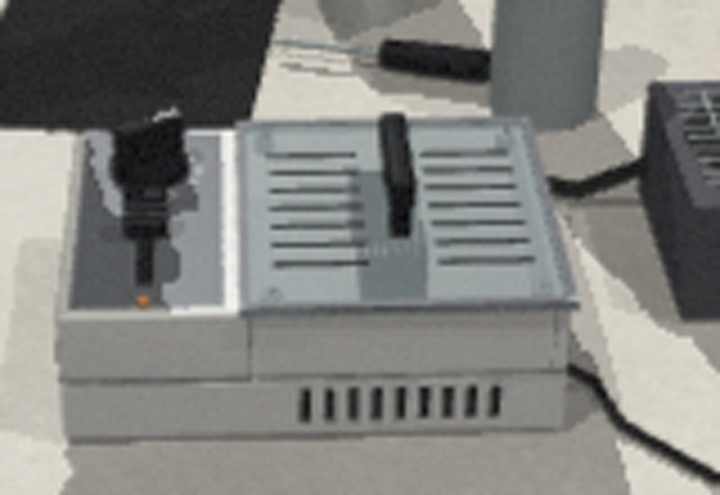

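View pics/diff2.png

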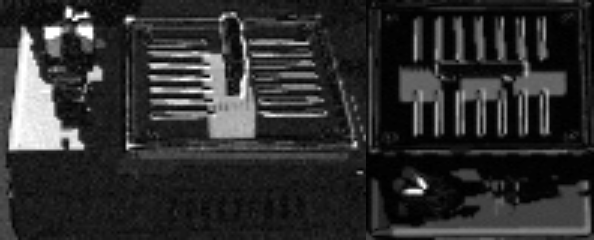

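All three heatsinks stand, the lid is seated within about 1 px of its start pose, and the dial is at click 3. Slide the power on.

```bash
python3 -m jog '[[[0.6,10.8,30.1,0,0,0,0],[0.6,10.8,30.1,0,0,0,0],[0.6,10.8,30.1,0,0,0,0],[0.6,10.8,30.1,0,0,0,0],[0.6,10.8,30.1,0,0,0,0],[0.6,10.8,30.1,0,0,0,0],[0.6,10.8,30.1,0,0,0,0],[0.6,10.8,30.1,4,0,0,0],[0.6,10.8,30.1,4,0,0,0],[0.6,10.8,30.1,4,0,0,0]]]'; python3 go.py .4667 -.0515 .275 0
```

```text
time: 100.2
tool_pos: [0.4659, -0.0498, 0.3243]
tcp_rot: [3.141, 0.003, 0.001]
wrist_force: [0.7, 0.5, 1.1]
width: 0.398
t 100.2 pos [ 0.4659 -0.0498  0.3243] F [0.7 0.5 1.1] w 0.398 psi 0.1
shift [0.07 0.16 4.93] turn [ 0.001 -0.001  0.002] rows>= 0.8
```

```bash
python3 -m jog '[[[0.6,0.1,0.1,2,0,0,0],[0.6,0.1,0.1,4,0,0,0],[0.6,0.1,0.1,4.8,0,0,0],[1,0.1,0.1,4.8,0,0,0],[1,0.1,0.1,4.8,0,0,0],[1,0.1,0.1,4.8,0,0,0],[1,0.1,0.1,4.8,0,0,0]]]' 30; python3 -m jog '[[[1,0,1,0,0,0,0],[1,0,2,0,0,0,0],[1,0,3,0,0,0,0],[1,0,3.6,0,0,0,0],[1,0,3.8,0,0,0,0],[1,0,3.8,0,0,0,0]]]'; python3 -m jog '[[[1,0,0.2,0,0,0,0],[1,0,0.2,0,0,0,0]]]'
```

```text
time: 101.08
tool_pos: [0.4673, -0.0519, 0.2765]
tcp_rot: [3.141, -0.0, 0.003]
wrist_force: [-1.3, 1.9, 3.6]
width: 0.159
time: 101.82
tool_pos: [0.4674, -0.0892, 0.2765]
tcp_rot: [-3.138, 0.004, -0.003]
wrist_force: [-0.8, 10.2, 6.9]
width: 0.153
time: 102.08
tool_pos: [0.4674, -0.09, 0.2764]
tcp_rot: [-3.135, 0.005, -0.003]
wrist_force: [-0.7, 18.4, 8.8]
width: 0.157
```

```bash
python3 -m jog '[[[0.6,0,-0.2,0,0,0,0],[0.6,0,-0.2,0,0,0,0],[0.6,0,-0.2,0,0,0,0],[0.6,0,-0.2,0,0,0,0],[0.6,0,-0.2,-3,0,0,0],[0.6,0,-0.2,-8,0,0,0],[0.6,0,-0.2,-8,0,0,0]]]'; python3 go.py .36 .25 .37 0; python3 -m jog '[[[0.6,-10.8,-34,-1,0,0,0],[0.6,-10.8,-34,-1,0,0,0],[0.6,-10.8,-34,-1,0,0,0],[0.6,-10.8,-34,-1,0,0,0],[0.6,-10.8,-34,-1,0,0,0],[0.6,-10.8,-34,-1,0,0,0],[0.6,-10.8,-34,-1,0,0,0],[0.6,-10.8,-34,-1,0,0,0]]]'; python3 - <<'E'
from h import *
snap('top','t49',(275,145,370,270),5);snap('side','s49',(240,160,400,270),4.5)
E
```

```text
time: 102.95
tool_pos: [0.4689, -0.0906, 0.3605]
tcp_rot: [3.138, -0.001, 0.016]
wrist_force: [-0.1, 0.2, 0.4]
width: 0.402
t 102.95 pos [ 0.4689 -0.0906  0.3605] F [-0.1  0.2  0.4] w 0.402 psi -0.03
shift [-10.9  -34.05  -1.17] turn [ 0.003 -0.01  -0.001] rows>= 5.7
time: 103.95
tool_pos: [0.3589, 0.2497, 0.3646]
tcp_rot: [3.139, 0.001, -0.0]
wrist_force: [-0.1, 0.0, 0.3]
width: 0.4
```

View pics/t49.png

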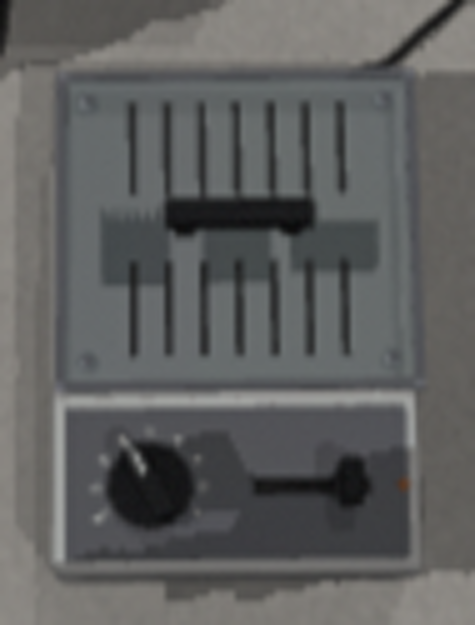

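View pics/s49.png

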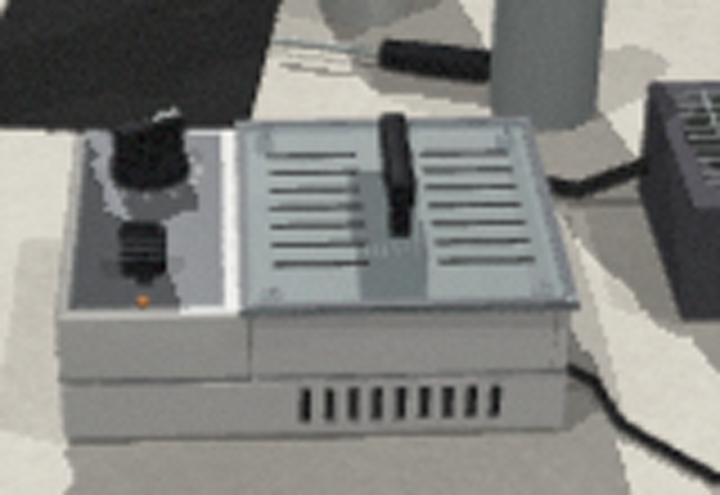

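View pics/t49_full.png

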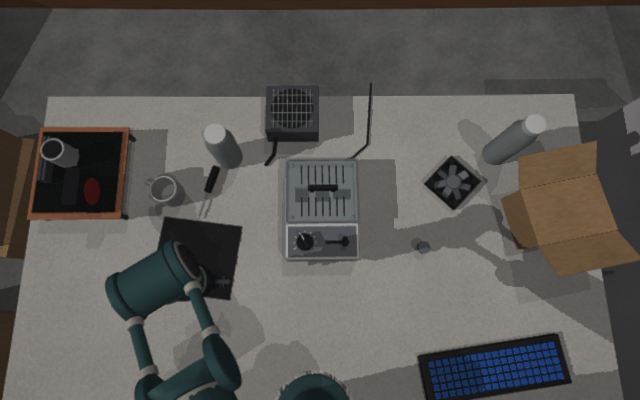

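The final views show three heatsinks standing under the seated lid. The dial pointer is at click 3 (crop (120,435)–(145,470)), the slide is at its on end (crop (350,480)), and the bystanders have not moved.

```bash
python3 -c "
from workcell import bot
print(bot.finish_job())"
```

```text
the job is handed in; nothing more can be done
None
```

The job is done and handed in at about 104 s; the hand-in gives no verdict. All three heatsinks stand base down in the box under the lid, the dial is at three clicks and the power is on.

- **First pass:** I laid the lid on the mat and stood the three heatsinks (two square, one narrow) on the rack. I put the lid back, turned the dial from one click up to three, and slid the power on.
- **What went wrong:** The check after that showed the narrow heatsink had been knocked over inside the closed box.
- **Fix:** I slid the power off, laid the lid on the mat again, set the heatsink upright on the bench and put it back on the rack. Then I put the lid back and slid the power on.
- **Last checks:**
  - **Heatsinks:** all three outlines under the lid look upright.
  - **Lid:** within about 1 px (2 mm) of where it started, in both views.
  - **Dial:** pointer measured at about 31°, where three clicks is 30°; it looked unchanged in the last picture.
  - **Power slide:** stopped hard against its end, and the last picture shows it there.
  - **Bystanders:** look unmoved by eye; I did not measure them.
- **Disagreements:** The starting position of the slide measured about 5 mm off the value predicted from the box. Some of my height and edge estimates differed by 2–5 mm. Neither changed the result.

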